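# Load and lock the clock parts basket for the cleaning machine

## Robot

A 6-joint arm with a two-finger parallel gripper is mounted at the origin on the work surface. World frame = base frame: x ahead of the robot, y to its left, z up, the work surface at z = 0. Lengths are in m, angles in degrees, forces in N, time in s.
With the tool pointing down it reaches from about 0.4 to 0.825 m from the base axis. Payload 7 kg.
Tool frame: the origin (TCP) lies at the very end of the fingers, on their centre line; the grasp point (between the pads) lies 19 mm behind it (r.grasp_offset is the z of the grasp point in the tool frame, in m); z points along the fingers, y is the direction in which the jaws open and shut (so a half turn about z gives the same grasp; the last joint's range is limited). The gripper opens to 88 mm and grips with 3 to 60 N. Pads are 19 mm wide; open, the fingers measure 130 mm over their backs; the gripper's body (78 mm by 193 mm) begins 47 mm behind the grasp point.
Start: joints at [89.674, 20.546, 0.682, 0, -70.136, -16.507], TCP at [0.195, 0.646, 0.227] pointing down, gripper open.
Joint ranges: [-176.03, 176.03], [-82.01, 121.73], [-58.28, 71.71], [-173.87, 95.51], [-174.79, -0.11], [-173.66, 173.66]. Speed limits (degrees/s): [136.94, 136.94, 172.46, 180, 180, 180].

## Interface

Orientations are given as [roll, pitch, yaw] about the fixed x, y, z axes, in that order (R = Rz(yaw) Ry(pitch) Rx(roll)).
In Python, from plant import r gives the robot as it stands.
- The arm moves only by the tool carry_out, never from a script. Its argument "plan" is a list of rows, each a list of 6 numbers: the shift along the world's x, y, z in m, then the turn, a rotation vector about the world's x, y, z in rad. In form: [[tx, ty, tz, wx, wy, wz], ...]. A call has 1 to 12 rows; each row shifts and turns the pose as measured when the row begins; what a row does not reach is not made up. A row lasts 1/12 s, in which the tool goes at most 41.7 mm and 7.16 degrees, less where a joint would pass 70% of its speed; a pose out of reach is approached as far as the arm can. A call with a gripper value outside its range is refused whole. "fingers" is the closure, from -1 (fully open) to 1 (shut), set as the call begins (left out, the last holds). The fingers move at their own pace and stop on an object; "force" is the grip in N (left out, the last holds). Time passes only in rows, so rows that do not move let the fingers close. It gives the time, the measured TCP pose, the force and the opening at its end, in the units of the state.
- r.get_state(): the state, without advancing time (a new reading comes with each control period).
- r.capture(name): name is "scene" or "top"; returns the picture (400x640x3 uint8, red, green, blue); there is no depth.
- r.camera_model(name): a dict with "fov_y" (degrees; the focal length in pixels is half the picture's height over the tangent of half this angle, whatever the lens; pixels are square), "cx", "cy" (the principal point, pixels), "R" (3x3) and "t" (3): a world point X has camera coordinates R X + t. Camera axes: x right, y down, z forward; pixel columns grow to the right and rows downward; lengths in m; the calibration is good to about 2 mm. A picture is of the moment at which its call begins. camera_model takes no time and is no camera call.
- r.close_job(): hands the job in, once; it reports no verdict.
The state is a dict: "time_s": time; "joints": joint angles; "qd": joint speeds; "joint_torque": joint torques, N m; "tcp_pos": TCP position; "eef_rot": TCP orientation; "contact_force": force on the tool from outside, world axes, zero at the start; "moment": the same for the moment, N m; "gripper_width": finger opening in m.
Only numpy, scipy, OpenCV 4.12 (cv2) and the standard library are available. Lean on these libraries where they do the work, as an engineer would, in place of code of your own. Each camera call takes 0.05 s, during which the arm holds its last target.

## Task

Get the dismantled clock ready for the cleaning machine: put all the brass wheels in the yellow-lined compartment of the steel basket and all the steel arbors in the blue-lined one, then set the cover squarely on the basket so that it lies flat on the rim. Take the flat screwdriver from its rack and, with its blade seated in the slot, turn each of the two locking screws clockwise a quarter turn to its stop, so that its brass dog holds the cover; the screws may be turned in no other way. Stand the driver back in its hole in the rack, and leave the jar, oil bottle, loupe and brush as they are.

Things in the scene. Friction and masses are not known exactly. Their poses are not given: they have to be found in the camera images.
- basket_rim (a point): Open stainless-steel parts basket with slotted walls, fixed to the bench: 156 x 212 mm outside, walls 4 mm, rim 50 mm above the bench. This point is the centre of the rim plane; x runs across the basket's short side, y along its long side, z up. A divider along y (4 mm thick, top 38 mm above the bench, i.e. 12 mm below the rim) parts it into two equal compartments, each 72 x 204 mm inside. A lug with a locking screw stands out from the middle of each short wall.
- liner_yellow: Flat yellow mat, 70 x 202 x 2 mm, that lines the floor of one of the two compartments (which one varies). Origin: centre of its underside, 4 mm above the bench, at the compartment's middle; x and y as the basket's.
- liner_blue: The same mat in blue, on the floor of the other compartment.
- cover: Loose aluminium cover of the basket, 156 x 212 x 4 mm perforated plate, 0.3 kg, lying handle up on the bench. Origin: centre underneath, at the foot of two ribs (141 mm long in x, 4 mm thick, 8 mm deep, at y = +-96.5 mm) that drop inside the basket with about 3 mm play and locate it; the plate's underside, which then rests on the rim, is 8 mm above the origin. x short side, y long side, z up; either way round fits.
- cover_grip (a point): Middle of the cover's black bar handle, 38 mm above its origin: a bar along the cover's y, 96 mm long, 14 mm wide (x), 12 mm high, with a 20 mm gap under it between two posts at y = +-40 mm.
- cover_under (a point): Centre of the underside of the cover's plate; it coincides with the basket's rim centre when the cover is seated.
- screw_l (a joint): Turn of the slotted quarter-turn locking screw on the lug at the basket's +y end, rad: 0 = open (brass dog along the wall), grows clockwise seen from above, stop at 1.57 = locked (dog reaching inward across the edge of the cover, 2 mm above it). Stays where it is left; takes about 0.1 N m. May start at 0 to 0.3.
- screw_r (a joint): The same for the screw on the lug at the basket's -y end (also clockwise to lock).
- screw_l_slot (a point): Middle of the slot floor of that screw, on its axis, 62 mm above the bench, 21 mm outside the basket's short wall. Steel cheese head 22 mm across, 8 mm high above this point; slot 5.2 mm wide, 8 mm deep, open at both ends. The point turns with the screw: x lies along the slot and along the dog (14 mm wide, reaching 38 mm from the axis), z up.
- screw_r_slot (a point): The same for the screw at the -y end.
- driver: Flat screwdriver standing blade down in its rack, 165 mm long, 0.12 kg. Square wooden handle 24 x 24 mm with flats facing +-x and +-y, from 6 to 95 mm above the origin; origin: underside of the brass collar (32 mm across, 6 mm high) that rests on the rack plate; round shaft 8 mm across below it; blade 14 mm wide (along x) and 2.8 mm thick (along y), ending 70 mm below the origin. z points up, from blade to handle.
- driver_tip (a point): Middle of the end of the driver's blade.
- rack_hole (a point): Centre of the top of the driver's hole in the dark wooden rack (fixed, 180 x 80 mm): a plate 10 mm thick, top 85 mm above the bench, hole 20 mm across, open below. z up; x along the rack. Two short fixed drivers stand 63 and 103 mm away along +x, their handles ending 34 mm above the plate.
- wheel0: Brass clock wheel on its arbor: toothed disc 54 mm across, 5 mm thick, lying flat, with a brass arbor 11 mm across rising from its centre to 42 mm above its underside. 70 g. Origin: centre of the disc's underside; z along the arbor. May be absent.
- wheel1: Brass clock wheel on its arbor: toothed disc 54 mm across, 5 mm thick, lying flat, with a brass arbor 11 mm across rising from its centre to 42 mm above its underside. 70 g. Origin: centre of the disc's underside; z along the arbor. May be absent.
- wheel2: Brass clock wheel on its arbor: toothed disc 54 mm across, 5 mm thick, lying flat, with a brass arbor 11 mm across rising from its centre to 42 mm above its underside. 70 g. Origin: centre of the disc's underside; z along the arbor. May be absent.
- arbor0: Dark steel barrel arbor, 60 mm long, lying: a square boss 28 mm long and 18 x 18 mm in the middle, round ends 12 mm across. 90 g. Origin: centre of the part, 9 mm above the bench as it lies; x along its length. May be absent.
- arbor1: Dark steel barrel arbor, 60 mm long, lying: a square boss 28 mm long and 18 x 18 mm in the middle, round ends 12 mm across. 90 g. Origin: centre of the part, 9 mm above the bench as it lies; x along its length. May be absent.
- arbor2: Dark steel barrel arbor, 60 mm long, lying: a square boss 28 mm long and 18 x 18 mm in the middle, round ends 12 mm across. 90 g. Origin: centre of the part, 9 mm above the bench as it lies; x along its length. May be absent.
- jar: Bystander: amber jar with brass lid, 54 mm across, 60 mm high, stands upright; origin centre of underside.
- oiler: Bystander: clear oil bottle, 40 mm across, 80 mm high; origin centre of underside.
- loupe: Bystander: black eye loupe, 42 mm across, 32 mm high; origin centre of underside.
- brush: Bystander: brush, 160 mm, lying.
Not all that is in view belongs to the job. What is shaped like the wheel1 but green or purple is not meant.

How it is judged (in metres and radians):
On the way, in this order (a step that is already met when the one before it is completed fails the run):
1. every wheel lies in the yellow compartment and every arbor in the blue one (x of wheel0 in the frame of liner_yellow between -0.036 and 0.036 m and y of wheel0 in the frame of liner_yellow between -0.102 and 0.102 m and z of wheel0 in the frame of liner_yellow between -0.004 and 0.046 m and x of wheel1 in the frame of liner_yellow between -0.036 and 0.036 m and y of wheel1 in the frame of liner_yellow between -0.102 and 0.102 m and z of wheel1 in the frame of liner_yellow between -0.004 and 0.046 m and x of wheel2 in the frame of liner_yellow between -0.036 and 0.036 m and y of wheel2 in the frame of liner_yellow between -0.102 and 0.102 m and z of wheel2 in the frame of liner_yellow between -0.004 and 0.046 m and x of arbor0 in the frame of liner_blue between -0.036 and 0.036 m and y of arbor0 in the frame of liner_blue between -0.102 and 0.102 m and z of arbor0 in the frame of liner_blue between -0.004 and 0.046 m and x of arbor1 in the frame of liner_blue between -0.036 and 0.036 m and y of arbor1 in the frame of liner_blue between -0.102 and 0.102 m and z of arbor1 in the frame of liner_blue between -0.004 and 0.046 m and x of arbor2 in the frame of liner_blue between -0.036 and 0.036 m and y of arbor2 in the frame of liner_blue between -0.102 and 0.102 m and z of arbor2 in the frame of liner_blue between -0.004 and 0.046 m), for 0.2 s.
2. the cover lies flat on the basket's rim (all of step 1 and z of cover_under in the frame of basket_rim between -0.003 and 0.003 m and horizontal distance between cover_under and basket_rim below 0.008 m and angle between cover's own z axis and vertical below 0.04 rad and angle between the y axis of cover and the y axis of basket_rim, either way round below 0.1 rad), for 0.2 s.
3. one screw is locked, the driver's blade in its slot (z of cover_under in the frame of basket_rim between -0.003 and 0.003 m and horizontal distance between cover_under and basket_rim below 0.008 m and angle between cover's own z axis and vertical below 0.04 rad and angle between the y axis of cover and the y axis of basket_rim, either way round below 0.1 rad and ((value of joint screw_l above 1.35 rad and distance between driver_tip and screw_l_slot below 0.007 m) or (value of joint screw_r above 1.35 rad and distance between driver_tip and screw_r_slot below 0.007 m))), for 0.1 s.
4. both screws are locked, the driver's blade in a slot (z of cover_under in the frame of basket_rim between -0.003 and 0.003 m and horizontal distance between cover_under and basket_rim below 0.008 m and angle between cover's own z axis and vertical below 0.04 rad and angle between the y axis of cover and the y axis of basket_rim, either way round below 0.1 rad and value of joint each of screw_l, screw_r above 1.35 rad and (distance between driver_tip and screw_l_slot below 0.007 m or distance between driver_tip and screw_r_slot below 0.007 m)), for 0.1 s.
At the end, for the whole second after the job is handed in: Wheels in the yellow compartment, arbors in the blue; cover plate on the rim (3 mm in height, 8 mm sideways, 0.1 rad); both screws turned to at least 1.35 of 1.57 rad; driver upright in its rack hole, collar on the plate (within 9 mm), all at rest (all of step 2 and value of joint each of screw_l, screw_r above 1.35 rad and distance between driver and rack_hole below 0.009 m and angle between driver's own z axis and vertical below 0.12 rad and linear speed of each of driver, cover below 0.02 m/s); the robot touches nothing.
It fails at once if a locking screw is turned (beyond 0.45 rad; a light brush against an open screw is no matter) while the driver's blade is not in its slot (blade end more than 7 mm from the middle of the slot floor) ((value of joint screw_l above 0.45 rad and (velocity of joint screw_l above 0.3 rad/s or velocity of joint screw_l below -0.3 rad/s) and not (distance between driver_tip and screw_l_slot below 0.007 m)) or (value of joint screw_r above 0.45 rad and (velocity of joint screw_r above 0.3 rad/s or velocity of joint screw_r below -0.3 rad/s) and not (distance between driver_tip and screw_r_slot below 0.007 m))).
It fails at once if the jar, oil bottle or loupe is knocked over, or any bystander is moved more than 50 mm (angle between any of jar, oiler, loupe's own z axis and vertical above 0.6 rad or distance of any of jar, oiler, loupe, brush from where it was at the start of the episode above 0.05 m).
Of wheel0, wheel1, wheel2, arbor0, arbor1, arbor2 only 3 to 6 are there at a start; the rules pass over those that are not, and their reading is None.
At some moment in a run one of wheel0, wheel1, wheel2, arbor0, arbor1, arbor2 may be knocked a few centimetres aside while the robot is not near it.
It also fails if it takes over 210 s, if anything falls off the work surface, if the arm or the gripper's body presses on something with over 40 N, if the wrist force passes 120 N, or if a joint passes its speed limit or range.

## Working session

There is one attempt and no reset: what is moved stays moved. The work goes in short steps, Python scripts to look and compute and a tool call to move; the robot and the scene stay as the last step left them, time stands still between calls to the robot, and variables do not carry over. Pictures are saved under pics/ and viewed, and the job is handed in when it is done.

Besides the shell and the picture viewer there is one more tool, called by a JSON object that holds its "name" and its "arguments", one argument or row to a line. carry_out: Moves the arm, as the interface text tells. Its arguments: {"type":"object","properties":{"plan":{"type":"array"},"fingers":{"type":"number"},"force":{"type":"number"}},"required":["plan"]}

```bash
ls; mkdir -p pics; python3 - <<'E'
from plant import r
import cv2,numpy as np
print(r.get_state())
for n in ("scene","top"):
    print(n,r.camera_model(n))
    im=r.capture(n); cv2.imwrite(f"pics/{n}0.png",im[:,:,::-1])
E
```

```text
pics
{'time_s': 0.0, 'joints': array([ 8.96712350e+01,  2.05927061e+01,  6.32242214e-01, -1.90528696e-02,
       -7.01359657e+01, -1.65058247e+01]), 'qd': array([ 0.06670725,  0.04090264,  0.01743937, -0.00860021, -0.01026074,
       -0.02131416]), 'joint_torque': array([ 6.80249996e-04, -5.82713342e+01,  2.93061697e+01,  6.99723691e+00,
        7.02699821e-03, -1.52410912e-04]), 'tcp_pos': array([0.1953893 , 0.64557852, 0.22560007]), 'eef_rot': array([ 1.79902455e+02, -1.02268037e-02, -1.68410700e+01]), 'contact_force': array([-0.86061704, -0.54623905,  1.02706392]), 'moment': array([-0.03524542, -0.05015352, -0.04662781]), 'gripper_width': 0.08746716484050314}
scene {'fov_y': 56.078187704740486, 'cx': 321.0123377429562, 'cy': 198.19027191267935, 'R': array([[-0.79553024,  0.60577158,  0.01313169],
       [ 0.35605422,  0.48490486, -0.79880703],
       [-0.49026221, -0.63079956, -0.601444  ]]), 't': array([ 0.42381702, -0.11537607,  1.32650457])}
top {'fov_y': 57.136682592033075, 'cx': 314.8413170253354, 'cy': 199.75023731333968, 'R': array([[ 0.1199692 , -0.99277528,  0.00215297],
       [-0.96890604, -0.11755694, -0.21771874],
       [ 0.21639888,  0.02403352, -0.97600918]]), 't': array([-0.06470432,  0.54186041,  1.08478126])}
```

View pics/scene0.png

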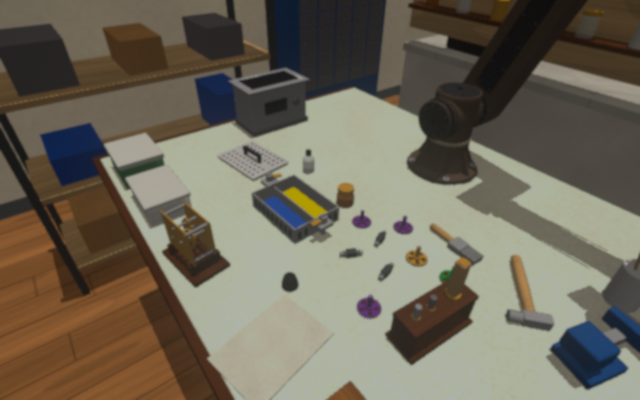

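View pics/top0.png

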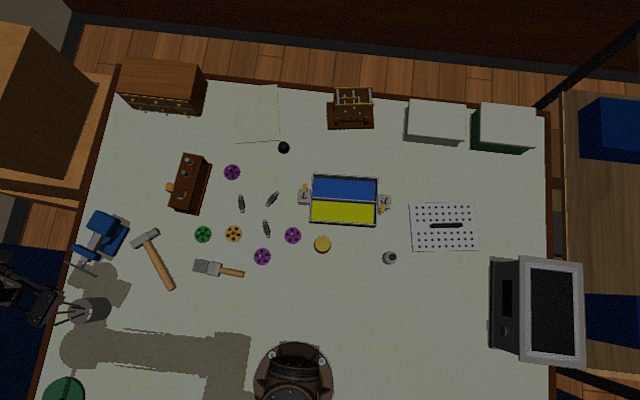

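```bash
cat > h.py <<'E'
from plant import r
import cv2,numpy as np
C={n:r.camera_model(n) for n in("scene","top")}
def F(n): return 200/np.tan(np.radians(C[n]["fov_y"]/2))
def proj(n,X):
    c=C[n];p=np.asarray(c["R"])@np.asarray(X,float)+c["t"];f=F(n)
    return np.array([c["cx"]+f*p[0]/p[2],c["cy"]+f*p[1]/p[2]])
def ray(n,uv):
    c=C[n];f=F(n);R=np.asarray(c["R"])
    d=R.T@np.array([(uv[0]-c["cx"])/f,(uv[1]-c["cy"])/f,1]);return -R.T@c["t"],d/np.linalg.norm(d)
def plane(n,uv,z):
    o,d=ray(n,uv);return o+d*(z-o[2])/d[2]
def tri(ua,ub):
    o1,d1=ray("scene",ua);o2,d2=ray("top",ub)
    A=np.stack([d1,-d2],1);s=np.linalg.lstsq(A,o2-o1,rcond=None)[0]
    a=o1+s[0]*d1;b=o2+s[1]*d2;return (a+b)/2,np.linalg.norm(a-b)
def crop(n,im,box,k,name,gain=1.0):
    x0,y0,x1,y1=box
    c=cv2.resize(im[y0:y1,x0:x1],None,fx=k,fy=k,interpolation=cv2.INTER_CUBIC)
    c=np.clip(c*float(gain),0,255).astype(np.uint8)
    cv2.imwrite(f"pics/{name}.png",c[:,:,::-1])
def load(p): return cv2.imread(p)[:,:,::-1]
E
python3 - <<'E'
from h import *
print(F("top"),F("scene"))
t=load("pics/top0.png");s=load("pics/scene0.png")
crop("top",t,(160,140,350,280),4,"t0a",1.6)
crop("top",t,(290,160,490,280),4,"t0b",1.6)
crop("scene",s,(210,130,350,250),5,"s0a",1.2)
crop("scene",s,(330,190,490,360),3.5,"s0b",1.2)
E
```

```text
367.3087062994902 375.52693452530775
```

View pics/t0a.png

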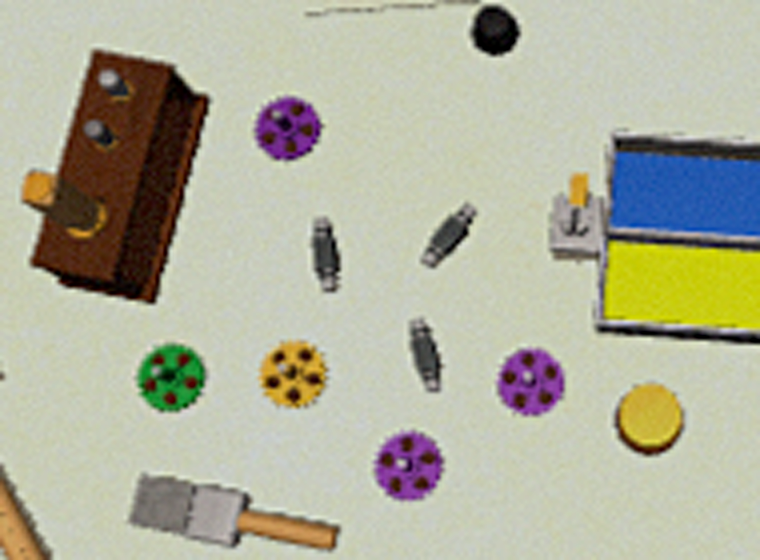

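View pics/t0b.png

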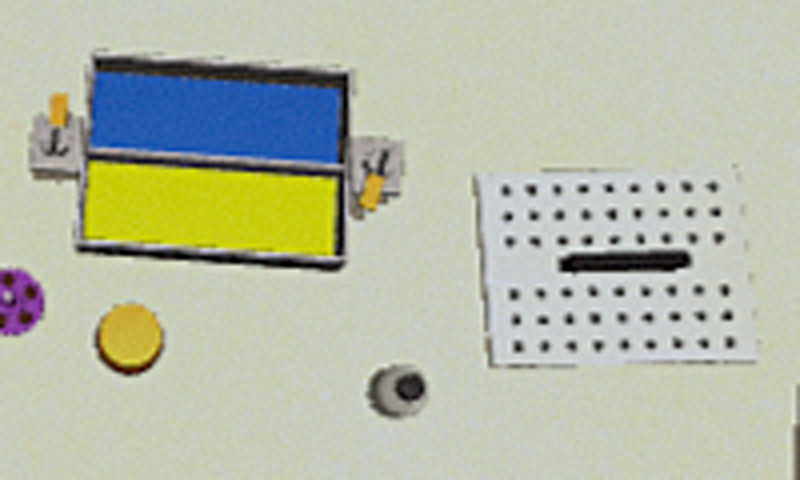

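View pics/s0a.png

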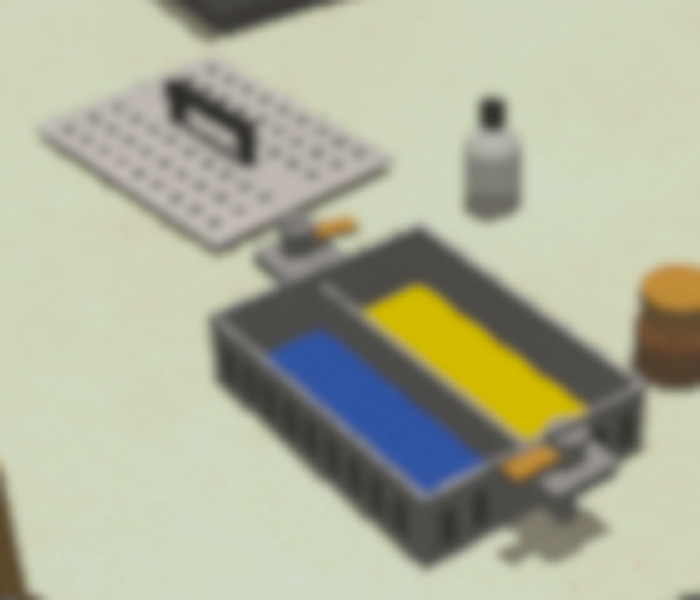

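View pics/s0b.png

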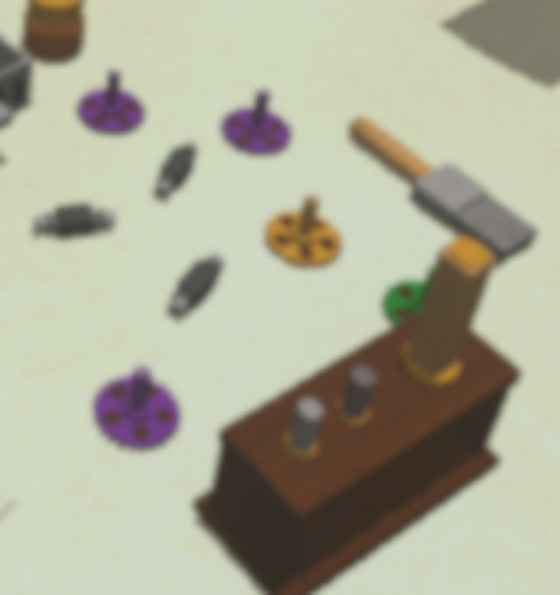

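```bash
python3 - <<'E'
from h import *
for n in("top","scene"):
    a=np.mean([r.capture(n).astype(float) for _ in range(8)],0)
    np.save(f"{n}_avg0.npy",a); cv2.imwrite(f"pics/{n}_avg0.png",np.clip(a,0,255).astype(np.uint8)[:,:,::-1])
t=load("pics/top_avg0.png")
hsv=cv2.cvtColor(np.ascontiguousarray(t),cv2.COLOR_RGB2HSV)
def cc(name,m,zz,amin=15):
    n,l,s,c=cv2.connectedComponentsWithStats(m.astype(np.uint8))
    for i in range(1,n):
        if s[i,4]>=amin and s[i,4]<4000 and 150<c[i][0]<500 and 120<c[i][1]<290:
            ys,xs=np.nonzero(l==i);p=[plane("top",(x,y),zz)[:2] for x,y in zip(xs,ys)]
            p=np.array(p);w,v=np.linalg.eigh(np.cov(p.T));d=v[:,1]
            print(name,c[i].round(1),s[i,4],p.mean(0).round(4),"len",(np.sqrt(w*12)).round(4),"yaw",np.degrees(np.arctan2(d[1],d[0])).round(1))
H,S,V=hsv[...,0],hsv[...,1],hsv[...,2]
print(hsv[234,229],hsv[234,233],hsv[203,241],hsv[203,250],hsv[198,340],hsv[185,340],hsv[225,446])
cc("brass",(H>15)&(H<24)&(S>120)&(V>90),0.005)
cc("dark",(V<105)&(S<90),0.009,30)
cc("yel",(H>=25)&(H<33)&(S>180),0.006)
cc("blue",(H>100)&(H<120)&(S>120),0.006)
E
```

```text
[ 19 198  81] [ 20 212  59] [ 0  0 42] [ 34  30 128] [110 115 111] [109 204 109] [162  49  26]
brass [169.3 186.5] 50 [0.5444 0.4832] len [0.0227 0.0249] yaw -145.8
brass [304.2 187. ] 28 [0.5964 0.0422] len [0.0131 0.0245] yaw 173.5
brass [382.8 207. ] 29 [ 0.5606 -0.2203] len [0.0142 0.0249] yaw 166.9
brass [232.9 233.1] 129 [0.4176 0.2495] len [0.0459 0.0479] yaw -158.5
brass [322.4 237.8] 19 [ 0.437  -0.0366] len [0.0099 0.0251] yaw 125.7
brass [158.2 265.5] 359 [0.2888 0.4654] len [0.0201 0.1728] yaw -140.1
brass [231.1 271.9] 94 [0.2966 0.2347] len [0.0127 0.0735] yaw 85.2
dark [424.3 134.4] 601 [ 0.8277 -0.3392] len [0.0998 0.2274] yaw 70.0
dark [494.9 135.3] 246 [ 0.8533 -0.5774] len [0.1077 0.2403] yaw 61.3
dark [470.2 128.5] 89 [ 0.8681 -0.4938] len [0.0151 0.1504] yaw 177.4
dark [282.6 146.4] 125 [0.7264 0.1321] len [0.0383 0.0511] yaw 46.9
dark [343. 199.] 945 [ 0.5712 -0.0885] len [0.1976 0.3068] yaw 93.7
dark [271.6 198.8] 103 [0.5432 0.1423] len [0.0198 0.056 ] yaw 149.5
dark [240.9 203.4] 106 [0.516  0.2391] len [0.0194 0.0579] yaw -163.4
dark [409.7 222.2] 51 [ 0.5206 -0.3095] len [0.0042 0.1276] yaw -172.0
dark [265.8 228.1] 101 [0.4457 0.147 ] len [0.0187 0.0553] yaw -156.9
dark [445.7 224.8] 157 [ 0.5258 -0.4251] len [0.017  0.1093] yaw 99.6
dark [388.7 257.5] 161 [ 0.4   -0.251] len [0.0362 0.0426] yaw 119.1
dark [205.7 266.7] 342 [0.303  0.3154] len [0.0444 0.0873] yaw 85.6
yel [341.9 211.6] 1185 [ 0.529  -0.0896] len [0.0633 0.201 ] yaw 92.7
yel [323.4 243.8] 63 [ 0.4182 -0.0419] len [0.0255 0.044 ] yaw 105.8
blue [343.5 188.9] 1155 [ 0.6055 -0.0869] len [0.0635 0.2033] yaw 92.8
```

{"name": "carry_out", "arguments": {
  "plan": [
    [0.0186, -0.033, -0.007, 0, 0, 0.0286],
    [0.0186, -0.033, -0.007, 0, 0, 0.0286],
    [0.0186, -0.033, -0.007, 0, 0, 0.0286],
    [0.0186, -0.033, -0.007, 0, 0, 0.0286],
    [0.0186, -0.033, -0.007, 0, 0, 0.0286],
    [0.0186, -0.033, -0.007, 0, 0, 0.0286],
    [0.0186, -0.033, -0.007, 0, 0, 0.0286],
    [0.0186, -0.033, -0.007, 0, 0, 0.0286],
    [0.0186, -0.033, -0.007, 0, 0, 0.0286],
    [0.0186, -0.033, -0.007, 0, 0, 0.0286],
    [0.0186, -0.033, -0.007, 0, 0, 0.0286],
    [0.0186, -0.033, -0.007, 0, 0, 0.0286]
  ],
  "fingers": -0.2,
  "force": 15
}}

```text
time_s: 1.9
tcp_pos: [0.4217, 0.2392, 0.141]
eef_rot: [-179.5, -0.2, 4.4]
contact_force: [0.9, 0.4, -0.1]
gripper_width: 0.0524
```

```bash
cat > d.py <<'E'
import sys
from h import *
x,y,z,yaw=map(float,sys.argv[1:5])
s=r.get_state();p=s["tcp_pos"];e=s["eef_rot"]
from scipy.spatial.transform import Rotation as Ro
R0=Ro.from_euler("xyz",e,degrees=True);R1=Ro.from_euler("xyz",[180,0,yaw],degrees=True)
print("t",round(s["time_s"],2),"pos",p.round(4),"rot",np.round(e,1),"w",round(s["gripper_width"],4),"F",np.round(s["contact_force"],1),"j",np.round(s["joints"],0))
d=np.array([x,y,z])-p
print("delta",d.round(4),"rotvec",(R1*R0.inv()).as_rotvec().round(3),"norm",np.linalg.norm(d).round(3))
E
python3 d.py .418 .25 .10 2.8
```

```text
t 1.9 pos [0.4217 0.2392 0.141 ] rot [-179.5   -0.2    4.4] w 0.0524 F [ 0.9  0.4 -0.1] j [ 53.   7. -30.  -0. -53.  42.]
delta [-0.0037  0.0108 -0.041 ] rotvec [-0.009  0.003 -0.028] norm 0.043
```

{"name": "carry_out", "arguments": {
  "plan": [
    [-0.002, 0.006, -0.03, -0.004, 0.001, -0.014],
    [-0.002, 0.005, -0.03, -0.004, 0.001, -0.014],
    [0, 0, -0.03, 0, 0, 0],
    [0, 0, -0.028, 0, 0, 0],
    [0, 0, -0.01, 0, 0, 0],
    [0, 0, 0, 0, 0, 0]
  ]
}}

```text
time_s: 2.4
tcp_pos: [0.4229, 0.242, 0.0107]
eef_rot: [-179.7, -0.4, 2.1]
contact_force: [-0.6, -0.0, 0.1]
gripper_width: 0.0524
```

```bash
python3 - <<'E'
from h import *
t=r.capture("top");s=r.capture("scene")
crop("top",t,(190,190,290,270),6,"t1",1.6)
crop("scene",s,(360,190,480,300),5,"s1",1.2)
E
python3 d.py .418 .25 .013 2.8
```

```text
t 2.5 pos [0.4236 0.243  0.0126] rot [-179.6   -0.5    2.1] w 0.0526 F [ 0.3 -0.3  0.7] j [ 53.  18. -38.   0. -34.  39.]
delta [-0.0056  0.007   0.0004] rotvec [-0.007  0.009  0.012] norm 0.009
```

View pics/s1.png

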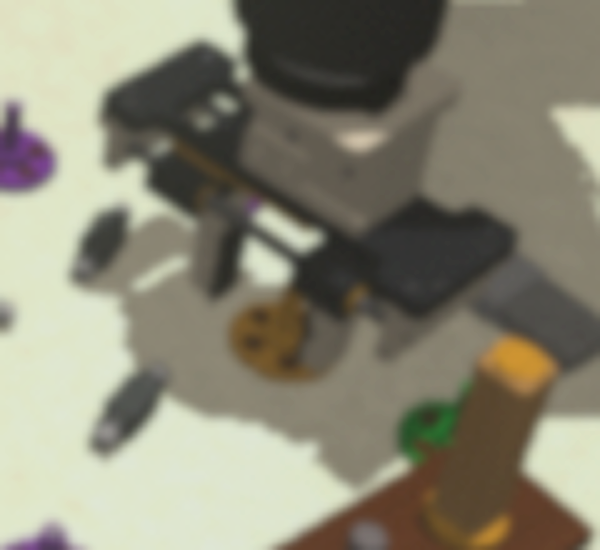

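{"name": "carry_out", "arguments": {
  "plan": [
    [-0.0055, 0.007, 0, -0.003, 0.004, 0.006],
    [0, 0, 0, 0, 0, 0],
    [0, 0, 0, 0, 0, 0],
    [0, 0, 0, 0, 0, 0],
    [0, 0, 0, 0, 0, 0],
    [0, 0, 0, 0, 0, 0]
  ],
  "fingers": 1
}}

```text
time_s: 3.0
tcp_pos: [0.4202, 0.2547, 0.0183]
eef_rot: [-179.3, -0.7, 2.6]
contact_force: [-0.2, 0.1, 0.3]
gripper_width: 0.018
```

{"name": "carry_out", "arguments": {
  "plan": [
    [0, 0, -0.003, 0, 0.01, 0],
    [0, 0, 0, 0, 0, 0],
    [0, 0, 0, 0, 0, 0]
  ]
}}

```text
time_s: 3.25
tcp_pos: [0.4203, 0.2546, 0.0159]
eef_rot: [-179.2, -0.1, 2.6]
contact_force: [-0.3, 0.7, 1.3]
gripper_width: 0.0104
```

```bash
python3 d.py .53 -.09 .12 2.8;python3 - <<'E'
from h import *
s=r.capture("scene")
crop("scene",s,(360,190,480,300),5,"s2",1.2)
E
```

```text
t 3.25 pos [0.4203 0.2546 0.0159] rot [-1.792e+02 -1.000e-01  2.600e+00] w 0.0104 F [-0.3  0.7  1.3] j [ 54.  18. -37.  -1. -35.  39.]
delta [ 0.1097 -0.3446  0.1041] rotvec [-0.013  0.001  0.003] norm 0.376
```

View pics/s2.png

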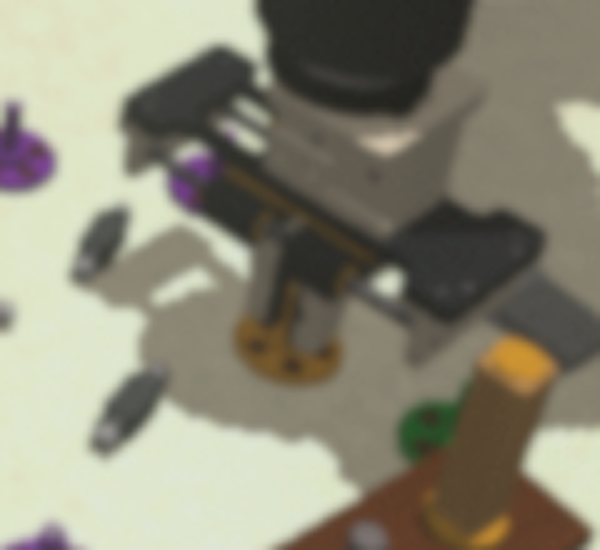

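{"name": "carry_out", "arguments": {
  "plan": [
    [0, 0, 0.03, 0, 0, 0],
    [0, 0, 0.035, -0.01, 0, 0],
    [0.005, -0.02, 0.03, 0, 0, 0],
    [0.01, -0.035, 0.01, 0, 0, 0],
    [0.012, -0.036, 0, 0, 0, 0],
    [0.012, -0.036, 0, 0, 0, 0],
    [0.012, -0.036, 0, 0, 0, 0],
    [0.012, -0.036, 0, 0, 0, 0],
    [0.012, -0.036, 0, 0, 0, 0],
    [0.012, -0.036, 0, 0, 0, 0],
    [0.012, -0.036, 0, 0, 0, 0]
  ]
}}

```text
time_s: 4.22
tcp_pos: [0.5205, -0.0608, 0.1251]
eef_rot: [-179.9, -0.2, 3.2]
contact_force: [1.8, 1.9, 0.3]
gripper_width: 0.0107
```

```bash
python3 - <<'E'
from h import *
t=load("pics/top_avg0.png")
crop("top",t,(295,165,395,235),8,"t0c",1.6)
for p in [(313.75,173.75),(377.5,178),(376,226),(309.5,221.8)]: print(plane("top",p,.05).round(4))
print("cam",ray("top",(0,0))[0], ray("scene",(0,0))[0])
for x in [(0.529,-0.0896)]: pass
E
python3 d.py .53 -.09 .12 2.8
```

```text
[0.6319 0.0148 0.05  ]
[ 0.6424 -0.1886  0.05  ]
[ 0.488  -0.1968  0.05  ]
[0.4763 0.0092 0.05  ]
cam [ 0.2980289  -0.0266085   1.17686894] [1.02857446 0.63596861 0.70008956]
t 4.22 pos [ 0.5205 -0.0608  0.1251] rot [-179.9   -0.2    3.2] w 0.0107 F [1.8 1.9 0.3] j [ 15.  12. -26.  -0. -52.  78.]
delta [ 0.0095 -0.0292 -0.0051] rotvec [-0.001  0.004 -0.008] norm 0.031
```

View pics/t0c.png

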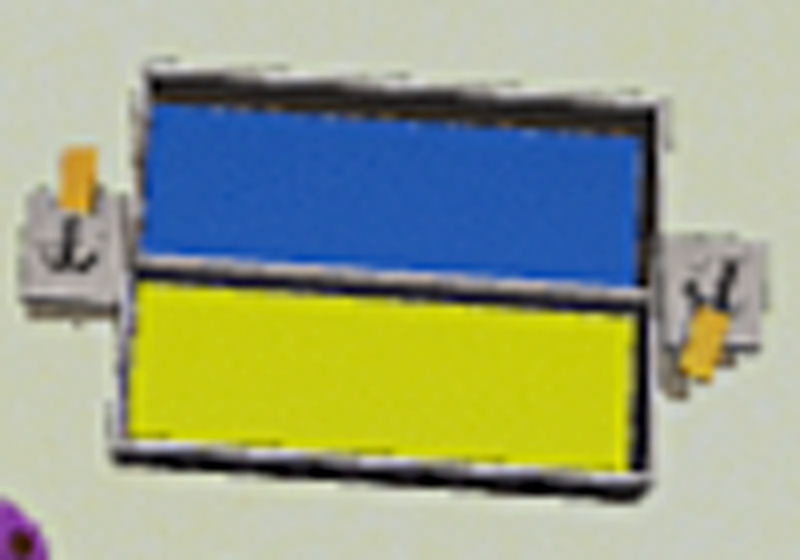

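{"name": "carry_out", "arguments": {
  "plan": [
    [0.002, -0.028, 0, 0, 0, -0.007],
    [0, -0.001, -0.02, 0, 0, 0],
    [0, 0, -0.02, 0, 0, 0]
  ]
}}

```text
time_s: 4.47
tcp_pos: [0.5265, -0.0982, 0.0868]
eef_rot: [-180.0, -0.6, 2.4]
contact_force: [-0.1, -0.4, -2.0]
gripper_width: 0.0107
```

```bash
python3 - <<'E'
from h import *
t=r.capture("top");s=r.capture("scene")
crop("top",t,(295,165,395,235),6,"t3",1.6)
crop("scene",s,(230,150,370,260),5,"s3",1.2)
E
python3 d.py .523 -.091 .024 2.8
```

```text
t 4.57 pos [ 0.5238 -0.0974  0.0843] rot [-180.    -0.2    2.5] w 0.0103 F [-0.4  0.5 -1.3] j [ 11.  15. -28.   0. -47.  82.]
delta [-0.0008  0.0064 -0.0603] rotvec [-0.     0.004  0.006] norm 0.061
```

View pics/s3.png

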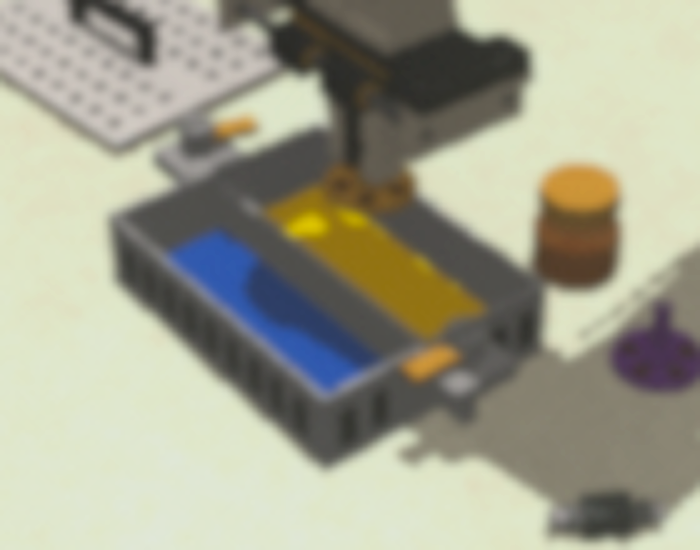

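View pics/t3.png

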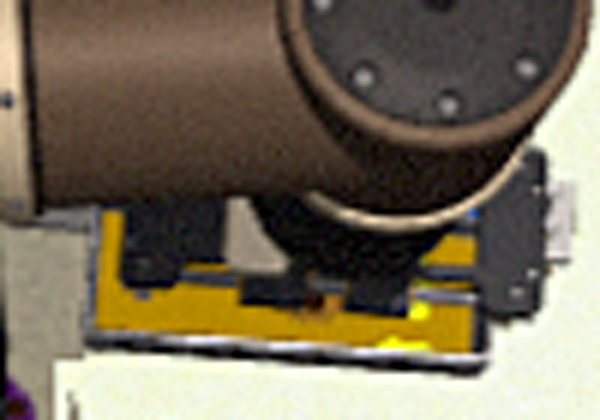

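{"name": "carry_out", "arguments": {
  "plan": [
    [0, 0.006, -0.02, 0, 0, 0],
    [0, 0, -0.02, 0, 0, 0],
    [0, 0, -0.014, 0, 0, 0],
    [0, 0, -0.006, 0, 0, 0]
  ]
}}

```text
time_s: 4.9
tcp_pos: [0.5259, -0.0902, 0.0261]
eef_rot: [180.0, -0.4, 2.6]
contact_force: [-0.1, 0.7, -0.1]
gripper_width: 0.0106
```

```bash
python3 d.py .523 -.091 .024 2.8
```

```text
t 4.9 pos [ 0.5259 -0.0902  0.0261] rot [180.   -0.4   2.6] w 0.0106 F [-0.1  0.7 -0.1] j [ 11.  20. -31.   0. -38.  81.]
delta [-0.0029 -0.0008 -0.0021] rotvec [-0.     0.007  0.004] norm 0.004
```

Release, then rise.

{"name": "carry_out", "arguments": {
  "plan": [
    [-0.002, 0, -0.003, 0, 0, 0],
    [0, 0, 0, 0, 0, 0],
    [0, 0, 0, 0, 0, 0],
    [0, 0, 0.02, 0, 0, 0],
    [0, 0, 0.035, 0, 0, 0],
    [0, 0, 0.035, 0, 0, 0]
  ],
  "fingers": -0.1
}}

```text
time_s: 5.4
tcp_pos: [0.52, -0.0892, 0.1123]
eef_rot: [179.9, 0.3, 2.7]
contact_force: [1.7, 0.6, -0.6]
gripper_width: 0.0445
```

```bash
python3 d.py .4457 .147 .08 23.1; python3 d.py .543 .142 .08 -30.5;  python3 d.py .516 .239 .08 16.6
```

```text
t 5.4 pos [ 0.52   -0.0892  0.1123] rot [179.9   0.3   2.7] w 0.0445 F [ 1.7  0.6 -0.6] j [ 12.  13. -27.   0. -51.  81.]
delta [-0.0743  0.2362 -0.0323] rotvec [ 0.003 -0.004  0.356] norm 0.25
t 5.4 pos [ 0.52   -0.0892  0.1123] rot [179.9   0.3   2.7] w 0.0445 F [ 1.7  0.6 -0.6] j [ 12.  13. -27.   0. -51.  81.]
delta [ 0.023   0.2312 -0.0323] rotvec [ 0.    -0.005 -0.58 ] norm 0.235
t 5.4 pos [ 0.52   -0.0892  0.1123] rot [179.9   0.3   2.7] w 0.0445 F [ 1.7  0.6 -0.6] j [ 12.  13. -27.   0. -51.  81.]
delta [-0.004   0.3282 -0.0323] rotvec [ 0.002 -0.004  0.242] norm 0.33
```

{"name": "carry_out", "arguments": {
  "plan": [
    [-0.0106, 0.033, 0, 0, 0, 0.051],
    [-0.0106, 0.033, 0, 0, 0, 0.051],
    [-0.0106, 0.033, 0, 0, 0, 0.051],
    [-0.0106, 0.033, 0, 0, 0, 0.051],
    [-0.0106, 0.033, 0, 0, 0, 0.051],
    [-0.0106, 0.033, -0.012, 0, 0, 0.051],
    [-0.006, 0.02, -0.02, 0, 0, 0.045]
  ]
}}

```text
time_s: 5.98
tcp_pos: [0.4594, 0.1372, 0.1028]
eef_rot: [-179.8, -2.0, 23.3]
contact_force: [0.4, 0.6, -0.3]
gripper_width: 0.0482
```

```bash
python3 d.py .446 .147 .003 23.1;python3 - <<'E'
from h import *
t=r.capture("top");s=r.capture("scene")
crop("top",t,(190,165,395,265),4,"t4",1.6)
crop("scene",s,(230,150,430,300),4,"s4",1.2)
E
```

```text
t 5.98 pos [0.4594 0.1372 0.1028] rot [-179.8   -2.    23.3] w 0.0482 F [ 0.4  0.6 -0.3] j [ 41.   8. -35.   1. -45.  72.]
delta [-0.0134  0.0098 -0.0998] rotvec [-0.016  0.031 -0.004] norm 0.101
```

View pics/s4.png

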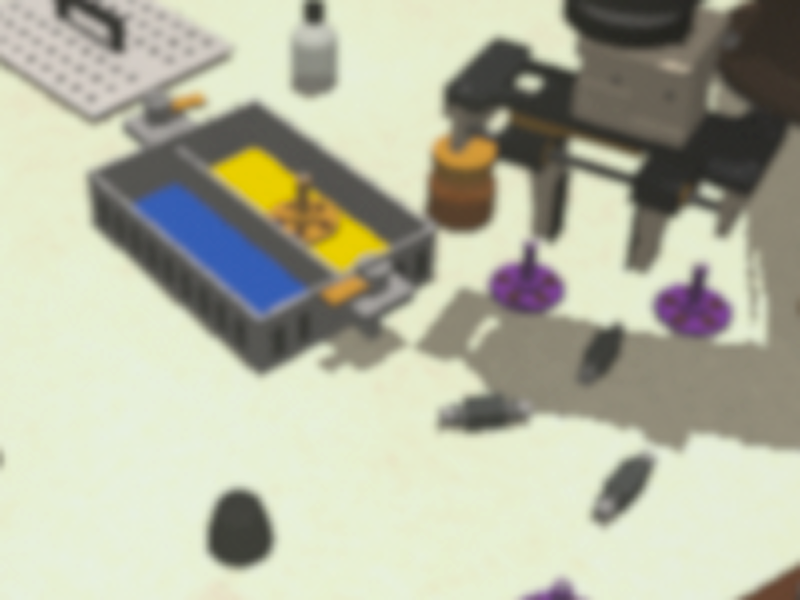

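{"name": "carry_out", "arguments": {
  "plan": [
    [-0.008, 0.006, -0.02, -0.01, 0.02, 0],
    [-0.004, 0.003, -0.025, -0.006, 0.01, 0],
    [0, 0, -0.025, 0, 0, 0],
    [0, 0, -0.02, 0, 0, 0]
  ]
}}

```text
time_s: 6.42
tcp_pos: [0.4499, 0.1503, 0.0159]
eef_rot: [-179.8, -0.6, 23.6]
contact_force: [0.4, -0.4, -0.1]
gripper_width: 0.0482
```

```bash
python3 d.py .446 .147 .003 23.1
```

```text
t 6.42 pos [0.4499 0.1503 0.0159] rot [-179.8   -0.6   23.6] w 0.0482 F [ 0.4 -0.4 -0.1] j [ 42.  16. -39.   0. -34.  71.]
delta [-0.0039 -0.0033 -0.0129] rotvec [-0.007  0.009 -0.01 ] norm 0.014
```

{"name": "carry_out", "arguments": {
  "plan": [
    [-0.004, -0.003, -0.012, -0.005, 0.007, -0.008],
    [0, 0, 0, 0, 0, 0],
    [0, 0, 0, 0, 0, 0],
    [0, 0, 0, 0, 0, 0],
    [0, 0, 0, 0, 0, 0],
    [0, 0, 0, 0, 0, 0]
  ],
  "fingers": 1
}}

```text
time_s: 6.92
tcp_pos: [0.4482, 0.1473, 0.0059]
eef_rot: [-179.9, -0.3, 23.1]
contact_force: [-0.1, -0.8, 0.2]
gripper_width: 0.0176
```

```bash
python3 d.py .596 -.147 .13 2.9;python3 - <<'E'
from h import *
s=r.capture("scene")
crop("scene",s,(330,180,430,280),6,"s5",1.2)
E
```

```text
t 6.92 pos [0.4482 0.1473 0.0059] rot [-179.9   -0.3   23.1] w 0.0176 F [-0.1 -0.8  0.2] j [ 42.  17. -40.   0. -33.  71.]
delta [ 0.1478 -0.2943  0.1241] rotvec [-0.002  0.004 -0.353] norm 0.352
```

View pics/s5.png

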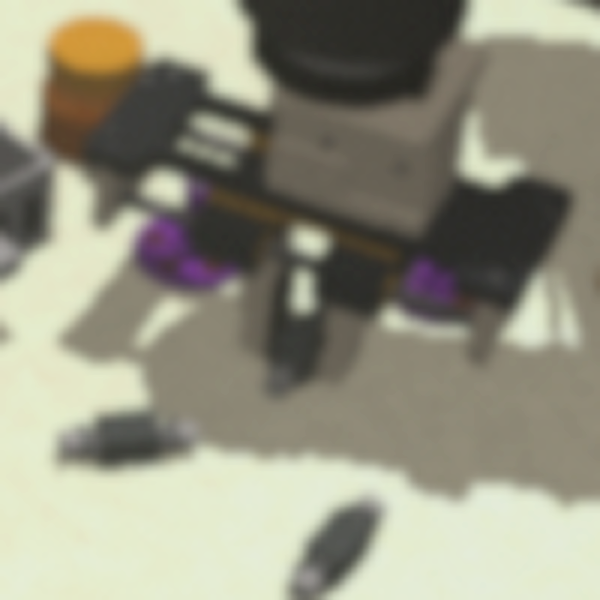

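{"name": "carry_out", "arguments": {
  "plan": [
    [0, 0, 0.035, 0, 0, 0],
    [0, 0, 0.035, 0, 0, -0.03],
    [0.008, -0.015, 0.03, 0, 0, -0.04],
    [0.016, -0.031, 0.01, 0, 0, -0.04],
    [0.018, -0.035, 0, 0, 0, -0.04],
    [0.018, -0.035, 0, 0, 0, -0.04],
    [0.018, -0.035, 0, 0, 0, -0.04],
    [0.018, -0.035, 0, 0, 0, -0.04],
    [0.018, -0.035, 0, 0, 0, -0.04],
    [0.018, -0.035, 0, 0, 0, -0.04],
    [0.008, -0.018, 0, 0, 0, -0.01]
  ]
}}

```text
time_s: 7.88
tcp_pos: [0.5943, -0.1366, 0.1315]
eef_rot: [-179.8, -1.2, 2.2]
contact_force: [0.6, 0.3, -0.1]
gripper_width: 0.0178
```

```bash
python3 d.py .602 -.147 .02 2.9
```

```text
t 7.88 pos [ 0.5943 -0.1366  0.1315] rot [-179.8   -1.2    2.2] w 0.0178 F [ 0.6  0.3 -0.1] j [  5.  18. -16.  -0. -55.  87.]
delta [ 0.0077 -0.0104 -0.1115] rotvec [-0.004  0.022  0.013] norm 0.112
```

{"name": "carry_out", "arguments": {
  "plan": [
    [0.006, -0.007, -0.02, -0.004, 0.02, 0.01],
    [0, 0, -0.02, 0, 0, 0]
  ]
}}

```text
time_s: 8.05
tcp_pos: [0.605, -0.1495, 0.0959]
eef_rot: [179.9, -0.6, 2.4]
contact_force: [0.6, 0.5, -1.2]
gripper_width: 0.0177
```

```bash
python3 d.py .602 -.147 .02 2.9;python3 - <<'E'
from h import *
t=r.capture("top");s=r.capture("scene")
crop("top",t,(295,165,395,235),6,"t6",1.6)
crop("scene",s,(230,150,370,260),5,"s6",1.2)
E
```

```text
t 8.05 pos [ 0.605  -0.1495  0.0959] rot [179.9  -0.6   2.4] w 0.0177 F [ 0.6  0.5 -1.2] j [  4.  22. -16.   0. -52.  88.]
delta [-0.003   0.0025 -0.0759] rotvec [0.001 0.011 0.008] norm 0.076
```

View pics/s6.png

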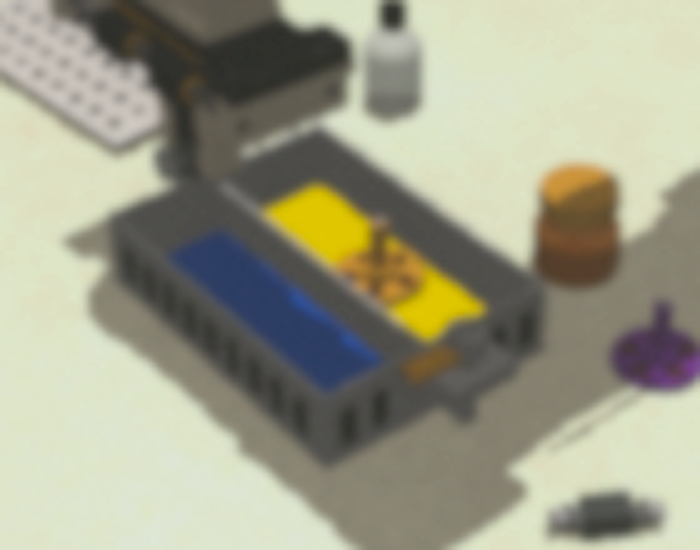

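{"name": "carry_out", "arguments": {
  "plan": [
    [-0.003, 0.002, -0.025, 0, 0.01, 0.005],
    [0, 0, -0.025, 0, 0, 0],
    [0, 0, -0.018, 0, 0, 0],
    [0, 0, -0.004, 0, 0, 0]
  ]
}}

```text
time_s: 8.48
tcp_pos: [0.6008, -0.145, 0.0256]
eef_rot: [179.9, -0.1, 2.8]
contact_force: [0.6, -0.1, -0.2]
gripper_width: 0.0181
```

```bash
python3 d.py .602 -.147 .018 2.9
```

```text
t 8.48 pos [ 0.6008 -0.145   0.0256] rot [ 1.799e+02 -1.000e-01  2.800e+00] w 0.0181 F [ 0.6 -0.1 -0.2] j [  5.  26. -20.   0. -44.  88.]
delta [ 0.0012 -0.002  -0.0076] rotvec [0.001 0.003 0.001] norm 0.008
```

{"name": "carry_out", "arguments": {
  "plan": [
    [0, 0, -0.007, 0, 0, 0],
    [0, 0, 0, 0, 0, 0],
    [0, 0, 0, 0, 0, 0],
    [0, 0, 0.02, 0, 0, 0],
    [0, 0, 0.035, 0, 0, 0],
    [0, 0, 0.035, 0, 0, 0]
  ],
  "fingers": 0.2
}}

```text
time_s: 8.98
tcp_pos: [0.5972, -0.1431, 0.1096]
eef_rot: [179.9, 0.4, 3.0]
contact_force: [0.3, -0.1, -0.5]
gripper_width: 0.0347
```

```bash
python3 d.py .543 .142 .08 -30.5;python3 - <<'E'
from h import *
t=r.capture("top");s=r.capture("scene")
crop("top",t,(190,165,395,265),4,"t7",1.6)
crop("scene",s,(230,150,430,300),4,"s7",1.2)
E
```

```text
t 8.98 pos [ 0.5972 -0.1431  0.1096] rot [179.9   0.4   3. ] w 0.0347 F [ 0.3 -0.1 -0.5] j [  5.  21. -16.   0. -54.  88.]
delta [-0.0542  0.2851 -0.0296] rotvec [-0.001 -0.007 -0.584] norm 0.292
```

View pics/s7.png

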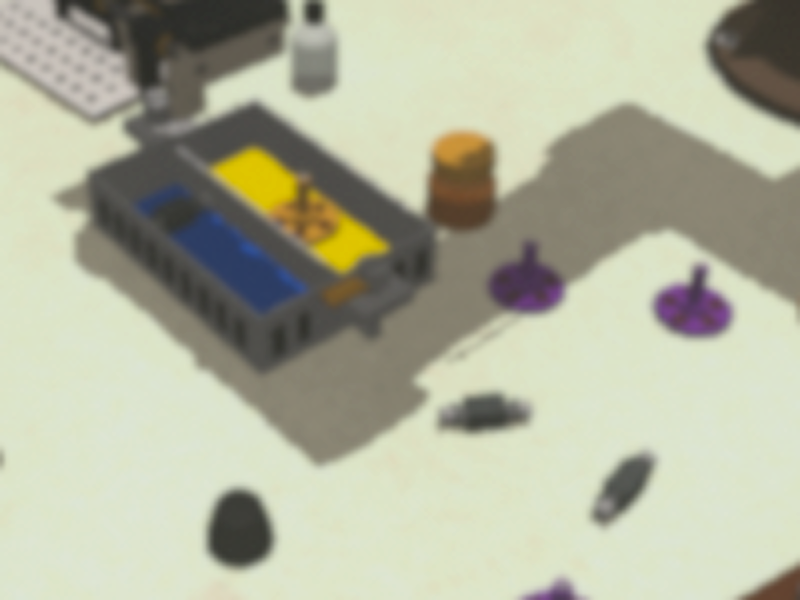

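{"name": "carry_out", "arguments": {
  "plan": [
    [-0.0065, 0.034, 0, 0, 0, -0.073],
    [-0.0065, 0.034, 0, 0, 0, -0.073],
    [-0.0065, 0.034, 0, 0, 0, -0.073],
    [-0.0065, 0.034, 0, 0, 0, -0.073],
    [-0.0065, 0.034, 0, 0, 0, -0.073],
    [-0.0065, 0.034, 0, 0, 0, -0.073],
    [-0.0065, 0.034, -0.012, 0, 0, -0.073],
    [-0.004, 0.025, -0.02, 0, 0, -0.06]
  ],
  "fingers": -0.2
}}

```text
time_s: 9.75
tcp_pos: [0.5582, 0.1277, 0.103]
eef_rot: [-179.1, -1.8, -31.5]
contact_force: [0.3, 0.2, -0.1]
gripper_width: 0.0523
```

```bash
python3 d.py .543 .142 .003 -30.5
```

```text
t 9.75 pos [0.5582 0.1277 0.103 ] rot [-179.1   -1.8  -31.5] w 0.0523 F [ 0.3  0.2 -0.1] j [ 33.  16. -24.   2. -48.  24.]
delta [-0.0152  0.0143 -0.1   ] rotvec [0.003 0.036 0.017] norm 0.102
```

{"name": "carry_out", "arguments": {
  "plan": [
    [-0.009, 0.007, -0.02, 0.001, 0.02, 0.01],
    [-0.004, 0.003, -0.025, 0, 0.01, 0.004],
    [0, 0, -0.025, 0, 0, 0],
    [0, 0, -0.015, 0, 0, 0]
  ]
}}

```text
time_s: 10.08
tcp_pos: [0.5462, 0.1465, 0.021]
eef_rot: [-179.2, -0.6, -30.2]
contact_force: [-1.2, 0.1, -0.3]
gripper_width: 0.0526
```

```bash
python3 d.py .543 .142 .003 -30.5
```

```text
t 10.08 pos [0.5462 0.1465 0.021 ] rot [-179.2   -0.6  -30.2] w 0.0526 F [-1.2  0.1 -0.3] j [ 35.  22. -28.   0. -39.  25.]
delta [-0.0032 -0.0045 -0.018 ] rotvec [-0.006  0.016 -0.006] norm 0.019
```

{"name": "carry_out", "arguments": {
  "plan": [
    [-0.003, -0.0045, -0.012, -0.005, 0.01, -0.005],
    [0, 0, -0.005, 0, 0, 0],
    [0, 0, 0, 0, 0, 0],
    [0, 0, 0, 0, 0, 0],
    [0, 0, 0, 0, 0, 0],
    [0, 0, 0, 0, 0, 0],
    [0, 0, 0, 0, 0, 0]
  ],
  "fingers": 1
}}

```text
time_s: 10.67
tcp_pos: [0.5437, 0.1408, 0.0044]
eef_rot: [-179.8, -0.2, -30.3]
contact_force: [0.2, 0.3, -0.8]
gripper_width: 0.0173
```

```bash
python3 d.py .599 -.087 .13 2.9
```

```text
t 10.67 pos [0.5437 0.1408 0.0044] rot [-179.8   -0.2  -30.3] w 0.0173 F [ 0.2  0.3 -0.8] j [ 35.  24. -29.   0. -37.  25.]
delta [ 0.0553 -0.2278  0.1256] rotvec [-0.003  0.005  0.58 ] norm 0.266
```

{"name": "carry_out", "arguments": {
  "plan": [
    [0, 0, 0.035, 0, 0, 0],
    [0, 0, 0.035, 0, 0, 0.05],
    [0.004, -0.015, 0.03, 0, 0, 0.06],
    [0.008, -0.03, 0.01, 0, 0, 0.07],
    [0.009, -0.035, 0, 0, 0, 0.08],
    [0.009, -0.035, 0, 0, 0, 0.08],
    [0.009, -0.035, 0, 0, 0, 0.08],
    [0.009, -0.035, 0, 0, 0, 0.08],
    [0.006, -0.025, 0, 0, 0, 0.08]
  ]
}}

```text
time_s: 11.42
tcp_pos: [0.5998, -0.0731, 0.1273]
eef_rot: [-179.7, -1.0, 4.9]
contact_force: [1.1, -0.1, -2.0]
gripper_width: 0.0179
```

```bash
python3 d.py .599 -.087 .018 2.9
```

```text
t 11.42 pos [ 0.5998 -0.0731  0.1273] rot [-179.7   -1.     4.9] w 0.0179 F [ 1.1 -0.1 -2. ] j [ 11.  18. -17.  -0. -54.  84.]
delta [-0.0008 -0.0139 -0.1093] rotvec [-0.006  0.017 -0.034] norm 0.11
```

{"name": "carry_out", "arguments": {
  "plan": [
    [-0.001, -0.009, -0.02, -0.004, 0.015, -0.03],
    [0, -0.002, -0.025, 0, 0, 0],
    [0, 0, -0.025, 0, 0, 0],
    [0, 0, -0.015, 0, 0, 0]
  ]
}}

```text
time_s: 11.75
tcp_pos: [0.6035, -0.0921, 0.0472]
eef_rot: [-179.9, -0.9, 3.0]
contact_force: [-0.4, 0.5, -0.6]
gripper_width: 0.018
```

```bash
python3 d.py .599 -.087 .018 2.9
```

```text
t 11.75 pos [ 0.6035 -0.0921  0.0472] rot [-179.9   -0.9    3. ] w 0.018 F [-0.4  0.5 -0.6] j [ 10.  24. -21.  -0. -45.  83.]
delta [-0.0045  0.0051 -0.0292] rotvec [-0.003  0.016 -0.002] norm 0.03
```

{"name": "carry_out", "arguments": {
  "plan": [
    [-0.003, 0.003, -0.015, 0, 0.012, 0],
    [0, 0, -0.012, 0, 0, 0],
    [0, 0, 0, 0, 0, 0]
  ]
}}

```text
time_s: 12.0
tcp_pos: [0.598, -0.0897, 0.0164]
eef_rot: [-179.8, 0.1, 2.9]
contact_force: [-1.8, 0.3, -0.8]
gripper_width: 0.018
```

{"name": "carry_out", "arguments": {
  "plan": [
    [0, 0, 0, 0, 0, 0],
    [0, 0, 0, 0, 0, 0],
    [0, 0, 0, 0, 0, 0],
    [0, 0, 0.02, 0, 0, 0],
    [0, 0, 0.035, 0, 0, 0],
    [0, 0, 0.035, 0, 0, 0]
  ],
  "fingers": 0.2
}}

```text
time_s: 12.5
tcp_pos: [0.5947, -0.0888, 0.1056]
eef_rot: [-179.8, 0.6, 3.0]
contact_force: [0.6, -0.0, -0.6]
gripper_width: 0.0351
```

```bash
python3 d.py .516 .239 .08 16.6;python3 - <<'E'
from h import *
t=r.capture("top");s=r.capture("scene")
crop("top",t,(190,165,395,265),4,"t8",1.6)
crop("scene",s,(230,150,430,300),4,"s8",1.2)
E
```

```text
t 12.5 pos [ 0.5947 -0.0888  0.1056] rot [-179.8    0.6    3. ] w 0.0351 F [ 0.6 -0.  -0.6] j [ 10.  20. -17.  -0. -53.  83.]
delta [-0.0787  0.3278 -0.0256] rotvec [-0.001 -0.012  0.238] norm 0.338
```

View pics/s8.png

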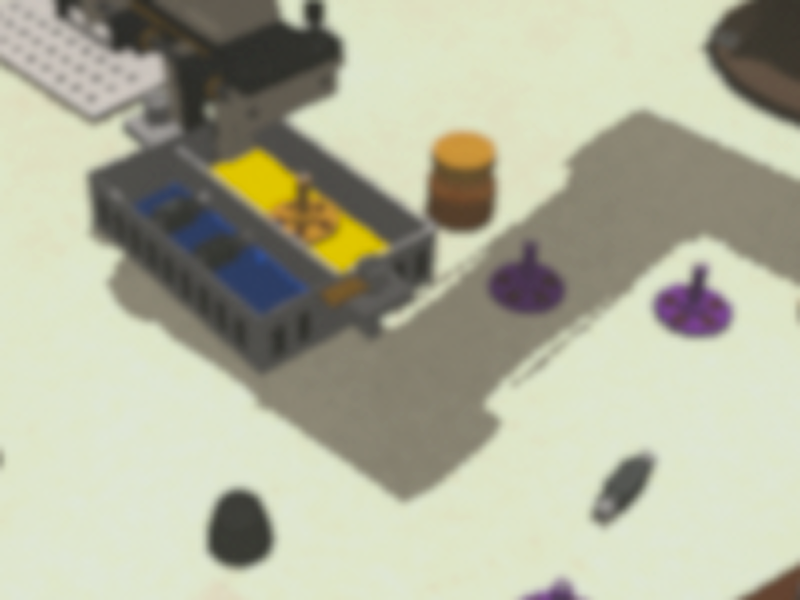

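{"name": "carry_out", "arguments": {
  "plan": [
    [-0.0079, 0.033, 0, 0, 0, 0.024],
    [-0.0079, 0.033, 0, 0, 0, 0.024],
    [-0.0079, 0.033, 0, 0, 0, 0.024],
    [-0.0079, 0.033, 0, 0, 0, 0.024],
    [-0.0079, 0.033, 0, 0, 0, 0.024],
    [-0.0079, 0.033, 0, 0, 0, 0.024],
    [-0.0079, 0.033, 0, 0, 0, 0.024],
    [-0.0079, 0.033, 0, 0, 0, 0.024],
    [-0.0079, 0.033, -0.012, 0, 0, 0.024],
    [-0.004, 0.015, -0.02, 0, 0, 0.02]
  ],
  "fingers": -0.2
}}

```text
time_s: 13.43
tcp_pos: [0.5295, 0.2383, 0.0993]
eef_rot: [-179.3, -2.2, 16.9]
contact_force: [0.9, -0.3, -0.9]
gripper_width: 0.0527
```

```bash
python3 d.py .516 .239 .003 16.6
```

```text
t 13.43 pos [0.5295 0.2383 0.0993] rot [-179.3   -2.2   16.9] w 0.0527 F [ 0.9 -0.3 -0.9] j [ 44.  17. -23.   1. -48.  63.]
delta [-0.0135  0.0007 -0.0963] rotvec [-0.023  0.034 -0.006] norm 0.097
```

{"name": "carry_out", "arguments": {
  "plan": [
    [-0.009, -0.002, -0.02, -0.012, 0.02, 0],
    [-0.003, 0, -0.025, -0.006, 0.01, 0],
    [0, 0, -0.025, 0, 0, 0],
    [0, 0, -0.012, 0, 0, 0]
  ]
}}

```text
time_s: 13.77
tcp_pos: [0.5167, 0.2423, 0.0177]
eef_rot: [-179.6, -0.7, 17.4]
contact_force: [-0.3, -1.4, -0.1]
gripper_width: 0.0524
```

```bash
python3 d.py .516 .239 .003 16.6;python3 - <<'E'
from h import *
s=r.capture("scene")
crop("scene",s,(330,200,480,300),5,"s9",1.2)
E
```

```text
t 13.77 pos [0.5167 0.2423 0.0177] rot [-179.6   -0.7   17.4] w 0.0524 F [-0.3 -1.4 -0.1] j [ 45.  23. -27.  -0. -39.  63.]
delta [-0.0007 -0.0033 -0.0147] rotvec [-0.011  0.009 -0.014] norm 0.015
```

View pics/s9.png

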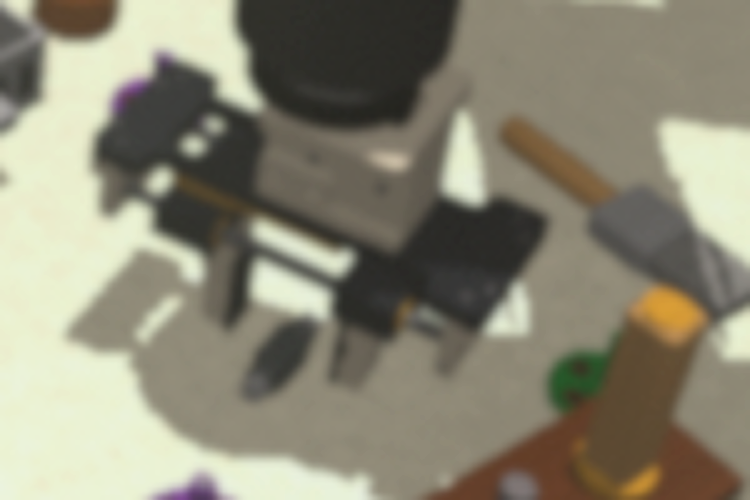

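{"name": "carry_out", "arguments": {
  "plan": [
    [-0.001, -0.003, -0.01, -0.008, 0.006, -0.01],
    [0, 0, -0.003, 0, 0, 0],
    [0, 0, 0, 0, 0, 0],
    [0, 0, 0, 0, 0, 0],
    [0, 0, 0, 0, 0, 0],
    [0, 0, 0, 0, 0, 0],
    [0, 0, 0, 0, 0, 0]
  ],
  "fingers": 1
}}

```text
time_s: 14.4
tcp_pos: [0.5167, 0.2374, 0.0053]
eef_rot: [-179.9, -0.2, 16.6]
contact_force: [-0.3, 0.2, -1.0]
gripper_width: 0.0179
```

```bash
python3 d.py .596 -.027 .13 2.9
```

```text
t 14.4 pos [0.5167 0.2374 0.0053] rot [-179.9   -0.2   16.6] w 0.0179 F [-0.3  0.2 -1. ] j [ 44.  24. -28.   0. -38.  62.]
delta [ 0.0793 -0.2644  0.1247] rotvec [-0.002  0.003 -0.239] norm 0.303
```

{"name": "carry_out", "arguments": {
  "plan": [
    [0, 0, 0.035, 0, 0, 0],
    [0, 0, 0.035, 0, 0, -0.02],
    [0.005, -0.015, 0.03, 0, 0, -0.024],
    [0.009, -0.03, 0.01, 0, 0, -0.028],
    [0.0105, -0.035, 0, 0, 0, -0.028],
    [0.0105, -0.035, 0, 0, 0, -0.028],
    [0.0105, -0.035, 0, 0, 0, -0.028],
    [0.0105, -0.035, 0, 0, 0, -0.028],
    [0.0105, -0.035, 0, 0, 0, -0.028],
    [0.007, -0.025, 0, 0, 0, -0.02]
  ]
}}

```text
time_s: 15.23
tcp_pos: [0.5922, -0.0125, 0.1268]
eef_rot: [-179.8, -0.8, 3.3]
contact_force: [-0.2, 0.4, -0.8]
gripper_width: 0.018
```

```bash
python3 d.py .596 -.029 .018 2.9
```

```text
t 15.23 pos [ 0.5922 -0.0125  0.1268] rot [-179.8   -0.8    3.3] w 0.018 F [-0.2  0.4 -0.8] j [ 18.  17. -18.  -0. -54.  76.]
delta [ 0.0038 -0.0165 -0.1088] rotvec [-0.005  0.013 -0.008] norm 0.11
```

{"name": "carry_out", "arguments": {
  "plan": [
    [0.002, -0.01, -0.02, -0.004, 0.012, -0.006],
    [0, -0.003, -0.025, 0, 0, 0],
    [0, 0, -0.025, 0, 0, 0],
    [0, 0, -0.015, 0, 0, 0]
  ]
}}

```text
time_s: 15.57
tcp_pos: [0.5989, -0.033, 0.0458]
eef_rot: [-179.9, -0.8, 2.4]
contact_force: [-0.5, 0.4, -0.9]
gripper_width: 0.0178
```

```bash
python3 d.py .597 -.029 .018 2.9
```

```text
t 15.57 pos [ 0.5989 -0.033   0.0458] rot [-179.9   -0.8    2.4] w 0.0178 F [-0.5  0.4 -0.9] j [ 16.  23. -22.   0. -44.  77.]
delta [-0.0019  0.004  -0.0278] rotvec [-0.003  0.014  0.008] norm 0.028
```

{"name": "carry_out", "arguments": {
  "plan": [
    [-0.002, 0.002, -0.015, 0, 0.01, 0],
    [0, 0, -0.011, 0, 0, 0],
    [0, 0, 0, 0, 0, 0]
  ]
}}

```text
time_s: 15.82
tcp_pos: [0.5945, -0.0318, 0.0156]
eef_rot: [-179.9, 0.1, 2.3]
contact_force: [-0.4, 0.0, -0.7]
gripper_width: 0.0177
```

{"name": "carry_out", "arguments": {
  "plan": [
    [0, 0, 0, 0, 0, 0],
    [0, 0, 0, 0, 0, 0],
    [0, 0, 0, 0, 0, 0],
    [0, 0, 0.02, 0, 0, 0],
    [0, 0, 0.035, 0, 0, 0],
    [0, 0, 0.035, 0, 0, 0],
    [0, 0, 0.035, 0, 0, 0],
    [-0.02, 0.03, 0.025, 0, 0, 0],
    [-0.02, 0.03, 0.02, 0, 0, 0],
    [-0.02, 0.03, 0.02, 0, 0, 0]
  ],
  "fingers": 0.2
}}

```text
time_s: 16.65
tcp_pos: [0.5363, 0.0544, 0.214]
eef_rot: [-179.9, 0.0, 2.1]
contact_force: [0.2, 1.2, 0.4]
gripper_width: 0.0351
```

{"name": "carry_out", "arguments": {
  "plan": [
    [-0.02, 0.036, 0, 0, 0, 0],
    [-0.02, 0.036, 0, 0, 0, 0],
    [-0.02, 0.036, 0, 0, 0, 0],
    [-0.02, 0.036, 0, 0, 0, 0],
    [-0.02, 0.036, 0, 0, 0, 0]
  ]
}}

```text
time_s: 17.07
tcp_pos: [0.4366, 0.2383, 0.2285]
eef_rot: [-179.1, -1.2, 2.0]
contact_force: [0.9, 0.5, 0.1]
gripper_width: 0.0354
```

```bash
python3 - <<'E'
from h import *
for n in("top","scene"):
    a=np.mean([r.capture(n).astype(float) for _ in range(8)],0)
    cv2.imwrite(f"pics/{n}_avg1.png",np.clip(a,0,255).astype(np.uint8)[:,:,::-1])
t=load("pics/top_avg1.png");s=load("pics/scene_avg1.png")
crop("top",t,(290,160,490,265),4,"t10",1.6)
crop("scene",s,(210,130,370,250),5,"s10",1.2)
print(r.get_state())
E
```

```text
{'time_s': 17.8667, 'joints': array([ 51.2849489 ,   2.80297389, -22.24581802,   0.36305706,
       -63.69276701,  40.48453088]), 'qd': array([ 0.28602401, -0.00834728, -0.09573653,  0.04698972,  0.01646828,
        0.0321513 ]), 'joint_torque': array([-9.18954914e-02, -3.24568534e+01,  2.84078854e+01,  6.71761349e+00,
        1.50089627e-01,  1.52821412e-03]), 'tcp_pos': array([0.43793052, 0.23624495, 0.22655407]), 'eef_rot': array([-179.2566732 ,   -1.06689146,    1.91988618]), 'contact_force': array([-0.08300569, -0.45170313, -0.41161036]), 'moment': array([-0.0550655 ,  0.01918221, -0.04462521]), 'gripper_width': 0.03501746241978099}
```

View pics/s10.png

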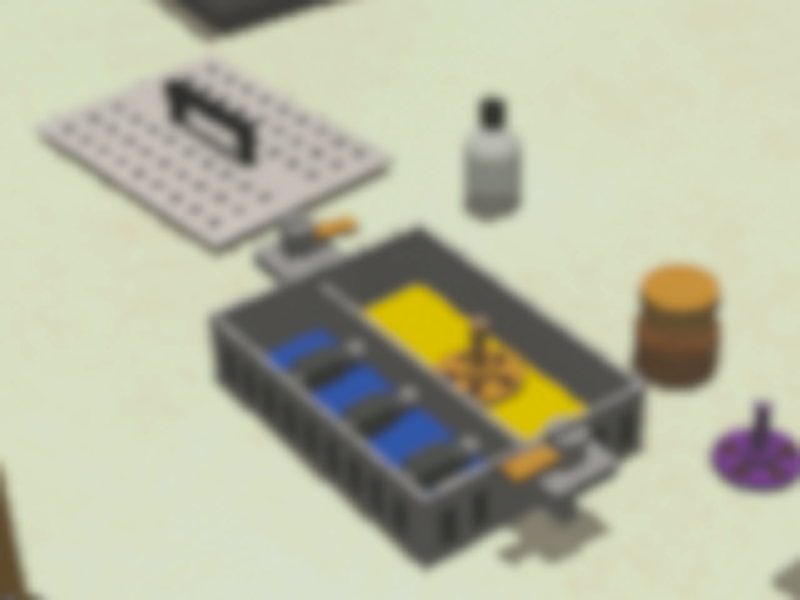

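View pics/t10.png

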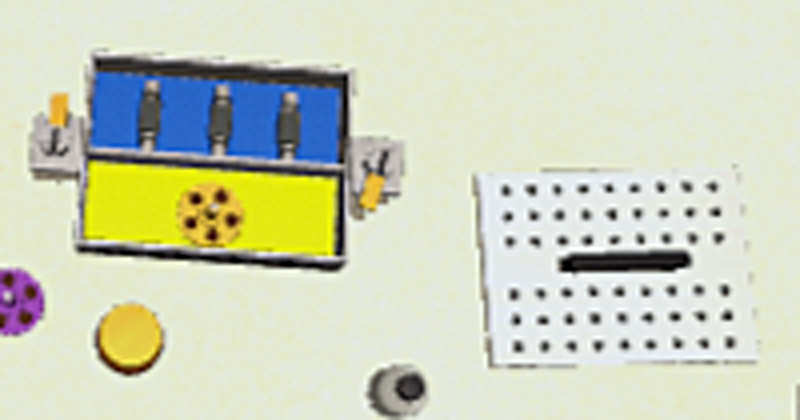

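```bash
python3 - <<'E'
from h import *
t=load("pics/top_avg1.png");s=load("pics/scene_avg1.png")
g=cv2.cvtColor(np.ascontiguousarray(t),cv2.COLOR_RGB2GRAY)
# holes: local dark vs median
x0,y0,x1,y1=405,195,482,258
gg=cv2.resize(g[y0:y1,x0:x1],None,fx=6,fy=6,interpolation=cv2.INTER_CUBIC)
bg=cv2.medianBlur(gg,61)
m=((bg.astype(int)-gg)>25).astype(np.uint8)
n,l,st,c=cv2.connectedComponentsWithStats(m)
P=[];
for i in range(1,n):
    if 30<st[i,4]<400 and st[i,2]<30 and st[i,3]<30: P.append([(c[i][0]+.5)/6-.5+x0,(c[i][1]+.5)/6-.5+y0])
P=np.array(P);W=np.array([plane("top",p,.012)[:2] for p in P])
print(len(P))
ang=None
# bar
i=1+np.argmax(st[1:,4]);print(st[i])
rect=cv2.minAreaRect(W.astype(np.float32)*1000);print(rect)
np.save("holes.npy",W)
hv=cv2.resize(t[y0:y1,x0:x1],None,fx=8,fy=8,interpolation=cv2.INTER_CUBIC)
for p in P: cv2.circle(hv,(int((p[0]-x0+.5)*8),int((p[1]-y0+.5)*8)),4,(255,0,0),1)
cv2.imwrite("pics/holes.png",hv[:,:,::-1])
E
```

```text
55
[ 146  165  204   36 5232]
((528.1355590820312, -416.7347412109375), (141.8996124267578, 168.3194580078125), 8.0695161819458)
```

View pics/holes.png

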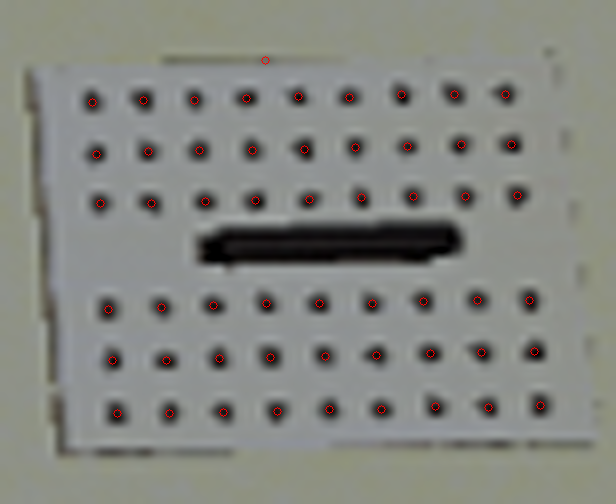

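```bash
python3 - <<'E'
from h import *
W=np.load("holes.npy")
c=np.median(W,0)
# drop outlier: largest x
W=W[np.argsort(W[:,0])]; W=W[:-1]
c=W.mean(0)
# order in grid: estimate yaw by rect
rect=cv2.minAreaRect((W*1000).astype(np.float32));print(rect,c)
a=np.radians(98)  # approx y dir
best=None
for it in range(3):
    ey=np.array([np.cos(a),np.sin(a)]);ex=np.array([ey[1],-ey[0]])
    u=(W-c)@ey;v=(W-c)@ex
    rows=np.round(v/0.02).astype(int) if it==0 else rows
    # cluster rows
    o=np.argsort(v);rows=np.empty(54,int);rows[o]=np.repeat(range(6),9)
    sl=[np.polyfit(u[rows==k],v[rows==k],1)[0] for k in range(6)]
    # d = ey + sl*ex
    d=ey+np.mean(sl)*ex;a=np.arctan2(d[1],d[0])
    print(np.degrees(a),[v[rows==k].mean().round(4) for k in range(6)])
o=np.argsort(u);print([u[o][k*6:k*6+6].mean().round(4) for k in range(9)])
E
```

```text
((520.5335083007812, -417.748046875), (126.64606475830078, 168.35997009277344), 8.185701370239258) [ 0.52062791 -0.41784149]
98.12418389904067 [np.float64(-0.0631), np.float64(-0.0418), np.float64(-0.021), np.float64(0.0211), np.float64(0.0419), np.float64(0.063)]
98.12418630236566 [np.float64(-0.0631), np.float64(-0.0418), np.float64(-0.021), np.float64(0.0211), np.float64(0.0419), np.float64(0.063)]
98.12418630241217 [np.float64(-0.0631), np.float64(-0.0418), np.float64(-0.021), np.float64(0.0211), np.float64(0.0419), np.float64(0.063)]
[np.float64(-0.0839), np.float64(-0.0631), np.float64(-0.042), np.float64(-0.0209), np.float64(-0.0001), np.float64(0.0211), np.float64(0.042), np.float64(0.0631), np.float64(0.084)]
```

```bash
cat > basket.py <<'E'
from h import *
import sys
t=load(sys.argv[1]);img=cv2.cvtColor(np.ascontiguousarray(t),cv2.COLOR_RGB2GRAY).astype(np.float32)
c=np.array([0.561,-0.089]);a=np.radians(92.9)
ey=np.array([np.cos(a),np.sin(a)]);ex=np.array([ey[1],-ey[0]])
def prof(base,along,nrm,z,L,rng=10):
    out=[]
    q=np.arange(-rng,rng+.01,.5)/1000
    for u in L:
        pts=[proj("top",[*(c+base*nrm+u*along+k*nrm),z]) for k in q]
        m=np.array(pts,np.float32)
        out.append(cv2.remap(img,m[:,0][None],m[:,1][None],cv2.INTER_CUBIC)[0])
    return q,np.array(out)
for nm,b,al,n,z,L in [("+x",.076,ey,ex,.05,np.linspace(-.095,.095,39)),("-x",-.076,ey,ex,.05,np.linspace(-.095,.095,39)),
  ("div",0,ey,ex,.038,np.linspace(-.095,.095,39)),
  ("+y",.104,ex,ey,.05,np.r_[np.linspace(-.07,-.03,9),np.linspace(.03,.07,9)]),("-y",-.104,ex,ey,.05,np.r_[np.linspace(-.07,-.03,9),np.linspace(.03,.07,9)])]:
    q,p=prof(b,al,n,z,L); mp=p.mean(0)
    pk=q[p.argmax(1)]
    print(nm,"mean prof",mp[::2].round(0).astype(int).tolist(),"argmax",q[mp.argmax()]*1000)
E
python3 basket.py pics/top_avg1.png
```

```text
+x mean prof [36, 32, 30, 30, 28, 26, 26, 30, 38, 51, 68, 89, 109, 124, 133, 136, 138, 141, 145, 147, 147] argmax 9.5
-x mean prof [150, 141, 119, 85, 47, 16, 3, 8, 24, 45, 67, 91, 112, 126, 129, 124, 120, 120, 124, 127, 126] argmax -10.0
div mean prof [134, 128, 113, 90, 61, 35, 21, 21, 32, 50, 70, 91, 107, 116, 113, 100, 83, 69, 61, 59, 60] argmax -10.0
+y mean prof [92, 92, 91, 88, 85, 81, 78, 75, 75, 82, 95, 109, 120, 127, 132, 139, 145, 149, 148, 146, 145] argmax 7.5
-y mean prof [132, 132, 134, 134, 135, 135, 137, 136, 132, 129, 125, 110, 82, 48, 20, 8, 15, 32, 49, 63, 76] argmax -3.5
```

```bash
python3 - <<'E'
from h import *
t=load("pics/top_avg1.png");img=cv2.cvtColor(np.ascontiguousarray(t),cv2.COLOR_RGB2GRAY).astype(np.float32)
c=np.array([0.564,-0.0885])
for a in (92.75,):
    a=np.radians(a);ey=np.array([np.cos(a),np.sin(a)]);ex=np.array([ey[1],-ey[0]])
    q=np.arange(-8,8.01,.25)/1000
    U=np.linspace(-.095,.095,39)
    for z,off in((.038,0),(.05,.076),(.05,-.076)):
        pk=[]
        for u in U:
            m=np.array([proj("top",[*(c+(off+k)*ex+u*ey),z]) for k in q],np.float32)
            p=cv2.remap(img,m[:,0][None],m[:,1][None],cv2.INTER_CUBIC)[0]
            g=np.gradient(p); pk.append(q[np.argmax(g)])
        f=np.polyfit(U,pk,1,w=(np.abs(np.array(pk)-np.median(pk))<.003)+1e-6);print(off,"rising edge mm",f[1]*1000,"dyaw deg",-np.degrees(f[0]),np.std(pk)*1000)
for s,d in((1,"+y"),(-1,"-y")):
    w=c+s*.127*ey;print(d,w.round(4),proj("top",[*w,.07]).round(1),proj("top",[*w,.062]).round(1),proj("scene",[*w,.07]).round(1))
x0,y0=285,170
im=cv2.resize(t[y0:y0+60,x0:x0+115],None,fx=7,fy=7,interpolation=cv2.INTER_CUBIC)
for s in(1,-1):
    w=c+s*.127*ey
    for k in np.linspace(0,6.28,25)[:-1]:
        p=proj("top",[w[0]+.011*np.cos(k),w[1]+.011*np.sin(k),.07]);cv2.circle(im,(int((p[0]-x0+.5)*7),int((p[1]-y0+.5)*7)),1,(255,0,0),-1)
for sx in(1,-1):
  for sy in(1,-1):
    w=c+sx*.078*ex+sy*.106*ey;p=proj("top",[*w,.05]);cv2.circle(im,(int((p[0]-x0+.5)*7),int((p[1]-y0+.5)*7)),3,(255,0,0),-1)
cv2.imwrite("pics/bk.png",im[:,:,::-1])
E
```

```text
0 rising edge mm -3.2051282051282057 dyaw deg -0.08872726989374086 0.9038234221545932
0.076 rising edge mm -2.6474358974358982 dyaw deg 0.09510635465734318 0.8710403975109245
-0.076 rising edge mm -2.993404455466791 dyaw deg -0.0018068002475828656 1.3032856874718481
+y [0.5579 0.0384] [303.3 193.8] [303.4 194.4] [322.6 215.7]
-y [ 0.5701 -0.2154] [385.3 199.6] [384.8 200.2] [268.6 174.2]
```

View pics/bk.png

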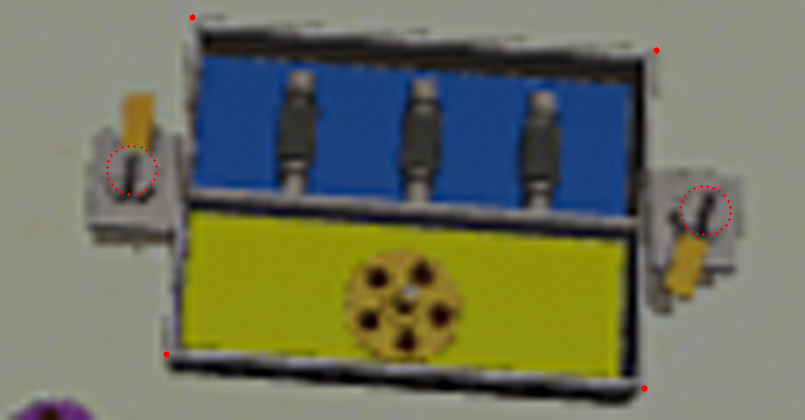

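{"name": "carry_out", "arguments": {
  "plan": [
    [0.0046, -0.036, 0, -0.003, 0.003, -0.08],
    [0.0046, -0.036, 0, -0.003, 0.003, -0.08],
    [0.0046, -0.036, 0, -0.003, 0.003, -0.08],
    [0.0046, -0.036, 0, 0, 0, -0.08],
    [0.0046, -0.036, 0, 0, 0, -0.08],
    [0.0046, -0.036, 0, 0, 0, -0.08],
    [0.0046, -0.036, 0, 0, 0, -0.08],
    [0.0046, -0.036, 0, 0, 0, -0.08],
    [0.0046, -0.036, 0, 0, 0, -0.08],
    [0.0046, -0.036, 0, 0, 0, -0.08]
  ],
  "fingers": 0,
  "force": 35
}}

```text
time_s: 18.7
tcp_pos: [0.4838, -0.1332, 0.2277]
eef_rot: [-179.7, -0.7, -45.2]
contact_force: [0.8, 0.9, -0.6]
gripper_width: 0.0441
```

```bash
python3 d.py .5206 -.4178 .15 -81.9
```

```text
t 18.7 pos [ 0.4838 -0.1332  0.2277] rot [-179.7   -0.7  -45.2] w 0.0441 F [ 0.8  0.9 -0.6] j [  7.   3. -21.   0. -64.  37.]
delta [ 0.0368 -0.2846 -0.0777] rotvec [ 0.009  0.011 -0.64 ] norm 0.297
```

{"name": "carry_out", "arguments": {
  "plan": [
    [0.0046, -0.035, -0.008, 0, 0.003, -0.08],
    [0.0046, -0.035, -0.008, 0, 0.003, -0.08],
    [0.0046, -0.035, -0.008, 0, 0.003, -0.08],
    [0.0046, -0.035, -0.008, 0, 0, -0.08],
    [0.0046, -0.035, -0.008, 0, 0, -0.08],
    [0.0046, -0.035, -0.008, 0, 0, -0.08],
    [0.0046, -0.035, -0.01, 0, 0, -0.07],
    [0.003, -0.02, -0.01, 0, 0, -0.06]
  ]
}}

```text
time_s: 19.37
tcp_pos: [0.52, -0.4166, 0.159]
eef_rot: [-179.8, -0.7, -82.2]
contact_force: [1.1, 0.6, 0.7]
gripper_width: 0.0438
```

```bash
python3 d.py .5206 -.4178 .09 -81.9
```

```text
t 19.37 pos [ 0.52   -0.4166  0.159 ] rot [-179.8   -0.7  -82.2] w 0.0438 F [1.1 0.6 0.7] j [-22.  22.  -7.   1. -61.  29.]
delta [ 0.0006 -0.0012 -0.069 ] rotvec [0.012 0.004 0.005] norm 0.069
```

{"name": "carry_out", "arguments": {
  "plan": [
    [0, 0, -0.03, 0.01, 0.003, 0.004],
    [0, 0, -0.02, 0, 0, 0],
    [0, 0, 0, 0, 0, 0]
  ]
}}

```text
time_s: 19.62
tcp_pos: [0.5185, -0.423, 0.1035]
eef_rot: [179.9, -0.1, -82.6]
contact_force: [-1.1, 0.7, 0.0]
gripper_width: 0.0441
```

```bash
python3 - <<'E'
from h import *
t=r.capture("top");s=r.capture("scene")
crop("top",t,(390,180,490,260),6,"t11",1.6)
crop("scene",s,(190,100,310,200),6,"s11",1.2)
E
python3 d.py .5206 -.4178 .019 -81.9
```

```text
t 19.72 pos [ 0.5201 -0.4232  0.1072] rot [-179.9   -0.2  -82.5] w 0.044 F [-0.5 -0.   0.8] j [-22.  25.  -9.   0. -56.  30.]
delta [ 0.0005  0.0054 -0.0882] rotvec [0.004 0.001 0.01 ] norm 0.088
```

View pics/s11.png

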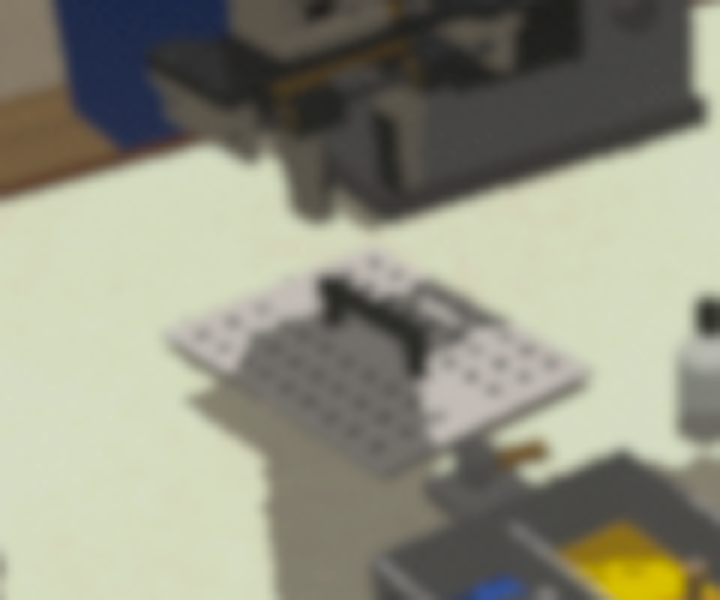

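{"name": "carry_out", "arguments": {
  "plan": [
    [0, 0.004, -0.025, 0, 0, 0.008],
    [0, 0, -0.025, 0, 0, 0],
    [0, 0, -0.02, 0, 0, 0],
    [0, 0, -0.008, 0, 0, 0]
  ]
}}

```text
time_s: 20.05
tcp_pos: [0.5267, -0.4208, 0.0386]
eef_rot: [-179.2, -0.8, -81.7]
contact_force: [-0.3, -0.5, 0.2]
gripper_width: 0.0438
```

```bash
python3 d.py .5206 -.4178 .020 -81.9
```

```text
t 20.05 pos [ 0.5267 -0.4208  0.0386] rot [-179.2   -0.8  -81.7] w 0.0438 F [-0.3 -0.5  0.2] j [-22.  29. -13.   0. -47.  30.]
delta [-0.0061  0.003  -0.0186] rotvec [ 0.012  0.016 -0.003] norm 0.02
```

{"name": "carry_out", "arguments": {
  "plan": [
    [-0.005, 0.002, -0.01, 0.01, 0.012, 0],
    [0, 0, -0.004, 0, 0, 0],
    [0, 0, 0, 0, 0, 0]
  ]
}}

```text
time_s: 20.3
tcp_pos: [0.5234, -0.4182, 0.0268]
eef_rot: [-179.7, -0.2, -81.5]
contact_force: [-0.0, 0.2, 1.2]
gripper_width: 0.0442
```

```bash
python3 d.py .5206 -.4178 .020 -81.9
```

```text
t 20.3 pos [ 0.5234 -0.4182  0.0268] rot [-179.7   -0.2  -81.5] w 0.0442 F [-0.   0.2  1.2] j [-22.  30. -13.   0. -47.  30.]
delta [-0.0028  0.0004 -0.0068] rotvec [ 0.003  0.006 -0.006] norm 0.007
```

{"name": "carry_out", "arguments": {
  "plan": [
    [-0.0028, 0, -0.0065, 0.003, 0.006, -0.006],
    [0, 0, -0.001, 0, 0, 0],
    [0, 0, 0, 0, 0, 0],
    [0, 0, 0, 0, 0, 0],
    [0, 0, 0, 0, 0, 0],
    [0, 0, 0, 0, 0, 0]
  ],
  "fingers": 1
}}

```text
time_s: 20.8
tcp_pos: [0.5224, -0.4193, 0.0229]
eef_rot: [-179.8, -0.2, -81.9]
contact_force: [0.2, -0.8, -3.2]
gripper_width: 0.0135
```

```bash
python3 d.py .5206 -.4178 .020 -81.9;python3 - <<'E'
from h import *
t=r.capture("top");s=r.capture("scene")
crop("top",t,(390,180,490,260),6,"t12",1.6)
crop("scene",s,(190,100,310,200),6,"s12",1.2)
E
```

```text
t 20.8 pos [ 0.5224 -0.4193  0.0229] rot [-179.8   -0.2  -81.9] w 0.0135 F [ 0.2 -0.8 -3.2] j [-22.  30. -13.   0. -46.  30.]
delta [-0.0018  0.0015 -0.0029] rotvec [ 0.003  0.004 -0.   ] norm 0.004
```

View pics/s12.png

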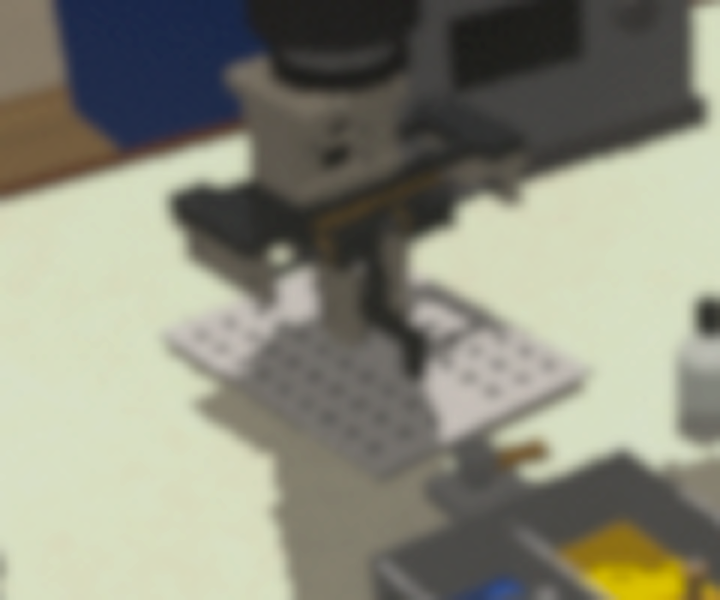

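{"name": "carry_out", "arguments": {
  "plan": [
    [0, 0, 0.015, 0, 0, 0],
    [0, 0, 0.025, 0, 0, 0],
    [0, 0, 0.03, 0, 0, 0],
    [0, 0, 0.035, 0, 0, 0],
    [0, 0, 0.025, 0, 0, 0],
    [0, 0, 0, 0, 0, 0]
  ]
}}

```text
time_s: 21.4
tcp_pos: [0.5179, -0.4168, 0.1527]
eef_rot: [179.7, 0.2, -82.0]
contact_force: [1.1, -0.7, -1.5]
gripper_width: 0.0138
```

```bash
python3 d.py .5648 -.09 .15 -87.25;python3 - <<'E'
from h import *
t=r.capture("top");s=r.capture("scene")
crop("top",t,(390,170,500,260),6,"t13",1.6)
crop("scene",s,(190,60,310,200),4,"s13",1.2)
E
```

```text
t 21.4 pos [ 0.5179 -0.4168  0.1527] rot [179.7   0.2 -82. ] w 0.0138 F [ 1.1 -0.7 -1.5] j [-22.  23.  -6.  -0. -62.  30.]
delta [ 0.0469  0.3268 -0.0027] rotvec [-0.003 -0.006 -0.092] norm 0.33
```

View pics/s13.png

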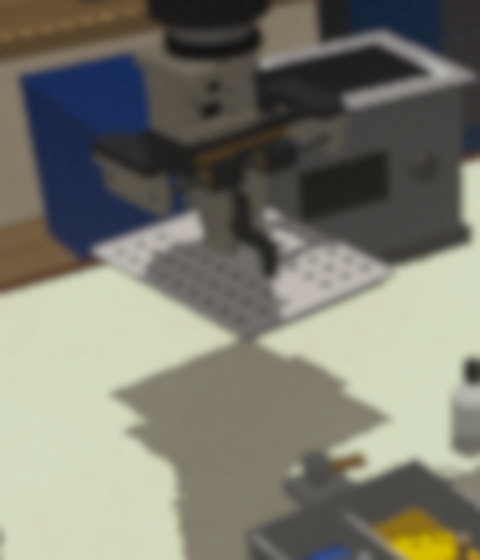

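View pics/t13.png

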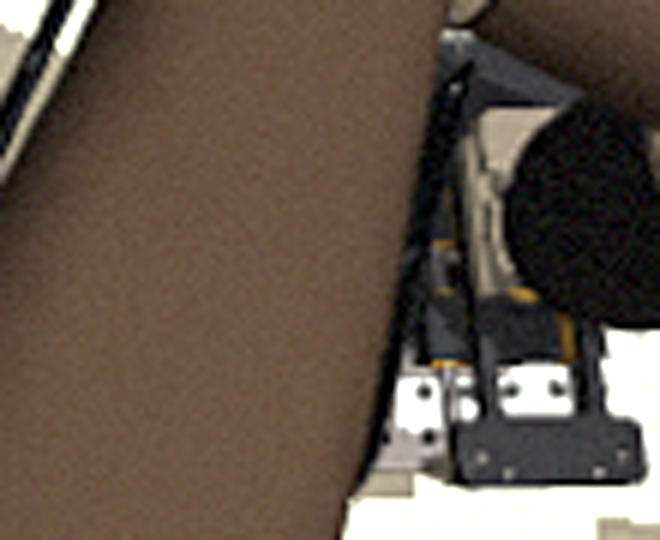

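{"name": "carry_out", "arguments": {
  "plan": [
    [0.003, 0.015, 0, 0, 0, -0.009],
    [0.0047, 0.03, 0, 0, 0, -0.009],
    [0.0047, 0.032, 0, 0, 0, -0.009],
    [0.0047, 0.032, 0, 0, 0, -0.009],
    [0.0047, 0.032, 0, 0, 0, -0.009],
    [0.0047, 0.032, 0, 0, 0, -0.009],
    [0.0047, 0.032, 0, 0, 0, -0.009],
    [0.0047, 0.032, 0, 0, 0, -0.009],
    [0.004, 0.03, 0, 0, 0, -0.009],
    [0.003, 0.02, 0, 0, 0, -0.009],
    [0.0, 0.01, 0, 0, 0, 0],
    [0.0, 0, 0, 0, 0, 0]
  ]
}}

```text
time_s: 22.5
tcp_pos: [0.5441, -0.1032, 0.123]
eef_rot: [177.5, 1.1, -88.0]
contact_force: [-0.6, -0.7, -2.6]
gripper_width: 0.0135
```

```bash
python3 d.py .5645 -.0895 .12 -87.25
```

```text
t 22.5 pos [ 0.5441 -0.1032  0.123 ] rot [177.5   1.1 -88. ] w 0.0135 F [-0.6 -0.7 -2.6] j [  9.  16. -20.  -2. -56.  -6.]
delta [ 0.0204  0.0137 -0.003 ] rotvec [-0.017 -0.045  0.012] norm 0.025
```

{"name": "carry_out", "arguments": {
  "plan": [
    [0.01, 0.007, 0, -0.008, -0.02, 0.006],
    [0.007, 0.005, 0, -0.005, -0.015, 0.004],
    [0, 0, 0, 0, 0, 0]
  ]
}}

```text
time_s: 22.75
tcp_pos: [0.5604, -0.0912, 0.1198]
eef_rot: [179.3, 0.2, -87.3]
contact_force: [0.0, 0.1, -1.6]
gripper_width: 0.0135
```

```bash
python3 d.py .5645 -.0895 .12 -87.25; python3 d.py .5645 -.0895 .12 -87.25;python3 - <<'E'
from h import *
t=r.capture("top");s=r.capture("scene")
crop("top",t,(290,150,400,250),6,"t14",1.6)
crop("scene",s,(200,110,360,250),5,"s14",1.2)
E
python3 d.py .5645 -.0895 .12 -87.25
```

```text
t 22.75 pos [ 0.5604 -0.0912  0.1198] rot [179.3   0.2 -87.3] w 0.0135 F [ 0.   0.1 -1.6] j [ 10.  16. -20.  -0. -54.  -7.]
delta [0.0041 0.0017 0.0002] rotvec [-0.003 -0.012  0.002] norm 0.004
t 22.75 pos [ 0.5604 -0.0912  0.1198] rot [179.3   0.2 -87.3] w 0.0135 F [ 0.   0.1 -1.6] j [ 10.  16. -20.  -0. -54.  -7.]
delta [0.0041 0.0017 0.0002] rotvec [-0.003 -0.012  0.002] norm 0.004
t 22.85 pos [ 0.5595 -0.0918  0.1199] rot [179.2   0.2 -87.4] w 0.0134 F [ 0.1  0.  -2.4] j [ 10.  16. -20.  -0. -54.  -7.]
delta [0.005  0.0023 0.0001] rotvec [-0.003 -0.014  0.002] norm 0.005
```

View pics/s14.png

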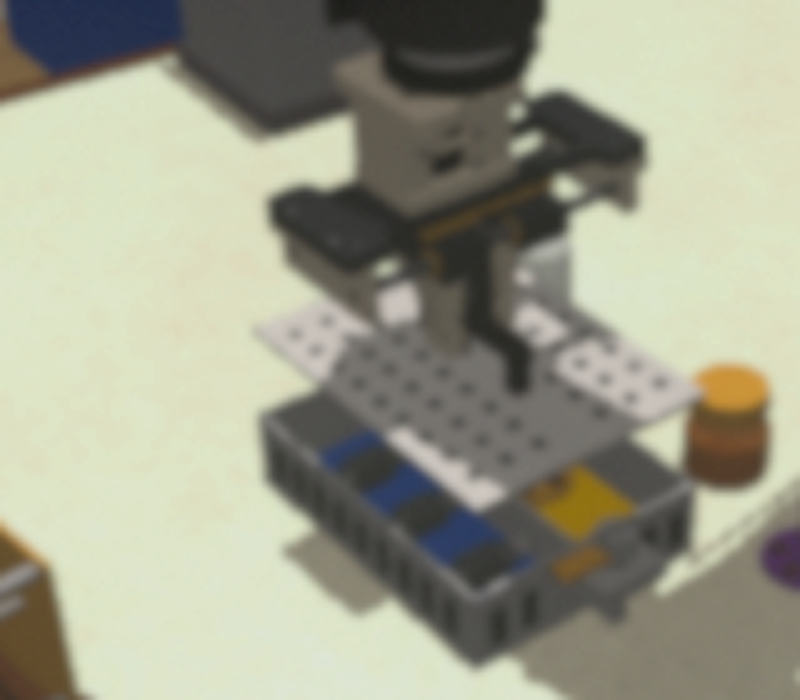

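View pics/t14.png

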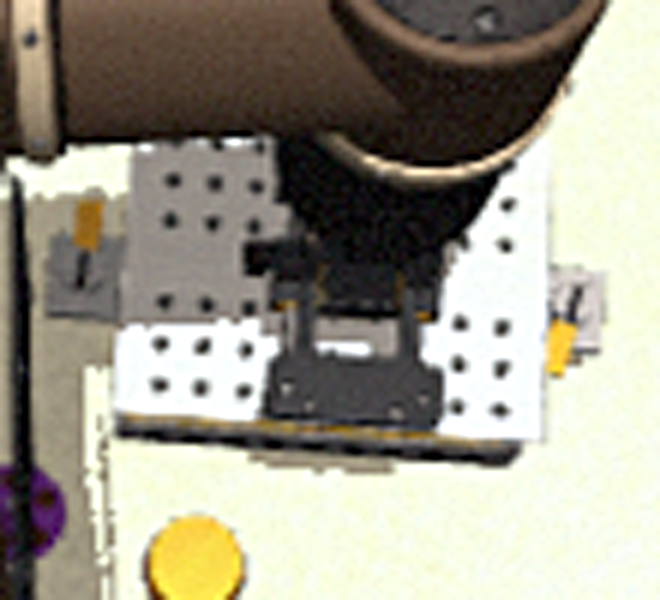

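```bash
cat > cov.py <<'E'
from h import *
import sys
def covfit(t,z,c,yawdeg,tol=.006,verbose=True):
    g=cv2.cvtColor(np.ascontiguousarray(t),cv2.COLOR_RGB2GRAY)
    k=6
    p0=proj("top",[c[0],c[1],z]);x0,y0=int(p0[0]-60),int(p0[1]-50);
    gg=cv2.resize(g[y0:y0+100,x0:x0+120],None,fx=k,fy=k,interpolation=cv2.INTER_CUBIC)
    gg=cv2.GaussianBlur(gg,(0,0),2)
    bg=cv2.medianBlur(gg,61);m=((bg.astype(int)-gg)>20).astype(np.uint8)
    n,l,st,cc=cv2.connectedComponentsWithStats(m)
    W=np.array([plane("top",((cc[i][0]+.5)/k-.5+x0,(cc[i][1]+.5)/k-.5+y0),z)[:2] for i in range(1,n) if 20<st[i,4]<450 and max(st[i,2:4])<34])
    G=np.array([[i*.021,j*.021] for i in(-3,-2,-1,1,2,3) for j in range(-4,5)])
    c=np.array(c);a=np.radians(yawdeg)
    for it in range(6):
        ey=np.array([np.cos(a),np.sin(a)]);ex=np.array([ey[1],-ey[0]])
        P=c+G@np.stack([ex,ey])
        D=np.linalg.norm(W[:,None]-P[None],axis=2);j=D.argmin(1);ok=D.min(1)<(tol if it<2 else .0035)
        A=G[j[ok]];B=W[ok];am,bm=A.mean(0),B.mean(0)
        # basis: world=(c)+Rm A, Rm cols ex,ey
        H=(A-am).T@(B-bm);th=np.arctan2(H[0,1]-H[1,0],H[0,0]+H[1,1])
        R=np.array([[np.cos(th),-np.sin(th)],[np.sin(th),np.cos(th)]]);c=bm-R@am;a=th+np.pi/2
    s=np.sqrt(((B-bm)**2).sum()/((A-am)**2).sum())
    print("holes",ok.sum(),"centre",c.round(4),"yaw",np.degrees(a).round(2),"scale",s.round(4),"rms mm",(1000*np.sqrt(((B-c-A@R.T)**2).sum(1).mean())).round(2))
    return c,np.degrees(a)
E
python3 - <<'E'
from cov import *
t=load("pics/top_avg1.png");covfit(t,.012,(.5206,-.4178),98)
t=r.capture("top")
s=r.get_state();print(s["tcp_pos"],s["eef_rot"])
for z in(.105,.109,.113): covfit(t,z,(.559,-.091),92.7)
E
```

```text
holes 54 centre [ 0.5206 -0.4179] yaw 98.12 scale 1.0002 rms mm 0.38
[ 0.55948071 -0.09193578  0.1201486 ] [179.22456302   0.21780888 -87.40827488]
holes 28 centre [ 0.5597 -0.0903] yaw 92.72 scale 1.0021 rms mm 0.88
holes 28 centre [ 0.5588 -0.0902] yaw 92.72 scale 0.9984 rms mm 0.87
holes 28 centre [ 0.5578 -0.09  ] yaw 92.72 scale 0.9946 rms mm 0.95
```

{"name": "carry_out", "arguments": {
  "plan": [
    [0.0038, 0.002, -0.008, -0.003, -0.012, 0.001],
    [0, 0, -0.008, 0, 0, 0],
    [0, 0, 0, 0, 0, 0]
  ]
}}

```text
time_s: 23.15
tcp_pos: [0.5631, -0.0918, 0.104]
eef_rot: [179.9, 0.0, -87.5]
contact_force: [-1.4, 0.6, -2.7]
gripper_width: 0.0139
```

```bash
python3 - <<'E'
from cov import *
t=r.capture("top")
covfit(t,.094,(.563,-.0885),92.7)
E
python3 d.py .563 -.090 .090 -87.25
```

```text
holes 26 centre [ 0.5623 -0.0902] yaw 92.49 scale 1.0 rms mm 0.62
t 23.2 pos [ 0.5635 -0.0918  0.1047] rot [180.    0.  -87.5] w 0.0137 F [-0.1 -0.5 -2.8] j [ 10.  17. -22.  -0. -51.  -8.]
delta [-0.0005  0.0018 -0.0147] rotvec [-0.    -0.     0.004] norm 0.015
```

{"name": "carry_out", "arguments": {
  "plan": [
    [0.0007, 0.0018, -0.01, 0, 0, 0.004],
    [0, 0, -0.01, 0, 0, 0],
    [0, 0, 0, 0, 0, 0]
  ]
}}

```text
time_s: 23.45
tcp_pos: [0.5644, -0.0908, 0.0837]
eef_rot: [-180.0, 0.0, -87.3]
contact_force: [-0.9, -0.9, -4.0]
gripper_width: 0.0135
```

```bash
python3 - <<'E'
from cov import *
t=r.capture("top");s=r.capture("scene")
covfit(t,.074,(.563,-.0885),92.7)
crop("top",t,(290,150,400,250),6,"t15",1.6)
crop("scene",s,(200,110,360,250),5,"s15",1.2)
E
python3 d.py .563 -.090 .065 -87.25
```

```text
holes 25 centre [ 0.5636 -0.0891] yaw 92.75 scale 1.0007 rms mm 0.84
t 23.55 pos [ 0.5651 -0.0907  0.0851] rot [-179.9    0.   -87.3] w 0.0134 F [-1.  -1.1 -2.5] j [ 10.  18. -23.   0. -49.  -8.]
delta [-0.0021  0.0007 -0.0201] rotvec [-0.     0.002  0.   ] norm 0.02
```

View pics/s15.png

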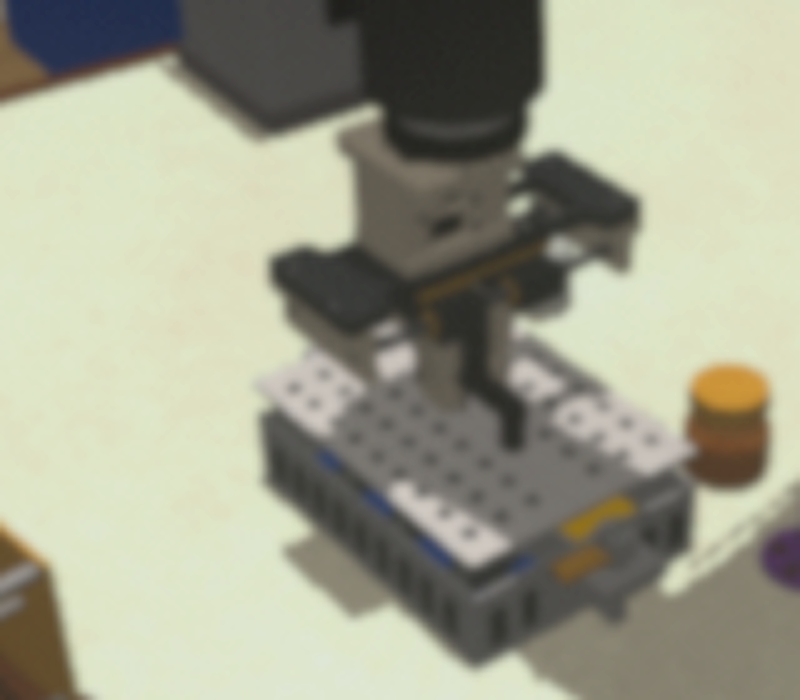

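View pics/t15.png

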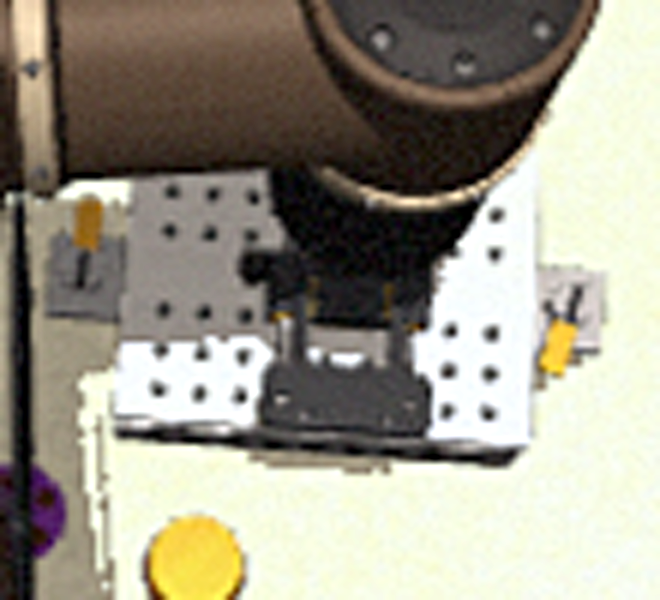

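{"name": "carry_out", "arguments": {
  "plan": [
    [-0.0006, 0.0006, -0.006, 0, 0, 0],
    [0, 0, -0.006, 0, 0, 0],
    [0, 0, -0.004, 0, 0, 0]
  ]
}}

```text
time_s: 23.8
tcp_pos: [0.5658, -0.09, 0.0694]
eef_rot: [-179.7, 0.0, -87.2]
contact_force: [-0.0, -1.1, -3.4]
gripper_width: 0.0137
```

```bash
python3 - <<'E'
from cov import *
t=r.capture("top")
covfit(t,.060,(.563,-.0885),92.7)
E
python3 d.py .563 -.090 .065 -87.25
```

```text
holes 24 centre [ 0.5651 -0.0882] yaw 92.93 scale 0.9993 rms mm 0.85
t 23.85 pos [ 0.5652 -0.09    0.0685] rot [-179.8    0.   -87.3] w 0.0136 F [-0.3 -0.  -3.5] j [ 11.  20. -24.   0. -46.  -8.]
delta [-0.0022 -0.     -0.0035] rotvec [-0.     0.003  0.   ] norm 0.004
```

{"name": "carry_out", "arguments": {
  "plan": [
    [-0.0015, 0, -0.003, 0, 0, 0],
    [0, 0, -0.003, 0, 0, 0],
    [0, 0, -0.002, 0, 0, 0]
  ]
}}

```text
time_s: 24.1
tcp_pos: [0.5638, -0.09, 0.0647]
eef_rot: [-179.8, -0.1, -87.1]
contact_force: [-7.3, 2.2, 16.4]
gripper_width: 0.0138
```

```bash
python3 - <<'E'
from cov import *
t=r.capture("top");s=r.capture("scene")
covfit(t,.054,(.563,-.0885),92.7)
crop("scene",s,(200,110,360,250),5,"s16",1.2)
E
python3 d.py .563 -.090 .065 -87.25
```

```text
holes 25 centre [ 0.5633 -0.0883] yaw 92.89 scale 1.0005 rms mm 0.51
t 24.2 pos [ 0.5638 -0.09    0.0647] rot [-1.798e+02 -1.000e-01 -8.710e+01] w 0.0137 F [-7.2  3.  17.6] j [ 11.  20. -24.   0. -46.  -8.]
delta [-0.0008 -0.      0.0003] rotvec [ 0.001  0.004 -0.002] norm 0.001
```

View pics/s16.png

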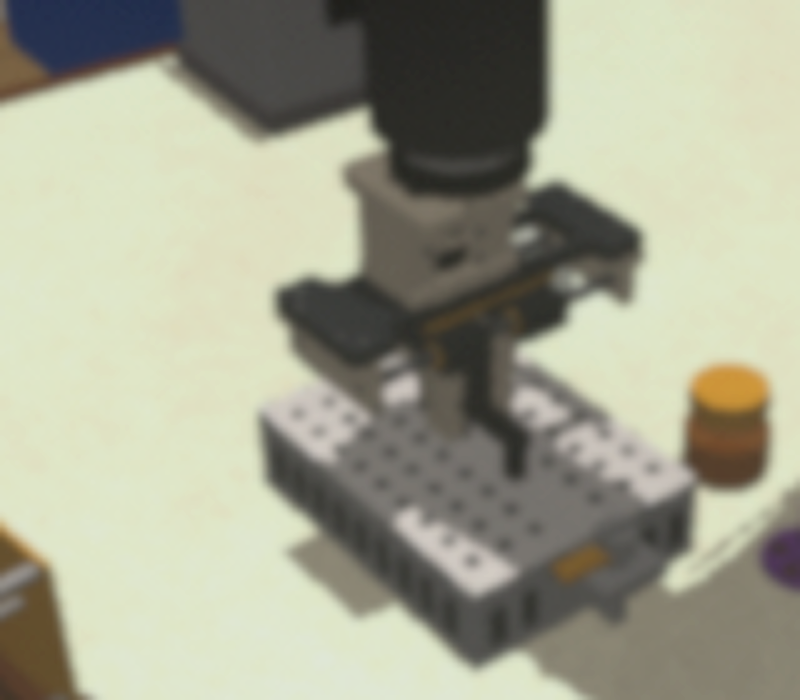

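{"name": "carry_out", "arguments": {
  "plan": [
    [0, 0, 0.0005, 0, 0, 0],
    [0, 0, 0, 0, 0, 0],
    [0, 0, 0, 0, 0, 0],
    [0, 0, 0, 0, 0, 0],
    [0, 0, 0.015, 0, 0, 0],
    [0, 0, 0.03, 0, 0, 0],
    [0, 0, 0.035, 0, 0, 0],
    [0, 0, 0.035, 0, 0, 0],
    [0, 0, 0.035, 0, 0, 0]
  ],
  "fingers": 0.1
}}

```text
time_s: 24.95
tcp_pos: [0.5587, -0.0904, 0.2127]
eef_rot: [179.4, -0.1, -87.2]
contact_force: [1.8, -0.3, -0.5]
gripper_width: 0.0398
```

{"name": "carry_out", "arguments": {
  "plan": [
    [-0.01, 0.03, 0.02, 0, 0, 0.03],
    [-0.01, 0.036, 0.02, 0, 0, 0.03],
    [-0.01, 0.036, 0.02, 0, 0, 0.03],
    [-0.01, 0.036, 0.01, 0, 0, 0.03],
    [-0.01, 0.036, 0, 0, 0, 0.03],
    [-0.01, 0.036, 0, 0, 0, 0.03],
    [-0.01, 0.036, 0, 0, 0, 0.03],
    [-0.01, 0.036, 0, 0, 0, 0.03]
  ]
}}

```text
time_s: 25.62
tcp_pos: [0.4796, 0.1957, 0.2957]
eef_rot: [-179.6, -0.1, -73.5]
contact_force: [0.7, -0.3, -1.9]
gripper_width: 0.0394
```

```bash
python3 - <<'E'
from cov import *
for n in("top","scene"):
    a=np.mean([r.capture(n).astype(float) for _ in range(8)],0)
    cv2.imwrite(f"pics/{n}_avg2.png",np.clip(a,0,255).astype(np.uint8)[:,:,::-1])
t=load("pics/top_avg2.png");s=load("pics/scene_avg2.png")
covfit(t,.054,(.563,-.0885),92.7)
crop("top",t,(290,160,400,240),7,"t17",1.3)
crop("scene",s,(230,150,340,260),7,"s17",1.2)
crop("top",t,(155,140,235,225),7,"t17r",1.5)
crop("scene",s,(370,240,490,360),5,"s17r",1.2)
E
python3 d.py .563 -.090 .065 -87.25
```

```text
holes 54 centre [ 0.5634 -0.0884] yaw 92.85 scale 1.0001 rms mm 0.36
t 26.42 pos [0.4805 0.1937 0.2953] rot [-1.796e+02 -1.000e-01 -7.360e+01] w 0.0392 F [-0.6 -0.  -0.6] j [ 44.   3. -13.   0. -74. -28.]
delta [ 0.0825 -0.2837 -0.2303] rotvec [ 0.     0.007 -0.239] norm 0.375
```

View pics/t17.png

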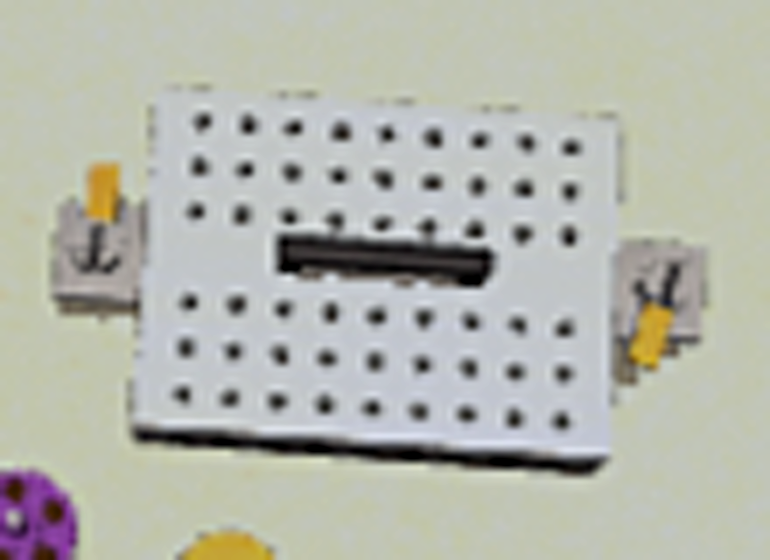

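View pics/s17.png

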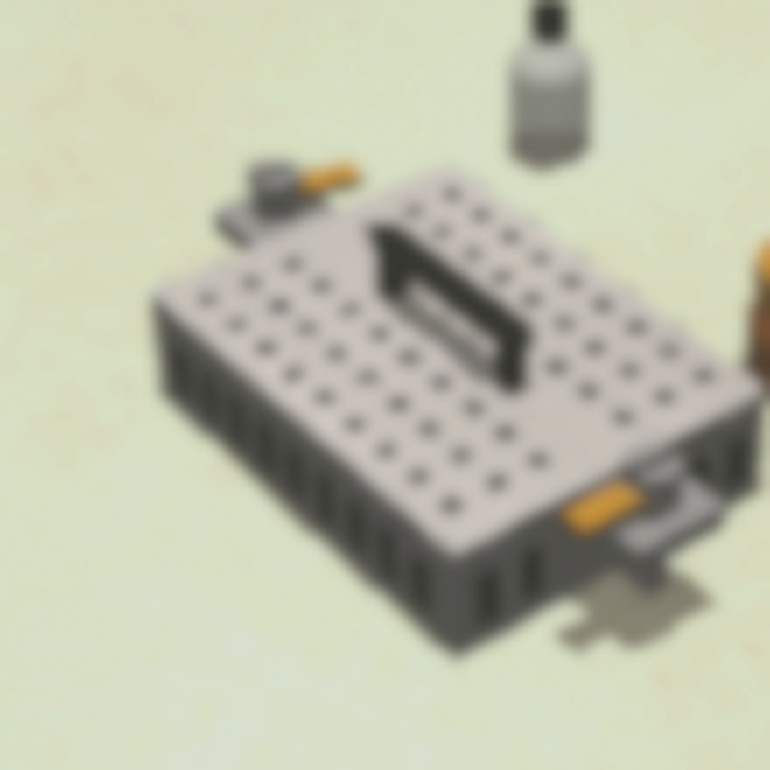

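View pics/t17r.png

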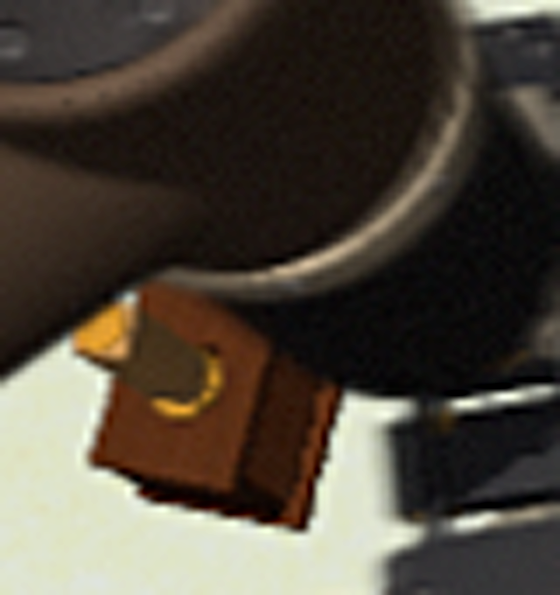

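View pics/s17r.png

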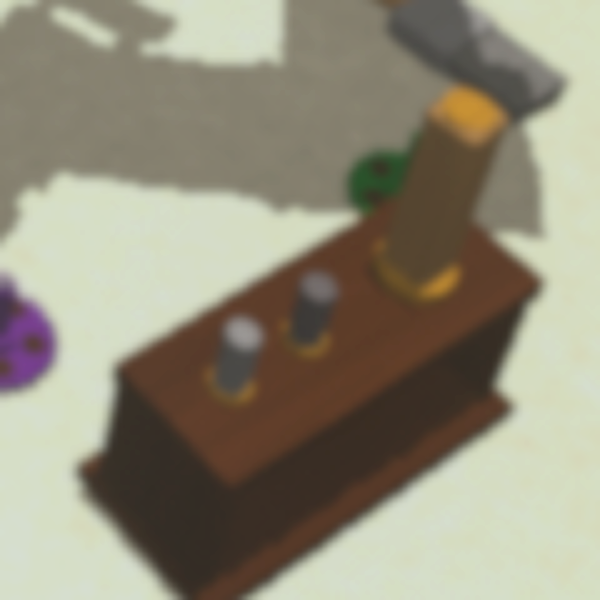

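```bash
python3 - <<'E'
from h import *
t=load("pics/top_avg2.png")
c=np.array([.5634,-.0884]);a=np.radians(92.75);ey=np.array([np.cos(a),np.sin(a)]);ex=np.array([ey[1],-ey[0]])
k=6;x0,y0=290,165
im=cv2.resize(t[y0:y0+60,x0:x0+110],None,fx=k,fy=k,interpolation=cv2.INTER_CUBIC)
hsv=cv2.cvtColor(im,cv2.COLOR_RGB2HSV);g=cv2.cvtColor(im,cv2.COLOR_RGB2GRAY)
W=lambda x,y,z:plane("top",((x+.5)/k-.5+x0,(y+.5)/k-.5+y0),z)[:2]
for s in(1,-1):
    ax=c+s*.127*ey
    m=(hsv[...,0]>12)&(hsv[...,0]<26)&(hsv[...,1]>110)
    ys,xs=np.nonzero(m)
    for z in(.058,.061):
        P=np.array([W(x,y,z) for x,y in zip(xs,ys)]);P=P[np.linalg.norm(P-ax,axis=1)<.05]
        q=P.mean(0);w,v=np.linalg.eigh(np.cov(P.T));d=v[:,1];d=d*np.sign(d@(q-ax))
        print(s,"axis",ax.round(4),"dog cen",q.round(4),"dist",np.linalg.norm(q-ax).round(4),"yaw axis->cen",np.degrees(np.arctan2(*(q-ax)[::-1])).round(1),"principal",np.degrees(np.arctan2(d[1],d[0])).round(1),np.sqrt(12*w).round(4))
    # slot dark pixels within 9mm of axis at z=.07
    gg=[]
    for x in range(im.shape[1]):
        for y in range(im.shape[0]):
            p=W(x,y,.070)
            if np.linalg.norm(p-ax)<.010: gg.append((*p,g[y,x]))
    gg=np.array(gg);th=np.percentile(gg[:,2],22);D=gg[gg[:,2]<th,:2]
    w,v=np.linalg.eigh(np.cov(D.T));d=v[:,1];print(" slot cen",D.mean(0).round(4),"yaw",(np.degrees(np.arctan2(d[1],d[0]))%180).round(1),np.sqrt(12*w).round(4),th,gg[:,2].max())
    p=proj("top",[*ax,.07]);X,Y=[int((p[0]-x0+.5)*k),int((p[1]-y0+.5)*k)]
    q=cv2.resize(im[max(Y-70,0):Y+80,max(X-70,0):X+70],None,fx=4,fy=4)
    cv2.circle(q,(4*min(70,X),4*min(70,Y)),4,(255,0,0),-1)
    cv2.imwrite(f"pics/sc{s}.png",q[:,:,::-1])
E
```

```text
1 axis [0.5573 0.0385] dog cen [0.5828 0.0387] dist 0.0255 yaw axis->cen 0.4 principal 3.5 [0.0134 0.0249]
1 axis [0.5573 0.0385] dog cen [0.582  0.0385] dist 0.0247 yaw axis->cen 0.1 principal 3.5 [0.0133 0.0248]
 slot cen [0.5552 0.0386] yaw 0.8 [0.0041 0.0166] 69.0 137.0
-1 axis [ 0.5695 -0.2153] dog cen [ 0.5468 -0.2108] dist 0.0231 yaw axis->cen 168.8 principal 167.0 [0.0141 0.0284]
-1 axis [ 0.5695 -0.2153] dog cen [ 0.5462 -0.2103] dist 0.0238 yaw axis->cen 168.0 principal 167.0 [0.014  0.0284]
 slot cen [ 0.5679 -0.2152] yaw 169.2 [0.0042 0.0183] 60.0 141.0
```

View pics/sc1.png

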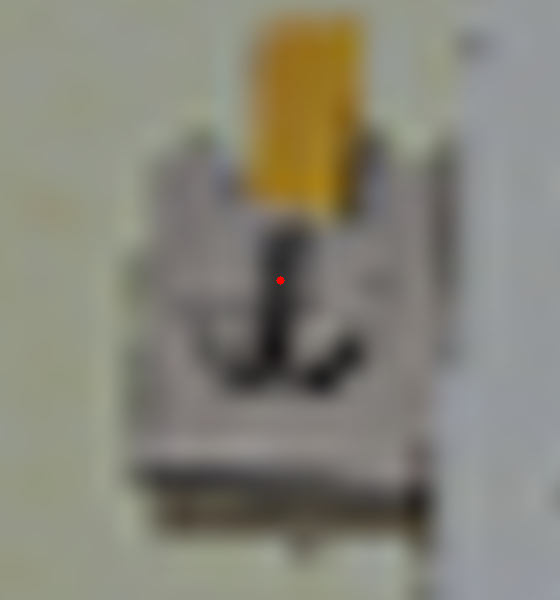

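View pics/sc-1.png

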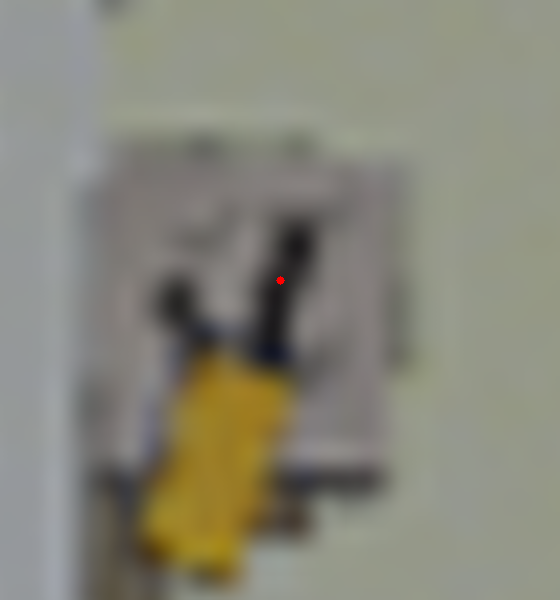

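```bash
python3 - <<'E'
from h import *
t=load("pics/top_avg0.png");s=load("pics/scene_avg2.png")
def blob(im,n,box,cond,k=8):
    x0,y0,x1,y1=box
    b=cv2.resize(im[y0:y1,x0:x1],None,fx=k,fy=k,interpolation=cv2.INTER_CUBIC);h=cv2.cvtColor(b,cv2.COLOR_RGB2HSV)
    m=cond(h).astype(np.uint8);nn,l,st,c=cv2.connectedComponentsWithStats(m)
    o=np.argsort(-st[1:,4])[:3]+1
    out=[]
    for i in o:
        cnt=max(cv2.findContours((l==i).astype(np.uint8),0,1)[0],key=cv2.contourArea)
        out.append((np.array([(c[i][0]+.5)/k-.5+x0,(c[i][1]+.5)/k-.5+y0]),st[i,4]/k/k,cv2.minAreaRect(cnt),(cnt[:,0,:]+.5)/k-.5+[x0,y0]))
    return out,b
f=lambda h:(h[...,0]>8)&(h[...,0]<28)&(h[...,1]>90)&(h[...,2]>95)
o,b=blob(t,"top",(158,178,190,205),f)
cv2.imwrite("pics/dt.png",cv2.resize(b[:,:,::-1],None,fx=2.5,fy=2.5))
for c,a,rc,cnt in o:
    print("top",c.round(2),a,rc); 
    for z in(.18,.091): 
        P=np.array([plane("top",q,z)[:2] for q in cnt]);R=cv2.minAreaRect((P*1000).astype(np.float32));print(z,plane("top",c,z).round(4),np.round(R[0],1),np.round(R[1],1),R[2])
f2=lambda h:(h[...,0]>8)&(h[...,0]<28)&(h[...,1]>120)&(h[...,2]>140)
o2,b=blob(s,"scene",(440,250,480,305),f2)
cv2.imwrite("pics/ds.png",cv2.resize(b[:,:,::-1],None,fx=1.3,fy=1.3))
for c,a,rc,cnt in o2: print("scene",c.round(2),a,[plane("scene",c,z).round(4).tolist() for z in(.18,.091)])
p,e=tri(o2[0][0],o[0][0]);print("tri",p,e)
E
```

```text
top [169.12 186.39] 51.53125 ((92.25675964355469, 69.95945739746094), (61.97842025756836, 59.67683029174805), 9.462322235107422)
0.18 [0.508  0.4077 0.18  ] [508.2 407.5] [22.6 21.3] 87.30534362792969
0.091 [0.5267 0.4465 0.091 ] [527.  446.2] [24.6 23.2] 87.3052978515625
top [179.59 197.88] 6.625 ((176.0799560546875, 163.04551696777344), (41.70857238769531, 13.185510635375977), 7.853313446044922)
0.18 [0.479 0.372 0.18 ] [478.9 372.2] [14.7  4.6] 88.94458770751953
0.091 [0.4952 0.4076 0.091 ] [495.  407.8] [16.   5.1] 88.94452667236328
top [185.09 193.55] 1.5625 ((220.0, 127.5), (13.0, 8.0), 90.0)
0.18 [0.4931 0.3593 0.18  ] [493.2 359.4] [4.8 2.8] 11.268916130065918
0.091 [0.5105 0.3938 0.091 ] [510.6 393.9] [5.2 3. ] 11.268771171569824
scene [463.4  261.82] 64.390625 [[0.5086, 0.4093, 0.18], [0.4197, 0.3705, 0.091]]
scene [458.01 296.35] 5.046875 [[0.5847, 0.4532, 0.18], [0.5087, 0.4219, 0.091]]
tri [0.50795034 0.40855588 0.17896301] 0.0008496477576495297
```

View pics/dt.png

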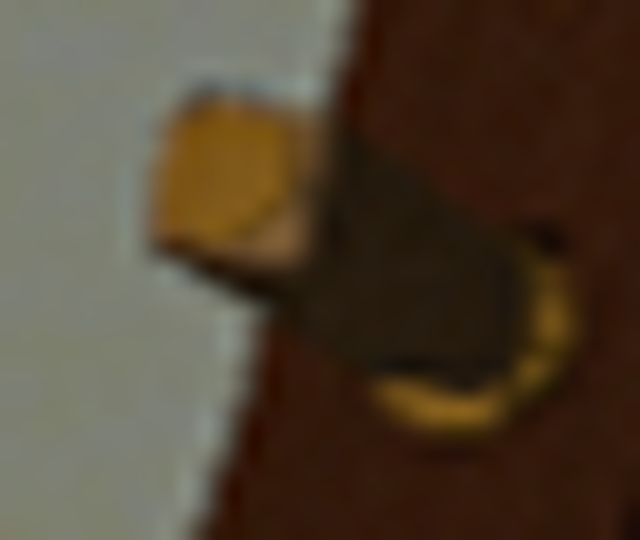

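View pics/ds.png

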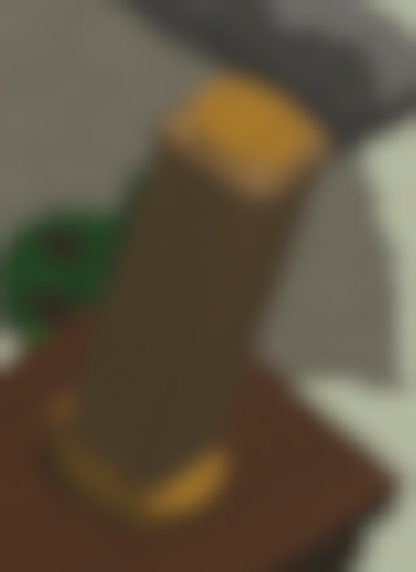

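```bash
python3 - <<'E'
from h import *
t=load("pics/top_avg0.png")
c=np.array([.508,.408])
A=plane("top",(187.1,159.6),.119)[:2];B=plane("top",(184.1,172.1),.119)[:2]
for q in(A,B): d=q-c;print(q.round(4),np.linalg.norm(d).round(4),np.degrees(np.arctan2(d[1],d[0])).round(1))
x0,y0,k=155,140,8
im=cv2.resize(t[y0:y0+82,x0:x0+70],None,fx=k,fy=k,interpolation=cv2.INTER_CUBIC)
im=np.clip(im*1.8,0,255).astype(np.uint8)
def dot(X,col=(255,0,0)):
    p=proj("top",X);cv2.circle(im,(int((p[0]-x0+.5)*k),int((p[1]-y0+.5)*k)),1,col,-1)
for th in np.linspace(0,6.28,40):
    dot([c[0]+.016*np.cos(th),c[1]+.016*np.sin(th),.091],(0,255,255))
a=np.radians(-3)
for yaw in (-3,):
  for u in np.linspace(-.012,.012,12):
    for (p,q) in((u,.012),(u,-.012),(.012,u),(-.012,u)):
        dot([c[0]+p*np.cos(a)-q*np.sin(a),c[1]+p*np.sin(a)+q*np.cos(a),.18])
cv2.imwrite("pics/rk.png",im[:,:,::-1])
E
```

```text
[0.6095 0.3976] 0.102 -5.8
[0.5697 0.3989] 0.0624 -8.4
```

View pics/rk.png

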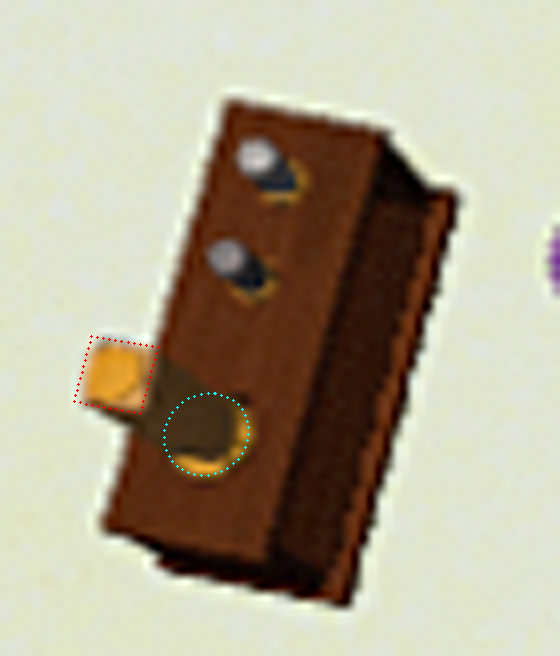

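{"name": "carry_out", "arguments": {
  "plan": [
    [0.0027, 0.0214, 0, 0, 0, 0.119],
    [0.0027, 0.0214, 0, 0, 0, 0.119],
    [0.0027, 0.0214, 0, 0, 0, 0.119],
    [0.0027, 0.0214, 0, 0, 0, 0.119],
    [0.0027, 0.0214, 0, 0, 0, 0.119],
    [0.0027, 0.0214, 0, 0, 0, 0.119],
    [0.0027, 0.0214, 0, 0, 0, 0.119],
    [0.0027, 0.0214, 0, 0, 0, 0.119],
    [0.0027, 0.0214, 0, 0, 0, 0.119],
    [0.0027, 0.018, 0, 0, 0, 0.1]
  ],
  "fingers": -0.4,
  "force": 40
}}

```text
time_s: 27.25
tcp_pos: [0.5079, 0.4099, 0.2966]
eef_rot: [-179.5, -0.1, -3.8]
contact_force: [0.1, -1.0, 1.0]
gripper_width: 0.0611
```

```bash
python3 d.py .508 .408 .25 -5
```

```text
t 27.25 pos [0.5079 0.4099 0.2966] rot [-1.795e+02 -1.000e-01 -3.800e+00] w 0.0611 F [ 0.1 -1.   1. ] j [ 56.  16.   4.  -0. -77.  30.]
delta [ 0.0001 -0.0019 -0.0466] rotvec [-0.009  0.002 -0.022] norm 0.047
```

{"name": "carry_out", "arguments": {
  "plan": [
    [0, -0.002, -0.03, -0.008, 0, -0.02],
    [0, 0, -0.03, 0, 0, 0],
    [0, 0, -0.03, 0, 0, 0],
    [0, 0, 0, 0, 0, 0]
  ]
}}

```text
time_s: 27.58
tcp_pos: [0.5087, 0.4131, 0.2036]
eef_rot: [-179.8, -0.2, -4.3]
contact_force: [-0.2, -0.5, -2.3]
gripper_width: 0.0615
```

```bash
python3 - <<'E'
from h import *
s=r.capture("scene");t=r.capture("top")
crop("scene",s,(400,190,530,330),5,"s18",1.2)
crop("top",t,(130,140,235,245),6,"t18",1.6)
E
python3 d.py .508 .408 .131 -5
```

```text
t 27.68 pos [0.5112 0.4148 0.21  ] rot [-179.5   -0.6   -4.3] w 0.0612 F [ 0.3 -0.1  0.3] j [ 56.  19.  -4.   0. -66.  29.]
delta [-0.0032 -0.0068 -0.079 ] rotvec [-0.007  0.011 -0.013] norm 0.079
```

View pics/s18.png

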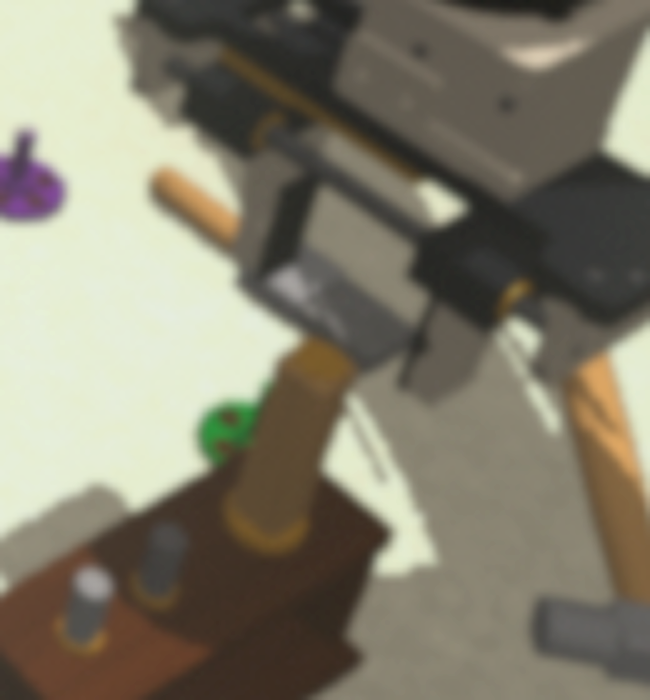

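{"name": "carry_out", "arguments": {
  "plan": [
    [-0.003, -0.0065, -0.02, -0.005, 0.008, -0.01],
    [0, 0, -0.025, 0, 0, 0],
    [0, 0, -0.02, 0, 0, 0],
    [0, 0, -0.008, 0, 0, 0],
    [0, 0, 0, 0, 0, 0]
  ]
}}

```text
time_s: 28.1
tcp_pos: [0.5143, 0.4129, 0.1498]
eef_rot: [-179.0, -0.9, -4.8]
contact_force: [0.0, -0.4, 0.6]
gripper_width: 0.0613
```

```bash
python3 d.py .508 .408 .131 -5
```

```text
t 28.1 pos [0.5143 0.4129 0.1498] rot [-179.    -0.9   -4.8] w 0.0613 F [ 0.  -0.4  0.6] j [ 56.  21.  -9.   0. -59.  29.]
delta [-0.0063 -0.0049 -0.0188] rotvec [-0.016  0.017 -0.004] norm 0.02
```

{"name": "carry_out", "arguments": {
  "plan": [
    [-0.006, -0.005, -0.01, -0.014, 0.015, 0],
    [-0.001, -0.001, -0.006, -0.002, 0.002, 0],
    [0, 0, 0, 0, 0, 0]
  ]
}}

```text
time_s: 28.35
tcp_pos: [0.5088, 0.4084, 0.1384]
eef_rot: [-179.8, -0.2, -4.8]
contact_force: [-0.1, 0.5, 0.8]
gripper_width: 0.0612
```

```bash
python3 d.py .508 .408 .131 -5
```

```text
t 28.35 pos [0.5088 0.4084 0.1384] rot [-179.8   -0.2   -4.8] w 0.0612 F [-0.1  0.5  0.8] j [ 56.  22.  -9.   0. -58.  29.]
delta [-0.0008 -0.0004 -0.0074] rotvec [-0.003  0.004 -0.004] norm 0.007
```

{"name": "carry_out", "arguments": {
  "plan": [
    [-0.001, -0.001, -0.007, -0.003, 0.004, -0.003],
    [0, 0, 0, 0, 0, 0],
    [0, 0, 0, 0, 0, 0]
  ]
}}

```text
time_s: 28.6
tcp_pos: [0.5084, 0.4081, 0.1328]
eef_rot: [-179.9, -0.1, -4.9]
contact_force: [-0.4, 0.1, 0.2]
gripper_width: 0.0611
```

```bash
python3 d.py .508 .408 .131 -5;python3 - <<'E'
from h import *
s=r.capture("scene");t=r.capture("top")
crop("scene",s,(400,190,530,330),5,"s19",1.2)
crop("top",t,(130,140,235,245),6,"t19",1.6)
E
```

```text
t 28.6 pos [0.5084 0.4081 0.1328] rot [-1.799e+02 -1.000e-01 -4.900e+00] w 0.0611 F [-0.4  0.1  0.2] j [ 56.  22. -10.  -0. -58.  29.]
delta [-0.0004 -0.0001 -0.0018] rotvec [-0.002  0.001 -0.001] norm 0.002
```

View pics/s19.png

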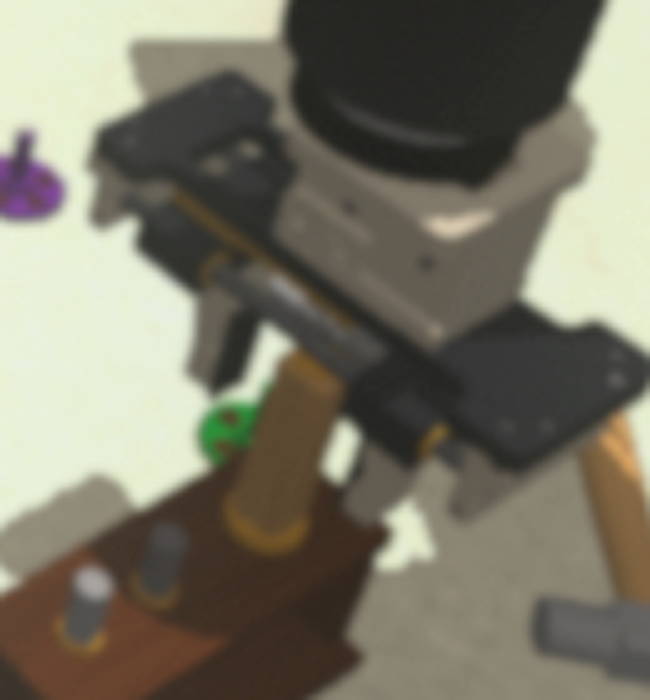

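View pics/t19.png

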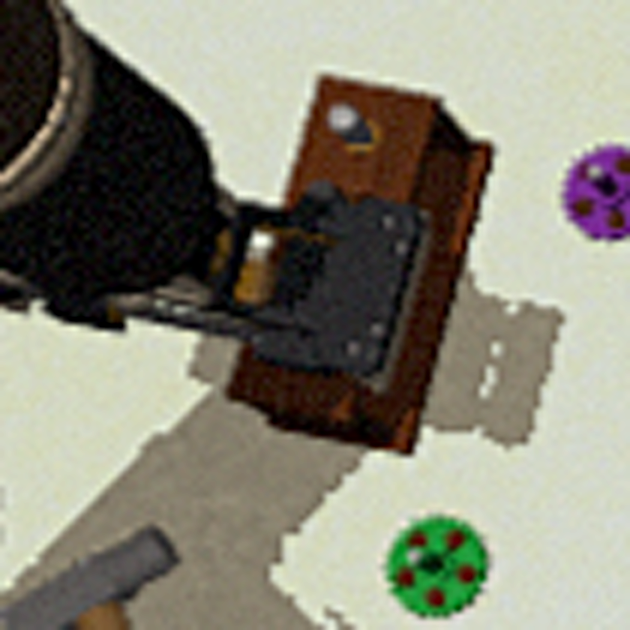

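{"name": "carry_out", "arguments": {
  "plan": [
    [0, 0, -0.001, 0, 0, 0],
    [0, 0, 0, 0, 0, 0],
    [0, 0, 0, 0, 0, 0],
    [0, 0, 0, 0, 0, 0],
    [0, 0, 0, 0, 0, 0],
    [0, 0, 0, 0, 0, 0]
  ],
  "fingers": 1
}}

```text
time_s: 29.2
tcp_pos: [0.5085, 0.4082, 0.1321]
eef_rot: [-179.9, -0.1, -4.9]
contact_force: [0.4, 0.9, -0.2]
gripper_width: 0.0269
```

```bash
python3 d.py .508 .408 .131 -5
```

```text
t 29.2 pos [0.5085 0.4082 0.1321] rot [-1.799e+02 -1.000e-01 -4.900e+00] w 0.0269 F [ 0.4  0.9 -0.2] j [ 56.  22. -10.  -0. -58.  29.]
delta [-0.0005 -0.0002 -0.0011] rotvec [-0.002  0.001 -0.001] norm 0.001
```

{"name": "carry_out", "arguments": {
  "plan": [
    [0, 0, 0, 0, 0, 0],
    [0, 0, 0, 0, 0, 0],
    [0, 0, 0, 0, 0, 0]
  ]
}}

```text
time_s: 29.45
tcp_pos: [0.5086, 0.4082, 0.1321]
eef_rot: [-179.9, -0.1, -4.9]
contact_force: [-0.0, -0.6, 0.2]
gripper_width: 0.024
```

```bash
python3 d.py .508 .408 .131 -5
```

```text
t 29.45 pos [0.5086 0.4082 0.1321] rot [-1.799e+02 -1.000e-01 -4.900e+00] w 0.024 F [-0.  -0.6  0.2] j [ 56.  22. -10.  -0. -58.  29.]
delta [-0.0006 -0.0002 -0.0011] rotvec [-0.002  0.001 -0.001] norm 0.001
```

{"name": "carry_out", "arguments": {
  "plan": [
    [0, 0, 0.012, 0, 0, 0],
    [0, 0, 0.012, 0, 0, 0],
    [0, 0, 0.012, 0, 0, 0]
  ],
  "force": 50
}}

```text
time_s: 29.7
tcp_pos: [0.507, 0.4066, 0.1673]
eef_rot: [179.8, 0.2, -5.0]
contact_force: [0.0, -0.1, -1.0]
gripper_width: 0.0237
```

```bash
python3 d.py .5086 .4082 .25 -5
```

```text
t 29.7 pos [0.507  0.4066 0.1673] rot [179.8   0.2  -5. ] w 0.0237 F [ 0.  -0.1 -1. ] j [ 56.  21.  -7.  -0. -62.  29.]
delta [0.0016 0.0016 0.0827] rotvec [ 0.003 -0.003 -0.001] norm 0.083
```

{"name": "carry_out", "arguments": {
  "plan": [
    [0.002, 0.002, 0.015, 0.003, -0.003, 0],
    [0.001, 0.001, 0.018, 0.001, -0.001, 0],
    [0.001, 0.001, 0.018, 0.001, -0.001, 0],
    [0.001, 0.001, 0.018, 0, 0, 0],
    [0, 0, 0.015, 0, 0, 0],
    [0, 0, 0, 0, 0, 0]
  ]
}}

```text
time_s: 30.2
tcp_pos: [0.5129, 0.4118, 0.2657]
eef_rot: [-179.5, -0.4, -4.9]
contact_force: [0.3, 0.5, 0.4]
gripper_width: 0.0238
```

```bash
python3 d.py .5086 .4082 .25 -5;python3 - <<'E'
from h import *
s=r.capture("scene");t=r.capture("top")
crop("scene",s,(400,150,530,330),4,"s20",1.2)
crop("top",t,(130,140,235,245),6,"t20",1.6)
E
```

```text
t 30.2 pos [0.5129 0.4118 0.2657] rot [-179.5   -0.4   -4.9] w 0.0238 F [0.3 0.5 0.4] j [ 56.  17.   1.   0. -73.  29.]
delta [-0.0043 -0.0036 -0.0157] rotvec [-0.008  0.007 -0.001] norm 0.017
```

View pics/s20.png

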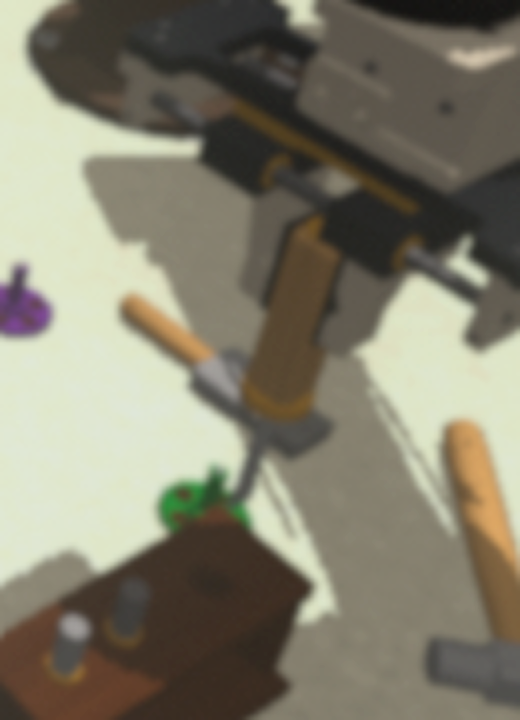

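```bash
python3 - <<'E'
from h import *
print("hole",plane("scene",(452.9,294.1),.085).round(4))
print("tip",plane("scene",(458.4,274.6),.150).round(4), proj("scene",[.5129,.4118,.149]).round(1))
s=r.capture("scene"); crop("scene",s,(435,225,485,310),9,"s20b",1.2)
p=proj("scene",[*r.get_state()["tcp_pos"][:2],r.get_state()["tcp_pos"][2]-.117]);print(r.get_state()["tcp_pos"],p,((p-[435,225])+.5)*9)
E
```

```text
hole [0.5073 0.41   0.085 ]
tip [0.5149 0.411  0.15  ] [459.3 274.7]
[0.51136741 0.41079777 0.26074972] [458.70640927 275.88017977] [217.85768344 462.42161793]
```

View pics/s20b.png

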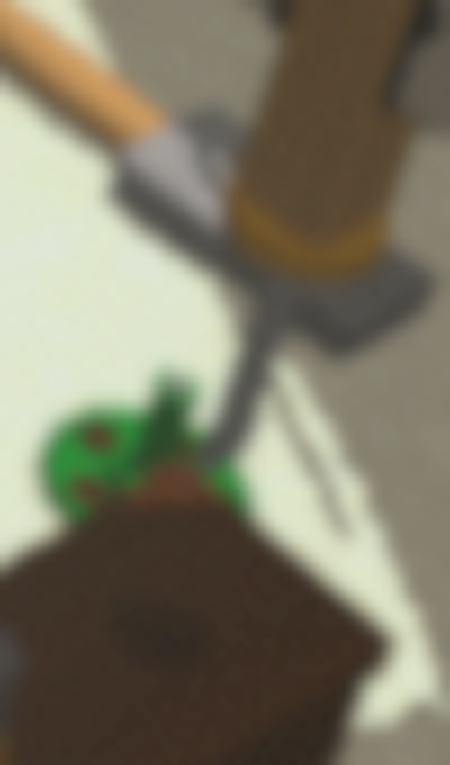

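{"name": "carry_out", "arguments": {
  "plan": [
    [0.0046, -0.02, 0, -0.004, 0.004, 0.01],
    [0.0046, -0.034, 0, -0.004, 0.004, 0.012],
    [0.0046, -0.035, 0, 0, 0, 0.012],
    [0.0046, -0.035, 0, 0, 0, 0.012],
    [0.0046, -0.035, 0, 0, 0, 0.012],
    [0.0046, -0.035, 0, 0, 0, 0.012],
    [0.0046, -0.035, 0, 0, 0, 0.012],
    [0.0046, -0.035, 0, 0, 0, 0.012],
    [0.0046, -0.035, 0, 0, 0, 0.012],
    [0.0046, -0.03, 0, 0, 0, 0.012],
    [0, -0.015, 0, 0, 0, 0],
    [0, 0, 0, 0, 0, 0]
  ]
}}

```text
time_s: 31.35
tcp_pos: [0.5468, 0.0492, 0.2431]
eef_rot: [178.9, 1.8, 2.3]
contact_force: [0.3, 0.5, -0.9]
gripper_width: 0.0242
```

```bash
python3 d.py .5573 .0385 .21 2
```

```text
t 31.35 pos [0.5468 0.0492 0.2431] rot [178.9   1.8   2.3] w 0.0242 F [ 0.3  0.5 -0.9] j [ 26.   9. -13.   0. -70.  66.]
delta [ 0.0105 -0.0107 -0.0331] rotvec [ 0.02  -0.03  -0.006] norm 0.036
```

{"name": "carry_out", "arguments": {
  "plan": [
    [0.006, -0.006, -0.012, 0.01, -0.016, -0.004],
    [0.004, -0.004, -0.01, 0.008, -0.012, -0.002],
    [0, 0, 0, 0, 0, 0]
  ]
}}

```text
time_s: 31.6
tcp_pos: [0.5553, 0.0376, 0.2178]
eef_rot: [179.9, 0.3, 1.8]
contact_force: [-0.5, -0.5, -1.1]
gripper_width: 0.0237
```

```bash
python3 d.py .5573 .0385 .20 2
```

```text
t 31.6 pos [0.5553 0.0376 0.2178] rot [179.9   0.3   1.8] w 0.0237 F [-0.5 -0.5 -1.1] j [ 24.  10. -15.  -0. -65.  68.]
delta [ 0.002   0.0009 -0.0178] rotvec [ 0.002 -0.005  0.003] norm 0.018
```

{"name": "carry_out", "arguments": {
  "plan": [
    [0.002, 0.001, -0.01, 0.002, -0.005, 0.002],
    [0, 0, -0.006, 0, 0, 0],
    [0, 0, 0, 0, 0, 0]
  ]
}}

```text
time_s: 31.85
tcp_pos: [0.5559, 0.0393, 0.1998]
eef_rot: [179.9, 0.3, 1.9]
contact_force: [-0.4, 0.1, -0.5]
gripper_width: 0.0238
```

```bash
python3 d.py .5573 .0385 .20 2;python3 - <<'E'
from h import *
s=r.capture("scene");t=r.capture("top")
S=r.get_state();p=S["tcp_pos"]
crop("scene",s,(275,170,365,240),8,"s21",1.2)
crop("top",t,(260,150,350,230),8,"t21",1.6)
for n,o in(("scene",(275,170)),("top",(260,150))):
    for nm,X in(("tip",[*p[:2],p[2]-.117]),("slot",[.5573,.0385,.07])): print(n,nm,((proj(n,X)-o+.5)*8).round(0))
E
```

```text
t 31.85 pos [0.5559 0.0393 0.1998] rot [179.9   0.3   1.9] w 0.0238 F [-0.4  0.1 -0.5] j [ 24.  11. -16.  -0. -63.  68.]
delta [ 0.0014 -0.0008  0.0002] rotvec [ 0.002 -0.004  0.001] norm 0.002
scene tip [391. 337.]
scene slot [386. 369.]
top tip [346. 349.]
top slot [350. 356.]
```

View pics/s21.png

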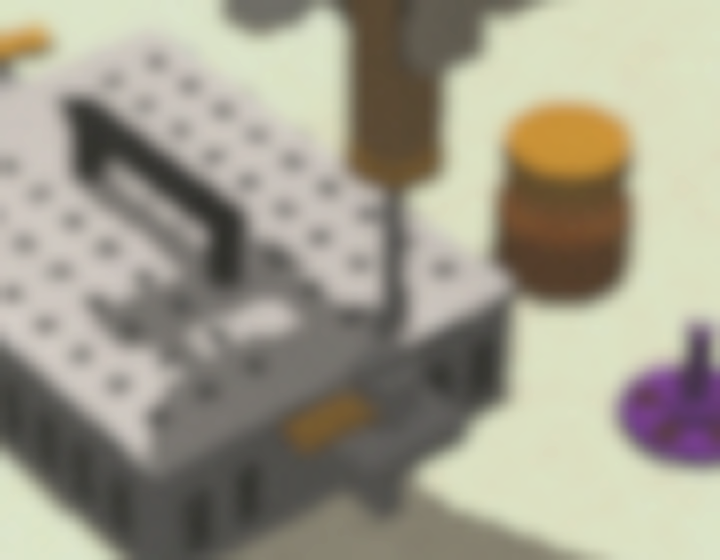

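View pics/t21.png

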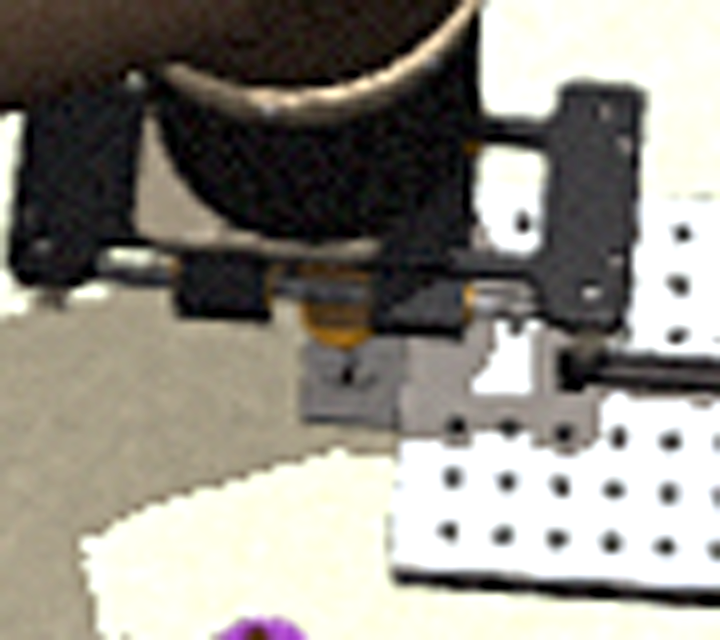

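```bash
python3 - <<'E'
from h import *
p=[.5559,.0393,.1998]
for z in(.083,.153,.150): print(z,((proj("top",[p[0],p[1],z])-(260,150)+.5)*8).round(1))
for u in(-.011,-.008,0,.011):print(u,((proj("top",[.5573+u,.0385+.035*u,.070])-(260,150)+.5)*8).round(1))
t=r.capture("top");S=r.get_state();print(S["tcp_pos"],S["eef_rot"])
b=cv2.resize(t[180:205,290:325],None,fx=20,fy=20,interpolation=cv2.INTER_CUBIC);b=np.clip(b*1.6,0,255).astype(np.uint8);cv2.imwrite("pics/t21b.png",b[:,:,::-1])
q=proj("top",[.5573-.009,.0385,.07]);print((q-[290,180]+.5)*20)
q=proj("top",[S["tcp_pos"][0],S["tcp_pos"][1],.15]);print((q-[290,180]+.5)*20)
E
```

```text
0.083 [346.5 351.2]
0.153 [340.7 305.5]
0.15 [340.9 307.6]
-0.011 [347.4 383.4]
-0.008 [348.1 375.9]
0 [350.  355.8]
0.011 [352.6 328.4]
[0.55686029 0.03939944 0.20133117] [1.79939250e+02 1.15314194e-01 1.94069365e+00]
[267.58985442 345.79093738]
[252.51053212 162.58124639]
```

View pics/t21b.png

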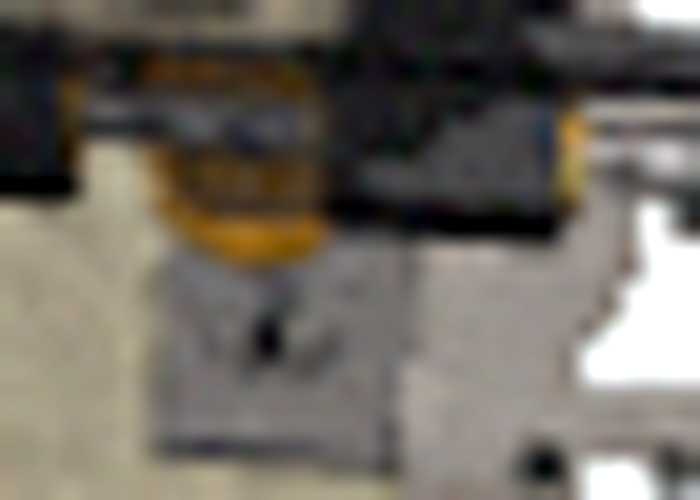

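{"name": "carry_out", "arguments": {
  "plan": [
    [0, -0.0003, -0.006, 0.001, -0.002, 0],
    [0, 0, -0.004, 0, 0, 0],
    [0, 0, -0.003, 0, 0, 0],
    [0, 0, 0, 0, 0, 0]
  ]
}}

```text
time_s: 32.33
tcp_pos: [0.5575, 0.0401, 0.1888]
eef_rot: [-180.0, -0.1, 2.0]
contact_force: [-0.7, 1.0, -0.8]
gripper_width: 0.0242
```

```bash
python3 d.py .5573 .0390 .179 2
```

```text
t 32.33 pos [0.5575 0.0401 0.1888] rot [-1.8e+02 -1.0e-01  2.0e+00] w 0.0242 F [-0.7  1.  -0.8] j [ 24.  11. -17.   0. -61.  68.]
delta [-0.0002 -0.0011 -0.0098] rotvec [-0.001  0.002 -0.   ] norm 0.01
```

{"name": "carry_out", "arguments": {
  "plan": [
    [0, -0.001, -0.003, 0, 0.001, 0],
    [0, 0, -0.003, 0, 0, 0],
    [0, 0, -0.002, 0, 0, 0]
  ]
}}

```text
time_s: 32.58
tcp_pos: [0.5578, 0.039, 0.1806]
eef_rot: [-180.0, -0.1, 2.0]
contact_force: [0.2, 0.3, -1.4]
gripper_width: 0.0237
```

```bash
python3 d.py .5573 .0390 .179 2
```

```text
t 32.58 pos [0.5578 0.039  0.1806] rot [-1.8e+02 -1.0e-01  2.0e+00] w 0.0237 F [ 0.2  0.3 -1.4] j [ 24.  12. -18.   0. -60.  68.]
delta [-0.0005 -0.     -0.0016] rotvec [-0.001  0.002 -0.   ] norm 0.002
```

{"name": "carry_out", "arguments": {
  "plan": [
    [0, 0, -0.0015, 0, 0.001, 0],
    [0, 0, -0.001, 0, 0, 0]
  ]
}}

```text
time_s: 32.75
tcp_pos: [0.5581, 0.0389, 0.1787]
eef_rot: [-180.0, -0.1, 2.0]
contact_force: [-5.2, 1.3, 15.1]
gripper_width: 0.0238
```

```bash
python3 d.py .5573 .0390 .179 2;python3 - <<'E'
from h import *
s=r.capture("scene")
crop("scene",s,(275,170,365,240),8,"s22",1.2)
E
```

```text
t 32.75 pos [0.5581 0.0389 0.1787] rot [-1.8e+02 -1.0e-01  2.0e+00] w 0.0238 F [-5.2  1.3 15.1] j [ 24.  12. -18.   0. -60.  68.]
delta [-0.0008  0.0001  0.0003] rotvec [-0.     0.002 -0.001] norm 0.001
```

View pics/s22.png

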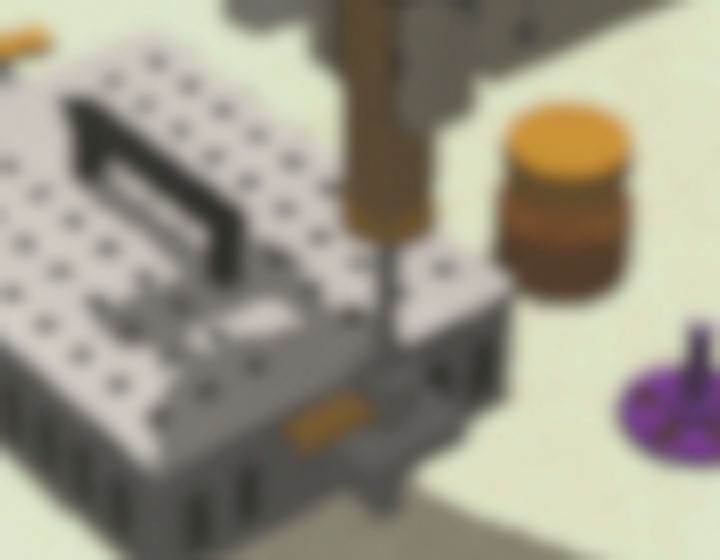

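{"name": "carry_out", "arguments": {
  "plan": [
    [0, 0, 0.001, 0, 0, -0.05],
    [0, 0, 0, 0, 0, -0.06],
    [0, 0, 0, 0, 0, -0.06],
    [0, 0, 0, 0, 0, -0.06]
  ]
}}

```text
time_s: 33.13
tcp_pos: [0.5584, 0.0391, 0.1806]
eef_rot: [-179.9, -0.2, -11.6]
contact_force: [-0.4, 1.9, -0.8]
gripper_width: 0.0239
```

```bash
python3 d.py .5576 .0388 .1787 -87.25;python3 - <<'E'
from h import *
print(r.get_state()["moment"])
s=r.capture("scene")
crop("scene",s,(275,170,365,240),8,"s23",1.2)
E
```

```text
t 33.13 pos [0.5584 0.0391 0.1806] rot [-179.9   -0.2  -11.6] w 0.0239 F [-0.4  1.9 -0.8] j [ 24.  12. -18.   0. -60.  54.]
delta [-0.0008 -0.0003 -0.0019] rotvec [ 1.000e-03  3.000e-03 -1.321e+00] norm 0.002
[0.38004267 0.1234497  0.05776773]
```

View pics/s23.png

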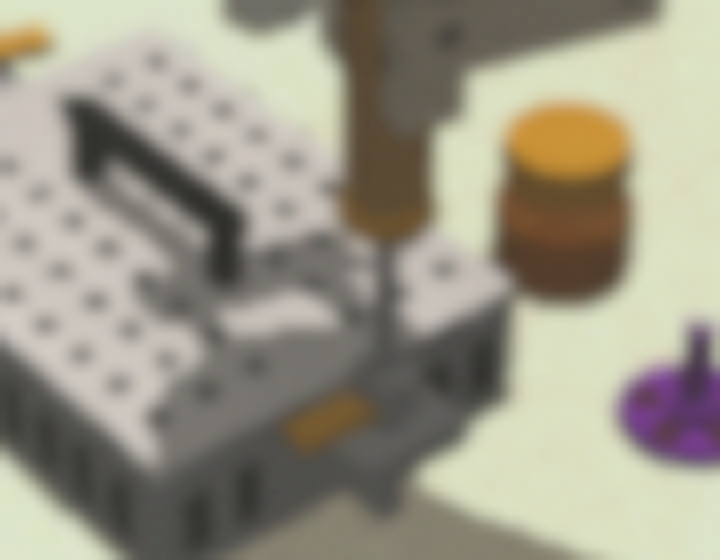

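{"name": "carry_out", "arguments": {
  "plan": [
    [0, 0, -0.001, 0, 0.001, -0.07],
    [0, 0, 0, 0, 0, -0.08],
    [0, 0, 0, 0, 0, -0.08],
    [0, 0, 0, 0, 0, -0.08]
  ]
}}

```text
time_s: 33.52
tcp_pos: [0.5585, 0.0391, 0.1804]
eef_rot: [-180.0, -0.1, -29.8]
contact_force: [-0.8, 0.0, -0.6]
gripper_width: 0.0237
```

```bash
python3 d.py .5576 .0388 .1787 -87.25;python3 - <<'E'
from h import *
print(r.get_state()["moment"])
s=r.capture("scene")
crop("scene",s,(275,170,365,240),8,"s24",1.2)
E
```

```text
t 33.52 pos [0.5585 0.0391 0.1804] rot [-1.80e+02 -1.00e-01 -2.98e+01] w 0.0237 F [-0.8  0.  -0.6] j [ 24.  12. -18.   0. -60.  36.]
delta [-0.0009 -0.0003 -0.0017] rotvec [ 0.002  0.002 -1.003] norm 0.002
[0.05875601 0.03570254 0.12509114]
```

View pics/s24.png

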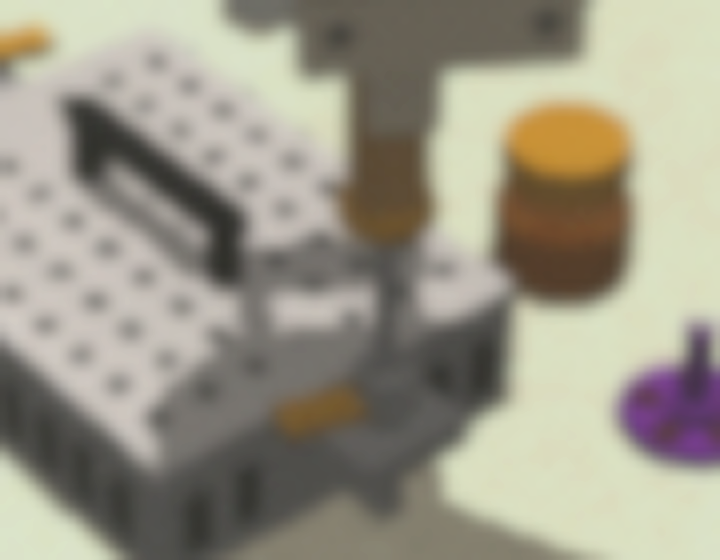

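{"name": "carry_out", "arguments": {
  "plan": [
    [0, 0, -0.0008, 0, 0.001, -0.09],
    [0, 0, 0, 0, 0, -0.09],
    [0, 0, 0, 0, 0, -0.09],
    [0, 0, 0, 0, 0, -0.09],
    [0, 0, 0, 0, 0, -0.09],
    [0, 0, 0, 0, 0, -0.09],
    [0, 0, 0, 0, 0, -0.09]
  ]
}}

```text
time_s: 34.15
tcp_pos: [0.5585, 0.0387, 0.1804]
eef_rot: [180.0, -0.1, -66.3]
contact_force: [-0.8, 0.3, 0.1]
gripper_width: 0.0236
```

```bash
python3 d.py .5576 .0388 .1787 -87.25;python3 - <<'E'
from h import *
print(r.get_state()["moment"])
s=r.capture("scene")
crop("scene",s,(275,170,365,240),8,"s25",1.2)
E
```

```text
t 34.15 pos [0.5585 0.0387 0.1804] rot [ 1.80e+02 -1.00e-01 -6.63e+01] w 0.0236 F [-0.8  0.3  0.1] j [ 24.  12. -18.   0. -60.  -0.]
delta [-0.0009  0.0001 -0.0017] rotvec [ 0.002 -0.    -0.365] norm 0.002
[0.08308556 0.23962278 0.17423686]
```

View pics/s25.png

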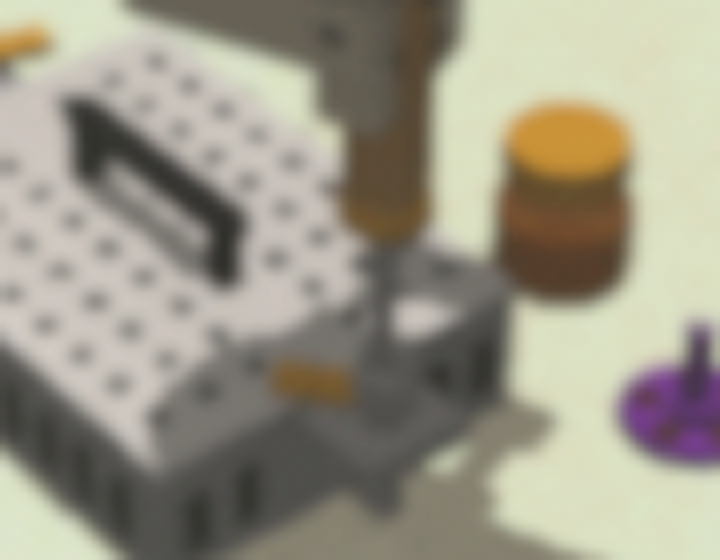

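{"name": "carry_out", "arguments": {
  "plan": [
    [0, 0, -0.0005, 0, 0, -0.09],
    [0, 0, 0, 0, 0, -0.09],
    [0, 0, 0, 0, 0, -0.09],
    [0, 0, 0, 0, 0, -0.09],
    [0, 0, 0, 0, 0, -0.07]
  ]
}}

```text
time_s: 34.62
tcp_pos: [0.5583, 0.0386, 0.1804]
eef_rot: [179.9, -0.1, -90.9]
contact_force: [-0.6, -0.6, -0.4]
gripper_width: 0.024
```

```bash
python3 d.py .5576 .0388 .1787 -87.25;python3 - <<'E'
from h import *
print(r.get_state()["moment"])
s=r.capture("scene")
crop("scene",s,(275,170,365,240),8,"s26",1.2)
E
```

```text
t 34.62 pos [0.5583 0.0386 0.1804] rot [ 1.799e+02 -1.000e-01 -9.090e+01] w 0.024 F [-0.6 -0.6 -0.4] j [ 24.  12. -18.   0. -60. -25.]
delta [-0.0007  0.0002 -0.0017] rotvec [ 0.003 -0.001  0.063] norm 0.002
[0.10017811 0.08894859 0.05948291]
```

View pics/s26.png

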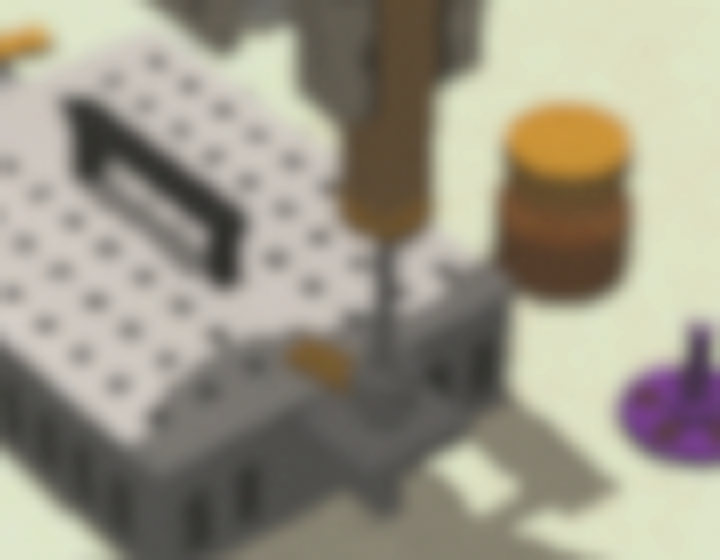

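Continue to the stop, in small turns while watching the moment.

{"name": "carry_out", "arguments": {
  "plan": [
    [0, 0, -0.0005, 0, 0, -0.07],
    [0, 0, 0, 0, 0, -0.07],
    [0, 0, 0, 0, 0, -0.07]
  ]
}}

```text
time_s: 34.92
tcp_pos: [0.5582, 0.0385, 0.1804]
eef_rot: [179.9, -0.2, -102.5]
contact_force: [-0.4, -0.1, -1.5]
gripper_width: 0.0238
```

```bash
python3 d.py .5576 .0388 .1787 -87.25;python3 - <<'E'
from h import *
print(r.get_state()["moment"])
s=r.capture("scene");t=r.capture("top")
crop("scene",s,(275,170,365,240),8,"s27",1.2)
crop("top",t,(260,150,350,230),8,"t27",1.6)
E
```

```text
t 34.92 pos [0.5582 0.0385 0.1804] rot [ 179.9   -0.2 -102.5] w 0.0238 F [-0.4 -0.1 -1.5] j [ 24.  12. -18.   0. -60. -37.]
delta [-0.0006  0.0003 -0.0017] rotvec [ 0.003 -0.001  0.266] norm 0.002
[0.14664892 0.05470066 0.08952206]
```

View pics/s27.png

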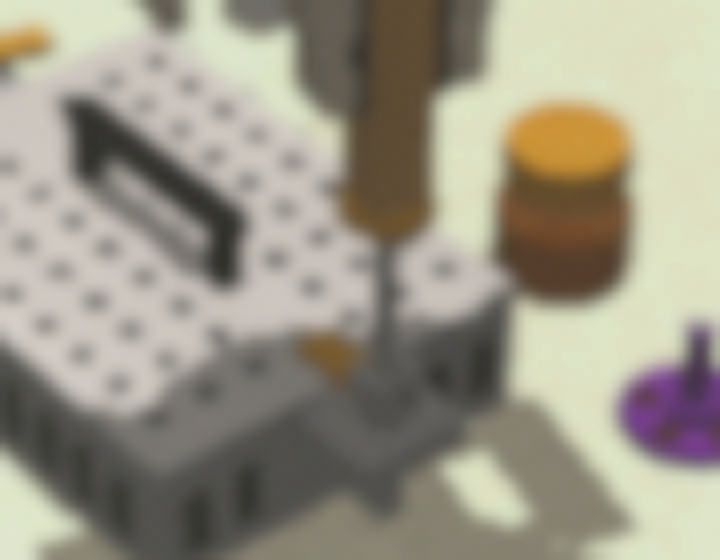

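View pics/t27.png

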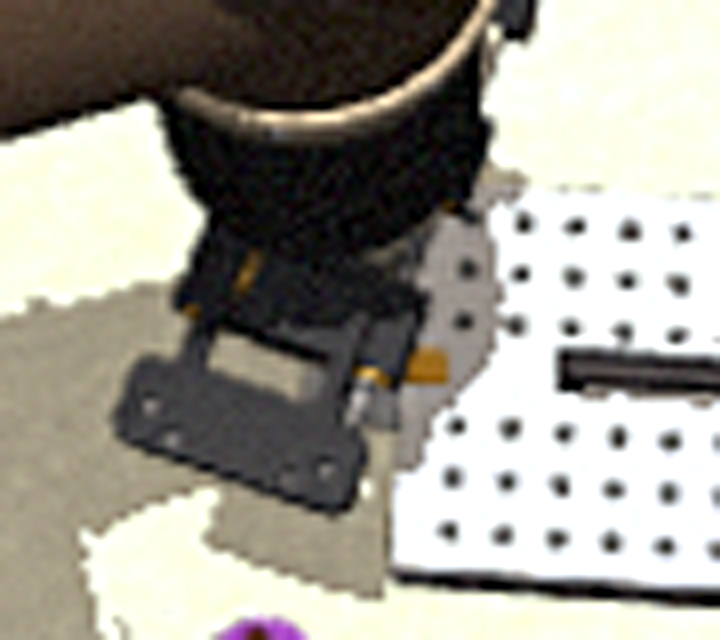

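{"name": "carry_out", "arguments": {
  "plan": [
    [0, 0, -0.0005, 0, 0, -0.05],
    [0, 0, 0, 0, 0, -0.05]
  ]
}}

```text
time_s: 35.18
tcp_pos: [0.5582, 0.0385, 0.1804]
eef_rot: [179.9, -0.2, -107.5]
contact_force: [-0.7, 0.1, -1.6]
gripper_width: 0.0235
```

```bash
cat > dog.py <<'E'
from h import *
import sys
def dog(t,ax,z=.059):
    k=6;p=proj("top",[*ax,z]);x0,y0=int(p[0]-22),int(p[1]-22)
    im=cv2.resize(np.ascontiguousarray(t[y0:y0+44,x0:x0+44]),None,fx=k,fy=k,interpolation=cv2.INTER_CUBIC);h=cv2.cvtColor(im,cv2.COLOR_RGB2HSV)
    ys,xs=np.nonzero((h[...,0]>12)&(h[...,0]<26)&(h[...,1]>120)&(h[...,2]>60))
    P=np.array([plane("top",((x+.5)/k-.5+x0,(y+.5)/k-.5+y0),z)[:2] for x,y in zip(xs,ys)])
    d=np.linalg.norm(P-ax,axis=1);P=P[(d<.042)&(d>.012)]
    q=P.mean(0);w,v=np.linalg.eigh(np.cov(P.T));e=v[:,1];e*=np.sign(e@(q-ax))
    print("n",len(P),"cen",q.round(4),"dist",np.linalg.norm(q-ax).round(4),"yaw cen",np.degrees(np.arctan2(*(q-ax)[::-1])).round(1),"princ",np.degrees(np.arctan2(e[1],e[0])).round(1),np.sqrt(12*w).round(4))
E
python3 - <<'E'
from dog import *
S=r.get_state();print(S["time_s"],S["tcp_pos"],S["eef_rot"],S["moment"],S["contact_force"])
dog(r.capture("top"),np.array([.5573,.0385]))
E
```

```text
35.1833 [0.55821149 0.03846181 0.18036689] [ 1.79945967e+02 -1.63232627e-01 -1.07499937e+02] [0.2408635  0.200649   0.26395275] [-0.72532183  0.08293556 -1.58638924]
n 901 cen [0.5584 0.01  ] dist 0.0285 yaw cen -87.7 princ -77.7 [0.0134 0.019 ]
```

{"name": "carry_out", "arguments": {
  "plan": [
    [0, 0, 0, 0, 0, 0.06],
    [0, 0, 0, 0, 0, 0.06],
    [0, 0, 0, 0, 0, 0.04]
  ]
}}

```text
time_s: 35.48
tcp_pos: [0.5582, 0.0385, 0.1803]
eef_rot: [179.9, -0.2, -97.2]
contact_force: [0.4, 0.0, -1.8]
gripper_width: 0.024
```

```bash
python3 - <<'E'
from dog import *
S=r.get_state();print(S["time_s"],S["tcp_pos"],S["eef_rot"],S["moment"],S["contact_force"])
t=r.capture("top")
dog(t,np.array([.5573,.0385]))
s=r.capture("scene")
crop("scene",s,(275,160,365,240),8,"s28",1.2)
E
```

```text
35.4833 [0.55815961 0.03845496 0.18029286] [ 1.79937479e+02 -1.65289514e-01 -9.72057972e+01] [ 0.10400591 -0.07428344  0.01337607] [ 0.41275951  0.04817538 -1.7735129 ]
n 591 cen [0.558  0.0083] dist 0.0302 yaw cen -88.7 princ -75.7 [0.0118 0.0223]
```

View pics/s28.png

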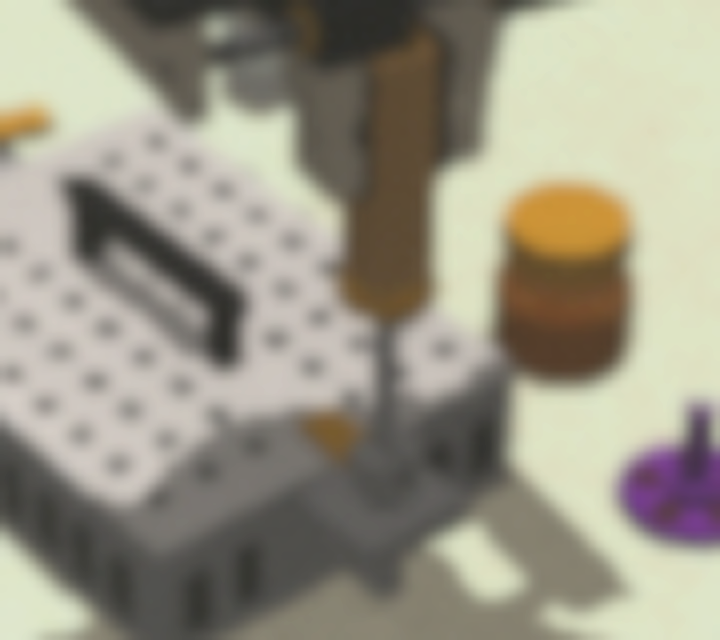

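{"name": "carry_out", "arguments": {
  "plan": [
    [0, 0, 0.001, 0, 0, 0.07],
    [0, 0, 0.005, 0, 0, 0],
    [0, 0, 0.008, 0, 0, 0],
    [0, 0, 0.015, 0, 0, 0],
    [0, 0, 0.025, 0, 0, 0],
    [0, 0, 0.02, 0, 0, 0]
  ]
}}

```text
time_s: 36.08
tcp_pos: [0.5555, 0.0375, 0.2537]
eef_rot: [179.5, -0.3, -93.4]
contact_force: [0.8, -0.7, -0.7]
gripper_width: 0.0238
```

```bash
python3 - <<'E'
from dog import *
dog(r.capture("top"),np.array([.5573,.0385]))
s=r.capture("scene")
crop("scene",s,(250,130,365,240),7,"s29",1.2)
E
python3 d.py .5695 -.2153 .21 -12.2
```

```text
n 1088 cen [0.5616 0.0119] dist 0.0269 yaw cen -80.9 princ -140.9 [0.0161 0.0305]
t 36.18 pos [0.5573 0.0379 0.2561] rot [179.8  -0.2 -93.3] w 0.0236 F [ 0.2  0.3 -0.6] j [ 24.   9. -11.   0. -70. -27.]
delta [ 0.0122 -0.2532 -0.0461] rotvec [ 6.000e-03 -1.000e-03  1.416e+00] norm 0.258
```

View pics/s29.png

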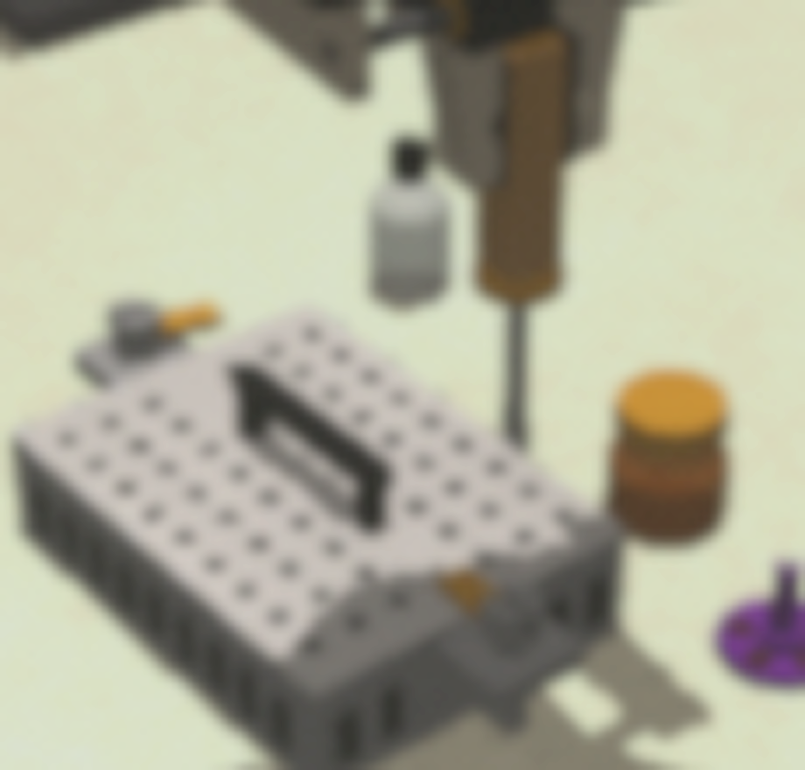

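{"name": "carry_out", "arguments": {
  "plan": [
    [0.001, -0.015, 0, 0, 0, 0.118],
    [0.001, -0.021, 0, 0, 0, 0.118],
    [0.001, -0.021, 0, 0, 0, 0.118],
    [0.001, -0.021, 0, 0, 0, 0.118],
    [0.001, -0.021, 0, 0, 0, 0.118],
    [0.001, -0.021, 0, 0, 0, 0.118],
    [0.001, -0.021, 0, 0, 0, 0.118],
    [0.001, -0.021, 0, 0, 0, 0.118],
    [0.001, -0.021, 0, 0, 0, 0.118],
    [0.001, -0.021, 0, 0, 0, 0.118],
    [0.001, -0.021, 0, 0, 0, 0.118],
    [0.001, -0.021, 0, 0, 0, 0.11]
  ]
}}

```text
time_s: 37.18
tcp_pos: [0.5681, -0.2145, 0.2583]
eef_rot: [-179.9, -0.1, -9.4]
contact_force: [-0.3, 0.7, -0.9]
gripper_width: 0.0239
```

```bash
python3 d.py .5702 -.2153 .21 -12
```

```text
t 37.18 pos [ 0.5681 -0.2145  0.2583] rot [-1.799e+02 -1.000e-01 -9.400e+00] w 0.0239 F [-0.3  0.7 -0.9] j [ -2.  13.  -6.  -0. -71.  83.]
delta [ 0.0021 -0.0008 -0.0483] rotvec [-0.001  0.001 -0.045] norm 0.048
```

{"name": "carry_out", "arguments": {
  "plan": [
    [0.001, 0.002, -0.018, 0, 0, -0.04],
    [0, 0, -0.015, 0, 0, 0],
    [0, 0, -0.01, 0, 0, 0],
    [0, 0, 0, 0, 0, 0]
  ]
}}

```text
time_s: 37.52
tcp_pos: [0.5686, -0.2176, 0.2138]
eef_rot: [-180.0, -0.1, -11.6]
contact_force: [-0.8, -0.4, -1.8]
gripper_width: 0.0236
```

```bash
python3 d.py .5702 -.2153 .20 -12;python3 - <<'E'
from h import *
s=r.capture("scene")
crop("scene",s,(230,120,300,200),8,"s30",1.2)
E
python3 d.py .5702 -.2153 .20 -12
```

```text
t 37.52 pos [ 0.5686 -0.2176  0.2138] rot [-1.80e+02 -1.00e-01 -1.16e+01] w 0.0236 F [-0.8 -0.4 -1.8] j [ -3.  15.  -9.  -0. -66.  81.]
delta [ 0.0016  0.0023 -0.0138] rotvec [-0.     0.002 -0.007] norm 0.014
t 37.57 pos [ 0.569  -0.2176  0.2148] rot [-180.    -0.2  -11.6] w 0.024 F [-0.5 -0.1 -0.4] j [ -3.  15.  -9.   0. -66.  81.]
delta [ 0.0012  0.0023 -0.0148] rotvec [ 0.     0.003 -0.007] norm 0.015
```

View pics/s30.png

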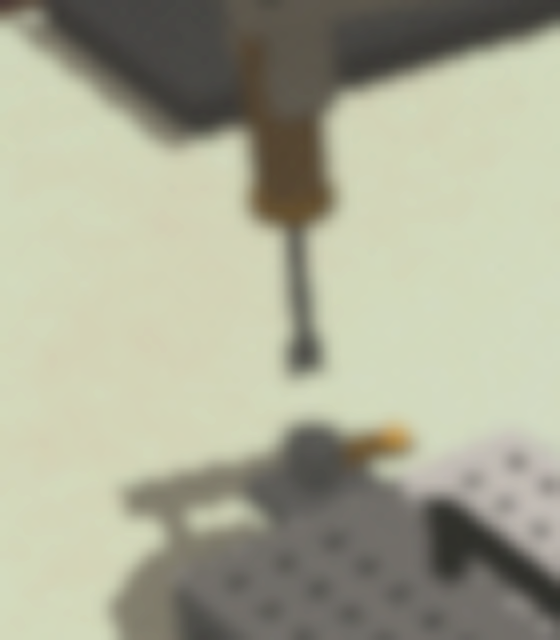

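{"name": "carry_out", "arguments": {
  "plan": [
    [0.001, 0.0023, -0.008, 0, 0.002, -0.006],
    [0, 0, -0.005, 0, 0, 0],
    [0, 0, -0.002, 0, 0, 0],
    [0, 0, 0, 0, 0, 0]
  ]
}}

```text
time_s: 37.9
tcp_pos: [0.5714, -0.2143, 0.2007]
eef_rot: [180.0, -0.2, -11.9]
contact_force: [-0.5, -0.6, -1.0]
gripper_width: 0.0237
```

```bash
python3 - <<'E'
from h import *
s=r.capture("scene");t=r.capture("top")
S=r.get_state();p=S["tcp_pos"]
crop("scene",s,(230,130,300,200),8,"s31",1.2)
b=cv2.resize(t[183:218,360:405],None,fx=16,fy=16,interpolation=cv2.INTER_CUBIC);b=np.clip(b*1.6,0,255).astype(np.uint8);cv2.imwrite("pics/t31.png",b[:,:,::-1])
f=lambda n,X,o,k:((proj(n,X)-o+.5)*k).round(1)
print("scene tip",f("scene",[*p[:2],p[2]-.117],(230,130),8),"slot",f("scene",[.5700,-.2153,.07],(230,130),8))
print("top tip",f("top",[*p[:2],p[2]-.117],(360,183),16),"collar",f("top",[*p[:2],p[2]-.047],(360,183),16),"slot",f("top",[.5700,-.2153,.07],(360,183),16))
E
python3 d.py .5702 -.2153 .20 -12
```

```text
scene tip [307.8 328.6] slot [313. 358.]
top tip [422.8 249.3] collar [497.5 162.5] slot [412.4 274.2]
t 38.0 pos [ 0.5716 -0.2145  0.2013] rot [180.   -0.2 -11.9] w 0.0239 F [ 0.5  0.1 -1.5] j [ -2.  15. -10.   0. -64.  80.]
delta [-0.0014 -0.0008 -0.0013] rotvec [ 0.001  0.004 -0.001] norm 0.002
```

View pics/s31.png

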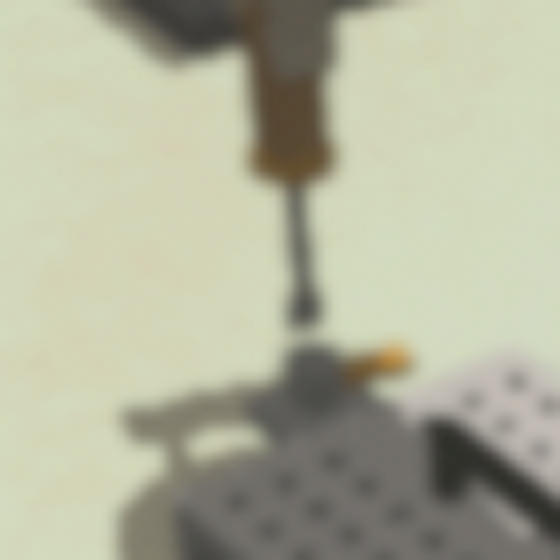

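View pics/t31.png

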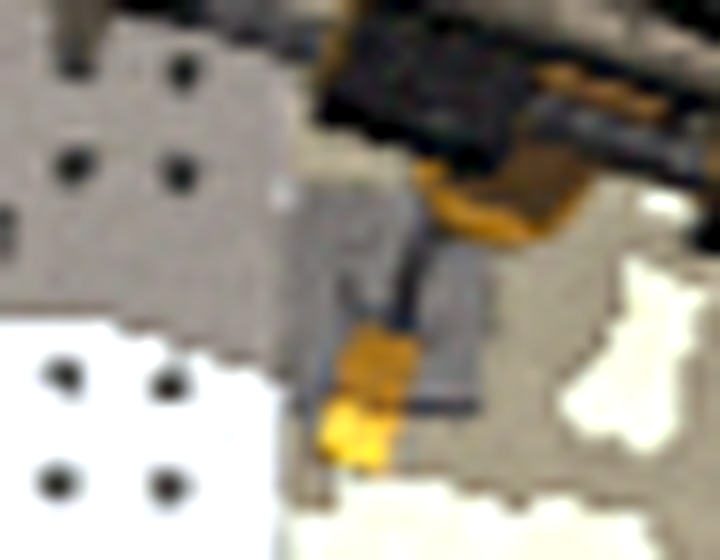

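{"name": "carry_out", "arguments": {
  "plan": [
    [-0.0013, -0.001, -0.005, 0, 0.003, 0],
    [0, 0, -0.004, 0, 0, 0],
    [0, 0, -0.002, 0, 0, 0],
    [0, 0, 0, 0, 0, 0]
  ]
}}

```text
time_s: 38.33
tcp_pos: [0.5707, -0.2155, 0.1904]
eef_rot: [180.0, -0.2, -11.9]
contact_force: [-0.2, -0.1, -0.7]
gripper_width: 0.0236
```

```bash
python3 d.py .5702 -.2155 .179 -12
```

```text
t 38.33 pos [ 0.5707 -0.2155  0.1904] rot [180.   -0.2 -11.9] w 0.0236 F [-0.2 -0.1 -0.7] j [ -2.  16. -11.   0. -63.  80.]
delta [-0.0005 -0.     -0.0114] rotvec [ 0.001  0.003 -0.002] norm 0.011
```

{"name": "carry_out", "arguments": {
  "plan": [
    [-0.0004, 0, -0.003, 0, 0.002, 0],
    [0, 0, -0.003, 0, 0, 0],
    [0, 0, -0.002, 0, 0, 0]
  ]
}}

```text
time_s: 38.58
tcp_pos: [0.5705, -0.2156, 0.1821]
eef_rot: [179.9, -0.1, -11.9]
contact_force: [0.9, -1.3, -1.2]
gripper_width: 0.024
```

```bash
python3 d.py .5702 -.2155 .179 -12
```

```text
t 38.58 pos [ 0.5705 -0.2156  0.1821] rot [ 1.799e+02 -1.000e-01 -1.190e+01] w 0.024 F [ 0.9 -1.3 -1.2] j [ -2.  16. -12.   0. -62.  80.]
delta [-0.0003  0.0001 -0.0031] rotvec [ 0.002  0.001 -0.002] norm 0.003
```

{"name": "carry_out", "arguments": {
  "plan": [
    [0, 0, -0.002, 0, 0, 0],
    [0, 0, -0.001, 0, 0, 0]
  ]
}}

```text
time_s: 38.75
tcp_pos: [0.5706, -0.2158, 0.1788]
eef_rot: [179.9, -0.1, -11.9]
contact_force: [-3.0, 1.9, 7.8]
gripper_width: 0.0235
```

```bash
python3 d.py .5702 -.2155 .179 -12;python3 - <<'E'
from h import *
s=r.capture("scene")
crop("scene",s,(230,130,300,200),8,"s32",1.2)
E
```

```text
t 38.75 pos [ 0.5706 -0.2158  0.1788] rot [ 1.799e+02 -1.000e-01 -1.190e+01] w 0.0235 F [-3.   1.9  7.8] j [ -2.  16. -12.   0. -62.  80.]
delta [-0.0004  0.0003  0.0002] rotvec [ 0.002  0.001 -0.002] norm 0.0
```

View pics/s32.png

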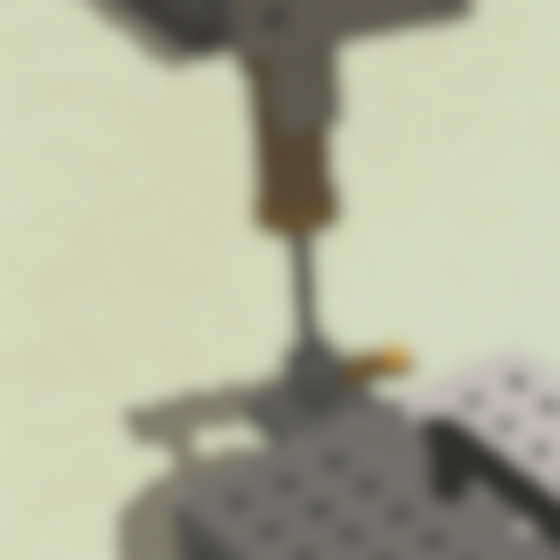

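{"name": "carry_out", "arguments": {
  "plan": [
    [0, 0, 0.0007, 0, 0, -0.06],
    [0, 0, 0, 0, 0, -0.08],
    [0, 0, 0, 0, 0, -0.08],
    [0, 0, 0, 0, 0, -0.09],
    [0, 0, 0, 0, 0, -0.09],
    [0, 0, 0, 0, 0, -0.09]
  ]
}}

```text
time_s: 39.3
tcp_pos: [0.5708, -0.2147, 0.1796]
eef_rot: [180.0, -0.1, -41.0]
contact_force: [-0.5, -1.1, -0.9]
gripper_width: 0.0239
```

```bash
python3 d.py .5702 -.2155 .179 -87.25;python3 - <<'E'
from h import *
print(r.get_state()["moment"])
s=r.capture("scene")
crop("scene",s,(230,130,300,200),8,"s33",1.2)
E
```

```text
t 39.3 pos [ 0.5708 -0.2147  0.1796] rot [ 1.8e+02 -1.0e-01 -4.1e+01] w 0.0239 F [-0.5 -1.1 -0.9] j [ -2.  16. -12.   0. -62.  51.]
delta [-0.0006 -0.0008 -0.0006] rotvec [ 0.002  0.001 -0.808] norm 0.001
[-0.10952216  0.03329299  0.09577562]
```

View pics/s33.png

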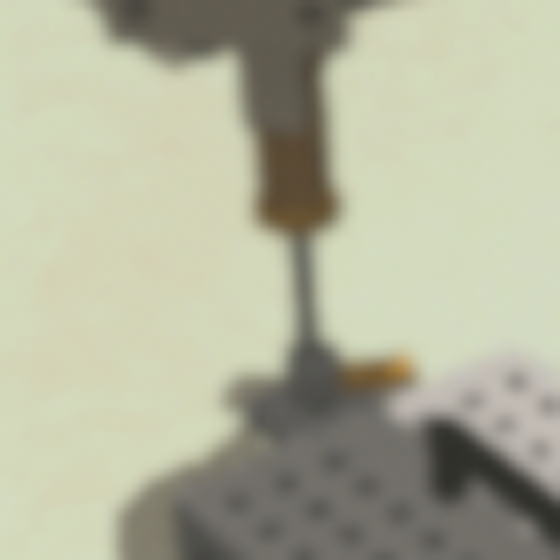

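{"name": "carry_out", "arguments": {
  "plan": [
    [0, 0, -0.0005, 0, 0, -0.09],
    [0, 0, 0, 0, 0, -0.09],
    [0, 0, 0, 0, 0, -0.09],
    [0, 0, 0, 0, 0, -0.09],
    [0, 0, 0, 0, 0, -0.09],
    [0, 0, 0, 0, 0, -0.09],
    [0, 0, 0, 0, 0, -0.09],
    [0, 0, 0, 0, 0, -0.09],
    [0, 0, 0, 0, 0, -0.09],
    [0, 0, 0, 0, 0, -0.09]
  ]
}}

```text
time_s: 40.18
tcp_pos: [0.5705, -0.2151, 0.1796]
eef_rot: [180.0, -0.2, -93.8]
contact_force: [-0.8, -0.4, -0.7]
gripper_width: 0.0237
```

```bash
python3 d.py .5702 -.2155 .179 -87.25;python3 - <<'E'
from dog import *
print(r.get_state()["moment"])
s=r.capture("scene");t=r.capture("top")
dog(t,np.array([.5702,-.2155]))
crop("scene",s,(230,130,300,200),8,"s34",1.2)
crop("top",t,(340,170,410,230),8,"t34",1.6)
E
```

```text
t 40.18 pos [ 0.5705 -0.2151  0.1796] rot [180.   -0.2 -93.8] w 0.0237 F [-0.8 -0.4 -0.7] j [ -2.  16. -12.   0. -62.  -2.]
delta [-0.0003 -0.0004 -0.0006] rotvec [ 0.003 -0.001  0.114] norm 0.001
[0.09286471 0.05744259 0.11038251]
n 1319 cen [ 0.5652 -0.1916] dist 0.0245 yaw cen 101.8 princ 102.7 [0.014  0.0271]
```

View pics/s34.png

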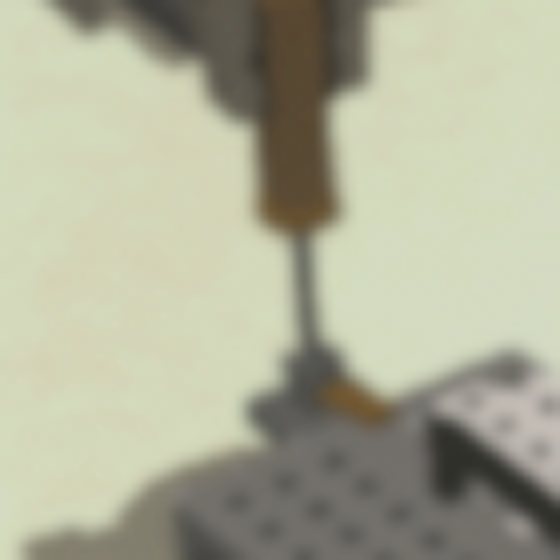

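View pics/t34.png

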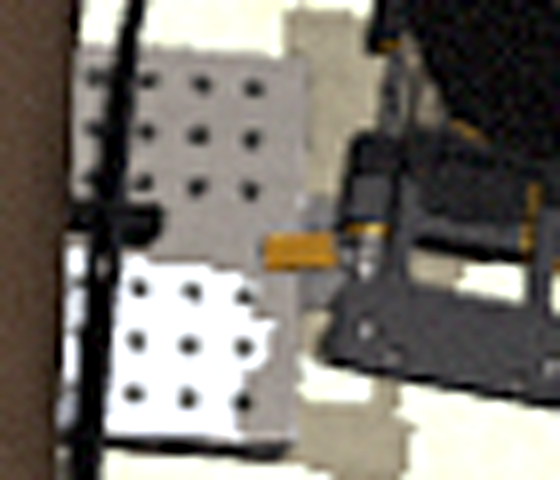

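{"name": "carry_out", "arguments": {
  "plan": [
    [0, 0, -0.0005, 0, 0, -0.07],
    [0, 0, 0, 0, 0, -0.07],
    [0, 0, 0, 0, 0, -0.07],
    [0, 0, 0, 0, 0, -0.05],
    [0, 0, 0, 0, 0, -0.04]
  ]
}}

```text
time_s: 40.7
tcp_pos: [0.5705, -0.2151, 0.1796]
eef_rot: [180.0, -0.2, -109.9]
contact_force: [-0.4, 0.3, -0.7]
gripper_width: 0.0238
```

```bash
python3 d.py .5702 -.2155 .179 -87.25;python3 - <<'E'
from dog import *
print(r.get_state()["moment"])
t=r.capture("top")
dog(t,np.array([.5702,-.2155]))
E
```

```text
t 40.7 pos [ 0.5705 -0.2151  0.1796] rot [ 180.    -0.2 -109.9] w 0.0238 F [-0.4  0.3 -0.7] j [ -2.  16. -12.   0. -62. -18.]
delta [-0.0003 -0.0004 -0.0006] rotvec [ 0.003 -0.001  0.396] norm 0.001
[-0.01089219 -0.02964271  0.42861312]
n 633 cen [ 0.5738 -0.1874] dist 0.0284 yaw cen 82.6 princ 137.7 [0.0093 0.0413]
```

{"name": "carry_out", "arguments": {
  "plan": [
    [0, 0, 0, 0, 0, 0],
    [0, 0, 0, 0, 0, 0.08],
    [0, 0, 0, 0, 0, 0.08],
    [0, 0, 0, 0, 0, 0.07],
    [0, 0, 0, 0, 0, 0.05]
  ]
}}

```text
time_s: 41.17
tcp_pos: [0.5705, -0.2149, 0.1795]
eef_rot: [180.0, -0.2, -92.2]
contact_force: [0.2, 0.3, -0.4]
gripper_width: 0.0239
```

```bash
python3 d.py .5702 -.2155 .179 -87.25;python3 - <<'E'
from dog import *
print(r.get_state()["moment"])
t=r.capture("top");s=r.capture("scene")
dog(t,np.array([.5702,-.2155]))
crop("scene",s,(230,130,300,200),8,"s35",1.2)
crop("top",t,(340,170,410,230),8,"t35",1.6)
E
```

```text
t 41.17 pos [ 0.5705 -0.2149  0.1795] rot [180.   -0.2 -92.2] w 0.0239 F [ 0.2  0.3 -0.4] j [ -2.  16. -12.   0. -62.  -0.]
delta [-0.0003 -0.0006 -0.0005] rotvec [ 0.003 -0.001  0.086] norm 0.001
[ 0.07584496 -0.10654562 -0.0077977 ]
n 1302 cen [ 0.5689 -0.1913] dist 0.0243 yaw cen 93.1 princ 93.4 [0.0139 0.026 ]
```

View pics/t35.png

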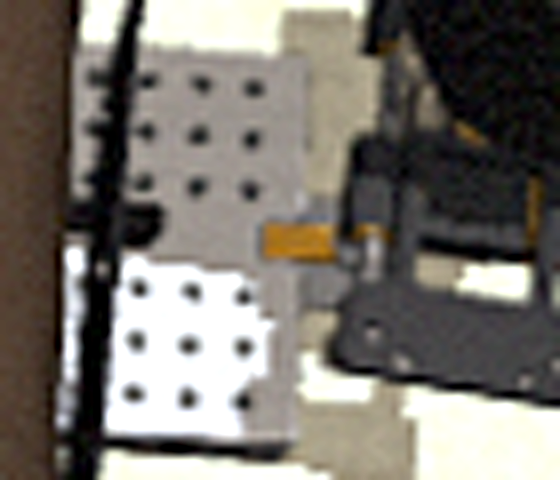

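{"name": "carry_out", "arguments": {
  "plan": [
    [0, 0, 0.001, 0, 0, 0.04],
    [0, 0, 0.005, 0, 0, 0],
    [0, 0, 0.008, 0, 0, 0],
    [0, 0, 0.015, 0, 0, 0],
    [0, 0, 0.025, 0, 0, 0],
    [0, 0, 0.02, 0, 0, 0],
    [0, 0, 0.01, 0, 0, 0]
  ]
}}

```text
time_s: 41.85
tcp_pos: [0.5683, -0.2146, 0.2658]
eef_rot: [179.6, -0.1, -90.4]
contact_force: [0.8, -0.3, -1.3]
gripper_width: 0.0238
```

```bash
python3 d.py .5086 .4082 .27 -5;python3 - <<'E'
from dog import *
t=r.capture("top");s=r.capture("scene")
dog(t,np.array([.558,.0385]))
crop("scene",s,(230,110,350,240),5,"s36",1.2)
crop("top",t,(280,150,410,240),6,"t36",1.6)
E
```

```text
t 41.85 pos [ 0.5683 -0.2146  0.2658] rot [ 1.796e+02 -1.000e-01 -9.040e+01] w 0.0238 F [ 0.8 -0.3 -1.3] j [ -2.  13.  -5.   0. -73.   2.]
delta [-0.0597  0.6228  0.0042] rotvec [ 0.006 -0.004  1.49 ] norm 0.626
n 6 cen [0.5888 0.0198] dist 0.036 yaw cen -31.4 princ -54.5 [0.0014 0.0451]
```

View pics/s36.png

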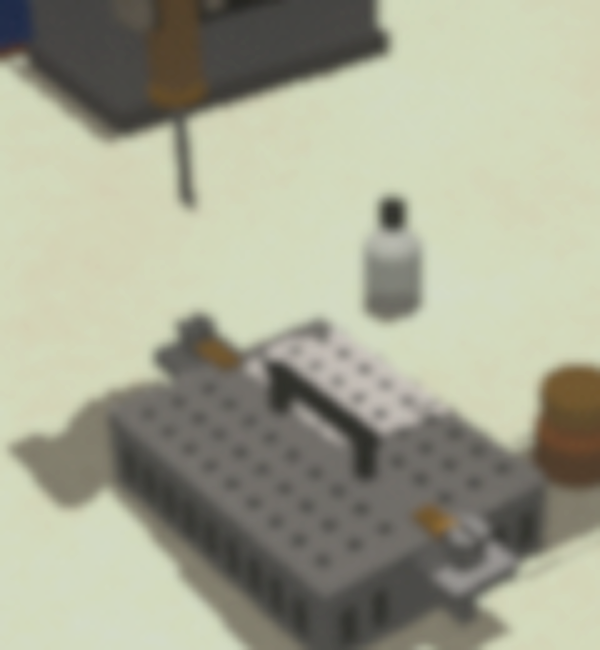

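View pics/t36.png

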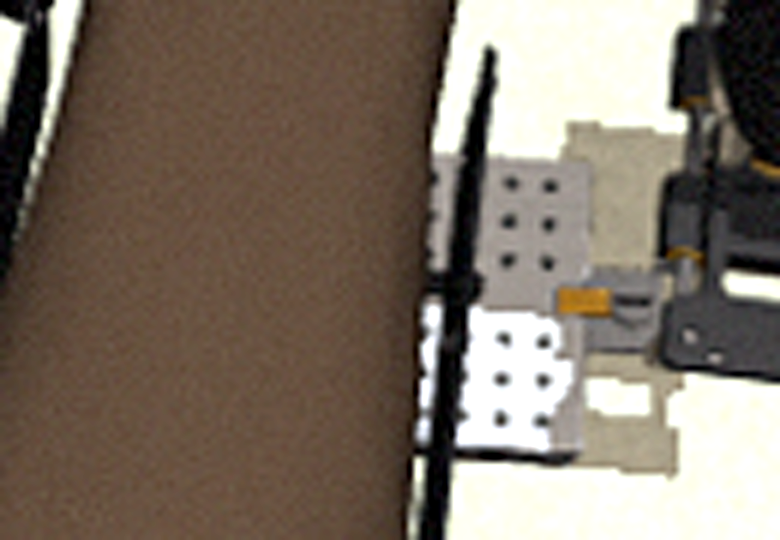

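{"name": "carry_out", "arguments": {
  "plan": [
    [-0.0033, 0.02, 0, 0.003, 0, 0.083],
    [-0.0033, 0.034, 0, 0.003, 0, 0.083],
    [-0.0033, 0.0345, 0, 0, 0, 0.083],
    [-0.0033, 0.0345, 0, 0, 0, 0.083],
    [-0.0033, 0.0345, 0, 0, 0, 0.083],
    [-0.0033, 0.0345, 0, 0, 0, 0.083],
    [-0.0033, 0.0345, 0, 0, 0, 0.083],
    [-0.0033, 0.0345, 0, 0, 0, 0.083],
    [-0.0033, 0.0345, 0, 0, 0, 0.083],
    [-0.0033, 0.0345, 0, 0, 0, 0.083],
    [-0.0033, 0.0345, 0, 0, 0, 0.083],
    [-0.0033, 0.03, 0, 0, 0, 0.083]
  ]
}}

```text
time_s: 42.95
tcp_pos: [0.5186, 0.1906, 0.2524]
eef_rot: [179.0, 0.7, -31.8]
contact_force: [1.5, -0.6, -0.8]
gripper_width: 0.0241
```

```bash
python3 d.py .5086 .4082 .26 -5;python3 - <<'E'
from dog import *
t=r.capture("top");s=r.capture("scene")
dog(t,np.array([.558,.0385]));dog(t,np.array([.5703,-.2152]))
crop("top",t,(280,150,410,240),6,"t37",1.6)
E
```

```text
t 42.95 pos [0.5186 0.1906 0.2524] rot [179.    0.7 -31.8] w 0.0241 F [ 1.5 -0.6 -0.8] j [ 40.   9. -12.  -0. -71.  18.]
delta [-0.01    0.2176  0.0076] rotvec [ 0.013 -0.017  0.467] norm 0.218
n 1265 cen [0.5585 0.0142] dist 0.0243 yaw cen -88.9 princ -87.8 [0.0135 0.0262]
n 1262 cen [ 0.5684 -0.1913] dist 0.024 yaw cen 94.5 princ 92.6 [0.0137 0.0254]
```

View pics/t37.png

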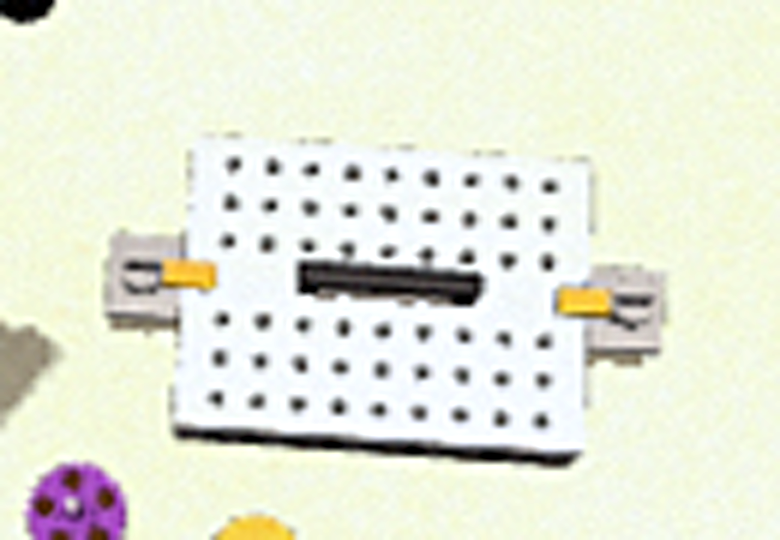

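{"name": "carry_out", "arguments": {
  "plan": [
    [-0.0015, 0.031, 0.004, 0.003, -0.004, 0.067],
    [-0.0015, 0.031, 0.004, 0.003, -0.004, 0.067],
    [-0.0015, 0.031, 0.004, 0.003, -0.004, 0.067],
    [-0.0015, 0.031, 0.003, 0.003, -0.004, 0.067],
    [-0.0015, 0.031, 0, 0, 0, 0.067],
    [-0.0015, 0.031, 0, 0, 0, 0.067],
    [-0.001, 0.02, 0, 0, 0, 0.05],
    [0, 0, 0, 0, 0, 0]
  ]
}}

```text
time_s: 43.72
tcp_pos: [0.5033, 0.4047, 0.2578]
eef_rot: [179.5, 0.5, -4.9]
contact_force: [0.5, -0.5, -1.4]
gripper_width: 0.0235
```

```bash
python3 d.py .5086 .4082 .26 -5
```

```text
t 43.72 pos [0.5033 0.4047 0.2578] rot [179.5   0.5  -4.9] w 0.0235 F [ 0.5 -0.5 -1.4] j [ 56.  17.   0.  -0. -74.  29.]
delta [0.0053 0.0035 0.0022] rotvec [ 0.008 -0.01  -0.001] norm 0.007
```

{"name": "carry_out", "arguments": {
  "plan": [
    [0.0053, 0.0035, -0.01, 0.008, -0.01, 0],
    [0, 0, -0.012, 0, 0, 0],
    [0, 0, -0.01, 0, 0, 0],
    [0, 0, 0, 0, 0, 0]
  ]
}}

```text
time_s: 44.05
tcp_pos: [0.5071, 0.407, 0.2193]
eef_rot: [179.7, 0.2, -5.1]
contact_force: [0.2, -0.5, -1.0]
gripper_width: 0.024
```

```bash
python3 d.py .5083 .4084 .21 -5;python3 - <<'E'
from h import *
t=r.capture("top");s=r.capture("scene")
crop("scene",s,(420,200,500,330),6,"s38",1.2)
crop("top",t,(140,150,230,230),8,"t38",1.6)
E
```

```text
t 44.05 pos [0.5071 0.407  0.2193] rot [179.7   0.2  -5.1] w 0.024 F [ 0.2 -0.5 -1. ] j [ 56.  19.  -3.  -0. -69.  29.]
delta [ 0.0012  0.0014 -0.0093] rotvec [ 0.004 -0.005  0.001] norm 0.01
```

View pics/s38.png

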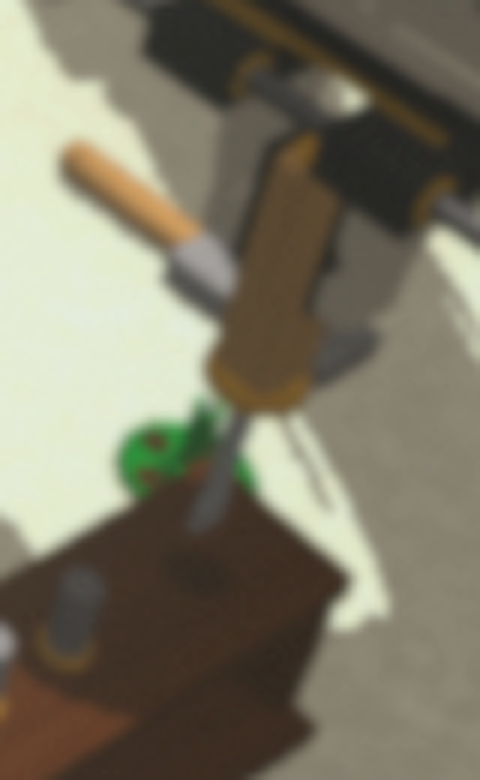

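{"name": "carry_out", "arguments": {
  "plan": [
    [0.0012, 0.0014, -0.006, 0.004, -0.005, 0],
    [0, 0, -0.006, 0, 0, 0],
    [0, 0, 0, 0, 0, 0]
  ]
}}

```text
time_s: 44.4
tcp_pos: [0.5102, 0.4084, 0.2106]
eef_rot: [-179.8, -0.3, -5.2]
contact_force: [-0.9, -0.1, -0.6]
gripper_width: 0.0237
```

```bash
python3 d.py .5083 .4084 .195 -5;python3 - <<'E'
from h import *
s=r.capture("scene")
crop("scene",s,(430,240,480,310),9,"s39",1.2)
p=r.get_state()["tcp_pos"]
print(((proj("scene",[*p[:2],p[2]-.117])-(430,240)+.5)*9).round(0))
E
```

```text
t 44.4 pos [0.5102 0.4084 0.2106] rot [-179.8   -0.3   -5.2] w 0.0237 F [-0.9 -0.1 -0.6] j [ 56.  19.  -4.   0. -67.  29.]
delta [-0.0019  0.     -0.0156] rotvec [-0.004  0.005  0.003] norm 0.016
[206. 468.]
```

View pics/s39.png

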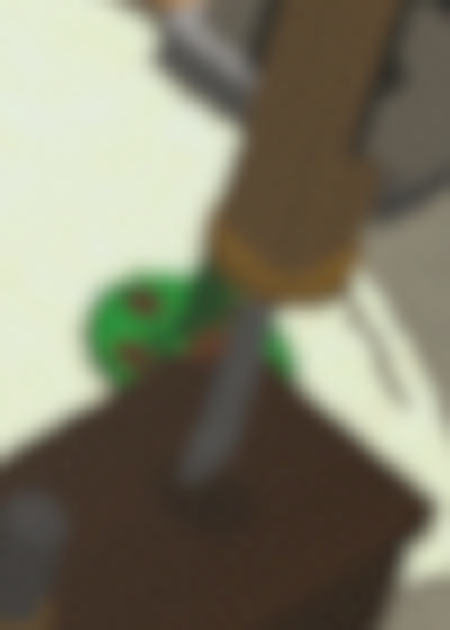

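```bash
python3 - <<'E'
from h import *
for uv in[(452.9,294.1),(453,294.9)]: print("hole",plane("scene",uv,.085).round(4))
def px(x,y,o,k): return ((x+.5)/k-.5+o[0],(y+.5)/k-.5+o[1])
for q in[(197,475),(200,478),(203,470)]: print("tip",plane("scene",px(*q,(430,240),9),.0936).round(4))
print(((proj("scene",[.508,.4085,.085])-(430,240)+.5)*9).round(0))
# dark ellipse from pics/s20-ish: use frame from driver lift: none saved raw
s=r.capture("scene");g=cv2.cvtColor(np.ascontiguousarray(s),cv2.COLOR_RGB2GRAY)
b=cv2.resize(g[280:308,435:475],None,fx=18,fy=18,interpolation=cv2.INTER_CUBIC);b=np.clip((b.astype(float)-30)*5,0,255).astype(np.uint8);cv2.imwrite("pics/hole.png",b)
E
```

```text
hole [0.5073 0.41   0.085 ]
hole [0.5088 0.4114 0.085 ]
tip [0.5133 0.4086 0.0936]
tip [0.5134 0.4095 0.0936]
tip [0.511  0.4085 0.0936]
[203. 489.]
```

View pics/hole.png

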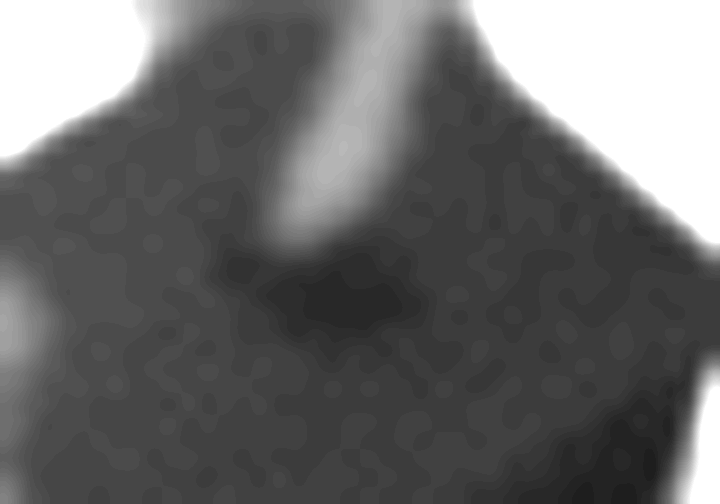

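{"name": "carry_out", "arguments": {
  "plan": [
    [-0.0016, 0, -0.004, -0.004, 0.005, 0.002],
    [0, 0, -0.003, 0, 0, 0],
    [0, 0, -0.002, 0, 0, 0]
  ]
}}

```text
time_s: 44.75
tcp_pos: [0.5093, 0.4092, 0.2035]
eef_rot: [-179.9, -0.1, -5.0]
contact_force: [0.2, -0.0, -0.8]
gripper_width: 0.0238
```

```bash
python3 d.py .5086 .4082 .195 -5;python3 - <<'E'
from h import *
s=r.capture("scene")
crop("scene",s,(430,240,480,310),9,"s40",1.2)
E
```

```text
t 44.75 pos [0.5093 0.4092 0.2035] rot [-1.799e+02 -1.000e-01 -5.000e+00] w 0.0238 F [ 0.2 -0.  -0.8] j [ 56.  19.  -4.   0. -66.  29.]
delta [-0.0007 -0.001  -0.0085] rotvec [-0.002  0.002  0.   ] norm 0.009
```

View pics/s40.png

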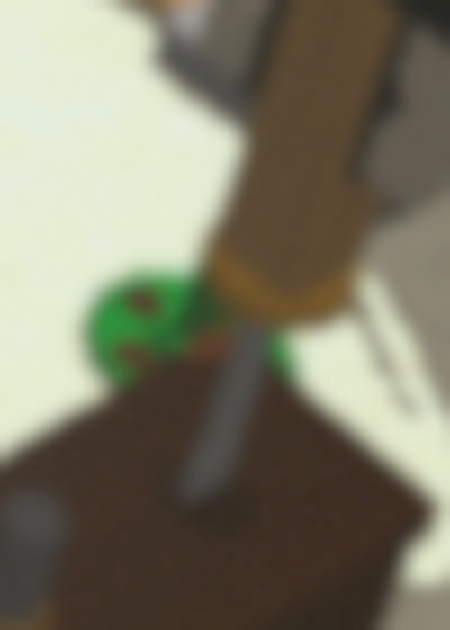

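{"name": "carry_out", "arguments": {
  "plan": [
    [-0.0007, -0.001, -0.003, -0.002, 0.002, 0],
    [0, 0, -0.003, 0, 0, 0],
    [0, 0, -0.002, 0, 0, 0]
  ]
}}

```text
time_s: 45.05
tcp_pos: [0.5084, 0.4082, 0.1945]
eef_rot: [180.0, 0.0, -5.0]
contact_force: [-0.4, -0.7, -0.6]
gripper_width: 0.0235
```

```bash
python3 d.py .5086 .4082 .18 -5;python3 - <<'E'
from h import *
s=r.capture("scene")
crop("scene",s,(430,240,480,310),9,"s41",1.2)
E
```

```text
t 45.05 pos [0.5084 0.4082 0.1945] rot [180.   0.  -5.] w 0.0235 F [-0.4 -0.7 -0.6] j [ 56.  20.  -5.  -0. -65.  29.]
delta [ 0.0002  0.     -0.0145] rotvec [ 0.001 -0.     0.   ] norm 0.015
```

View pics/s41.png

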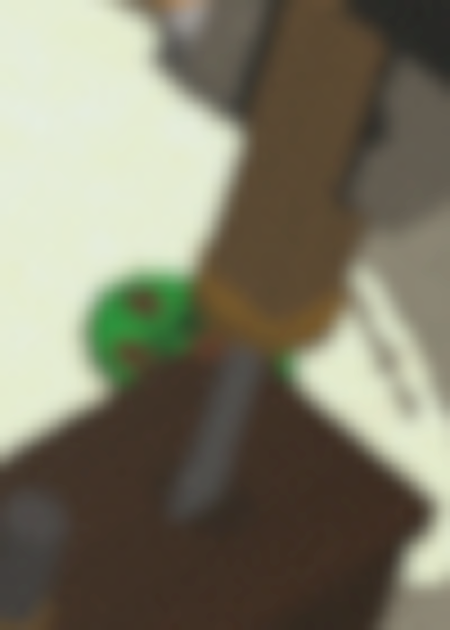

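{"name": "carry_out", "arguments": {
  "plan": [
    [0, 0, -0.004, 0, 0, 0],
    [0, 0, -0.004, 0, 0, 0],
    [0, 0, -0.004, 0, 0, 0]
  ]
}}

```text
time_s: 45.35
tcp_pos: [0.5085, 0.4083, 0.1818]
eef_rot: [180.0, 0.0, -5.0]
contact_force: [0.4, 0.1, -1.2]
gripper_width: 0.0239
```

```bash
python3 d.py .5086 .4082 .16 -5
```

```text
t 45.35 pos [0.5085 0.4083 0.1818] rot [180.   0.  -5.] w 0.0239 F [ 0.4  0.1 -1.2] j [ 56.  20.  -6.   0. -64.  29.]
delta [ 0.0001 -0.0001 -0.0218] rotvec [ 0. -0. -0.] norm 0.022
```

{"name": "carry_out", "arguments": {
  "plan": [
    [0, 0, -0.006, 0, 0, 0],
    [0, 0, -0.006, 0, 0, 0],
    [0, 0, -0.006, 0, 0, 0]
  ]
}}

```text
time_s: 45.6
tcp_pos: [0.5086, 0.4083, 0.1622]
eef_rot: [-180.0, -0.0, -5.0]
contact_force: [0.3, 0.2, -1.5]
gripper_width: 0.0241
```

```bash
python3 d.py .5086 .4082 .14 -5
```

```text
t 45.6 pos [0.5086 0.4083 0.1622] rot [-180.   -0.   -5.] w 0.0241 F [ 0.3  0.2 -1.5] j [ 56.  21.  -7.   0. -62.  29.]
delta [ 0.     -0.0001 -0.0222] rotvec [-0.  0.  0.] norm 0.022
```

{"name": "carry_out", "arguments": {
  "plan": [
    [0, 0, -0.006, 0, 0, 0],
    [0, 0, -0.006, 0, 0, 0],
    [0, 0, -0.006, 0, 0, 0],
    [0, 0, -0.004, 0, 0, 0]
  ]
}}

```text
time_s: 45.93
tcp_pos: [0.5081, 0.4079, 0.1365]
eef_rot: [179.9, 0.1, -5.0]
contact_force: [-0.4, 0.1, -1.6]
gripper_width: 0.0238
```

```bash
python3 d.py .5086 .4082 .132 -5
```

```text
t 45.93 pos [0.5081 0.4079 0.1365] rot [ 1.799e+02  1.000e-01 -5.000e+00] w 0.0238 F [-0.4  0.1 -1.6] j [ 56.  22.  -9.  -0. -59.  29.]
delta [ 0.0005  0.0003 -0.0045] rotvec [ 0.001 -0.001  0.   ] norm 0.004
```

{"name": "carry_out", "arguments": {
  "plan": [
    [0, 0, -0.002, 0, 0, 0],
    [0, 0, -0.0015, 0, 0, 0],
    [0, 0, 0, 0, 0, 0]
  ]
}}

```text
time_s: 46.18
tcp_pos: [0.5081, 0.4076, 0.1323]
eef_rot: [179.9, 0.1, -5.0]
contact_force: [-0.2, -0.6, -1.1]
gripper_width: 0.0244
```

```bash
python3 d.py .5086 .4082 .132 -5;python3 - <<'E'
from h import *
s=r.capture("scene")
crop("scene",s,(420,220,490,310),8,"s42",1.2)
E
```

```text
t 46.18 pos [0.5081 0.4076 0.1323] rot [ 1.799e+02  1.000e-01 -5.000e+00] w 0.0244 F [-0.2 -0.6 -1.1] j [ 56.  22.  -9.   0. -58.  29.]
delta [ 0.0005  0.0006 -0.0003] rotvec [ 0.002 -0.001 -0.   ] norm 0.001
```

View pics/s42.png

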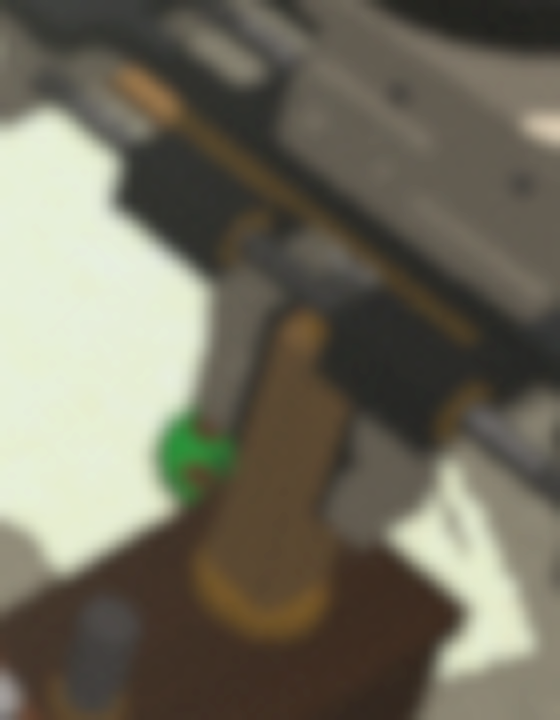

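{"name": "carry_out", "arguments": {
  "plan": [
    [0, 0, -0.001, 0, 0, 0],
    [0, 0, -0.001, 0, 0, 0]
  ]
}}

```text
time_s: 46.4
tcp_pos: [0.5083, 0.4078, 0.1321]
eef_rot: [179.9, 0.0, -5.0]
contact_force: [-4.1, -2.4, 8.1]
gripper_width: 0.0237
```

{"name": "carry_out", "arguments": {
  "plan": [
    [0, 0, 0, 0, 0, 0],
    [0, 0, 0, 0, 0, 0],
    [0, 0, 0, 0, 0, 0],
    [0, 0, 0, 0, 0, 0]
  ],
  "fingers": -0.3
}}

```text
time_s: 46.73
tcp_pos: [0.5089, 0.4085, 0.1334]
eef_rot: [-180.0, -0.1, -4.9]
contact_force: [-0.6, -0.5, 0.8]
gripper_width: 0.0449
```

```bash
python3 d.py .5086 .4082 .132 -5;python3 - <<'E'
from h import *
s=r.capture("scene")
crop("scene",s,(420,220,490,310),8,"s43",1.2)
E
```

```text
t 46.73 pos [0.5089 0.4085 0.1334] rot [-1.8e+02 -1.0e-01 -4.9e+00] w 0.0449 F [-0.6 -0.5  0.8] j [ 56.  22.  -9.   0. -58.  29.]
delta [-0.0003 -0.0003 -0.0014] rotvec [-0.001  0.002 -0.001] norm 0.001
```

View pics/s43.png

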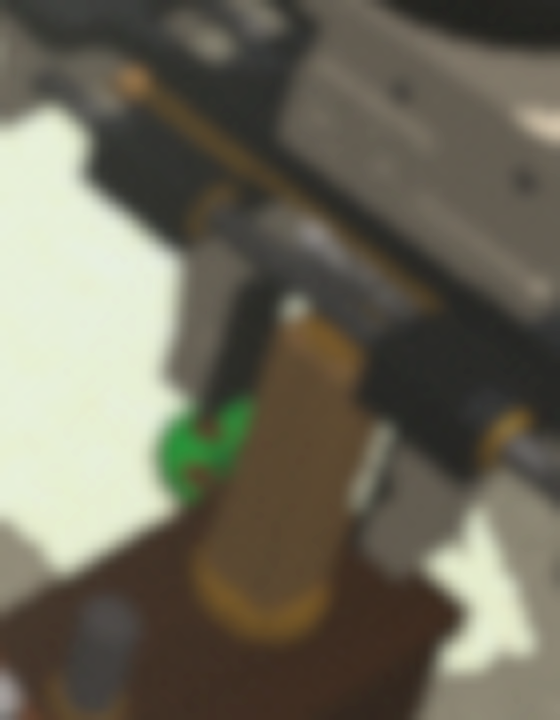

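Collar rests on the plate; the fingers are open. Rise straight and clear out.

{"name": "carry_out", "arguments": {
  "plan": [
    [0, 0, 0.015, 0, 0, 0],
    [0, 0, 0.025, 0, 0, 0],
    [0, 0, 0.03, 0, 0, 0],
    [0, 0, 0.03, 0, 0, 0],
    [0, 0, 0.03, 0, 0, 0],
    [0, 0, 0.03, 0, 0, 0]
  ]
}}

```text
time_s: 47.28
tcp_pos: [0.5051, 0.4042, 0.2893]
eef_rot: [179.2, 0.5, -5.0]
contact_force: [0.0, 0.8, -0.6]
gripper_width: 0.057
```

{"name": "carry_out", "arguments": {
  "plan": [
    [-0.03, 0.02, 0, 0, 0, 0],
    [-0.03, 0.025, 0, 0, 0, 0],
    [-0.03, 0.025, 0, 0, 0, 0],
    [-0.03, 0.025, 0, 0, 0, 0],
    [-0.03, 0.025, 0, 0, 0, 0],
    [-0.02, 0.02, 0, 0, 0, 0],
    [0, 0, 0, 0, 0, 0]
  ]
}}

```text
time_s: 47.87
tcp_pos: [0.3323, 0.5496, 0.3]
eef_rot: [-180.0, 0.0, -5.4]
contact_force: [1.2, -1.1, -0.3]
gripper_width: 0.0572
```

```bash
python3 - <<'E'
from cov import *
from dog import dog
for n in("top","scene"):
    a=np.mean([r.capture(n).astype(float) for _ in range(6)],0)
    cv2.imwrite(f"pics/{n}_avg9.png",np.clip(a,0,255).astype(np.uint8)[:,:,::-1])
t=load("pics/top_avg9.png");s=load("pics/scene_avg9.png")
covfit(t,.054,(.563,-.0885),92.7)
dog(t,np.array([.558,.0385]));dog(t,np.array([.5703,-.2152]))
crop("top",t,(150,130,480,280),2.4,"t44",1.5)
crop("scene",s,(220,130,490,360),2.6,"s44",1.2)
crop("scene",s,(370,240,490,360),5,"s44r",1.2)
print(r.get_state()["tcp_pos"])
E
```

```text
holes 54 centre [ 0.5634 -0.0884] yaw 92.85 scale 1.0 rms mm 0.34
n 1272 cen [0.5585 0.0141] dist 0.0244 yaw cen -88.8 princ -87.7 [0.0135 0.0263]
n 1234 cen [ 0.5686 -0.1911] dist 0.0241 yaw cen 94.0 princ 94.0 [0.0134 0.0254]
[0.33631498 0.54609755 0.30053889]
```

View pics/s44.png

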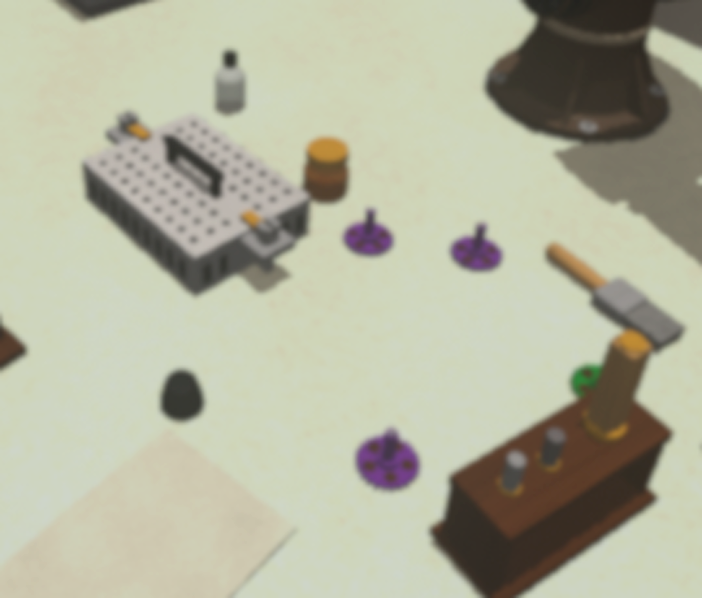

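View pics/t44.png

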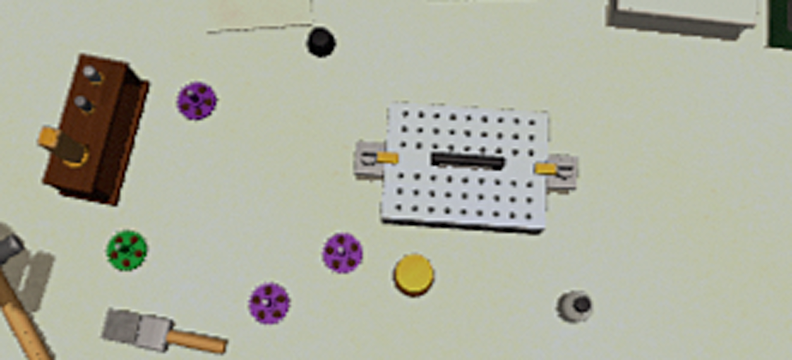

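View pics/s44r.png

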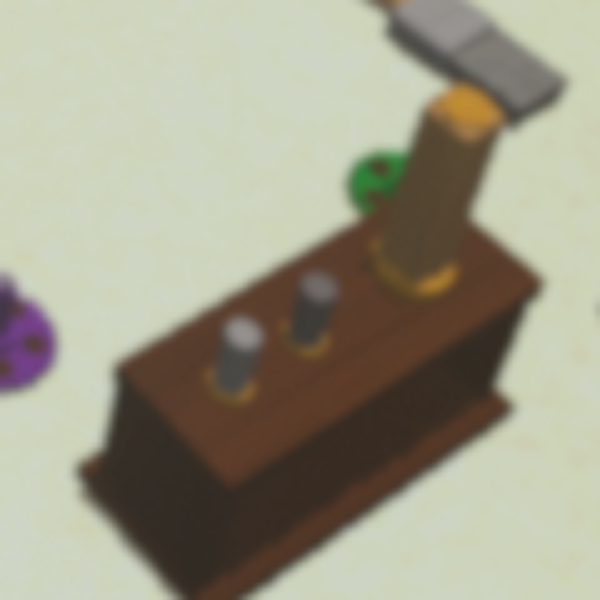

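```bash
python3 - <<'E'
from plant import r
print(r.close_job()); print(r.get_state()["time_s"])
E
```

```text
the job is handed in; nothing more can be done
None
the job is handed in; nothing more can be done
```

The job is handed in at about 48 s of the 210 s. `close_job` gives no verdict, so what follows rests on my own last checks.

I put the one brass wheel present in the yellow compartment and the three steel arbors in the blue one, then set the cover on the rim. With the blade seated on each slot floor, I turned both screws clockwise to their stops. The driver is back in its rack hole and the arm is clear of everything.

What the last pictures and readings showed:

- **Cover:** its centre measured (0.5634, -0.0884) at yaw 92.85°, from 54 perforation holes with 0.34 mm rms. That is within about 1 mm and 0.1° of the basket as I measured it, and it stayed flat and unmoved through the screw turning.
- **Screws:** the dogs lie at about -88° and 94°, against stops at -87.25° and 92.75°, so both are within about 2° of the stop. At the stop the moment rose to 0.26 N m on one screw and 0.43 N m on the other.
- **Driver:** it stands upright with its collar on the rack plate, and the gripper was clear when I handed in. I judged this from the pictures and the contact force on lowering, without measuring the tilt.
- **Bystanders:** the jar, oil bottle, loupe and brush look untouched, and no brass wheel or arbor is left on the bench.

- **Disagreements:** the camera put the rack hole about 2–4 mm from where I had gripped the driver, so I returned to the grip position and it went in without contact. Some dog-angle readings taken while the gripper hid the dog were wrong (for example -81° and 83°); I repeated those with a clear view.

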